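# Load the tableware dryer, check its catch and set its thumbwheel timer

## Task

Move every steel bento lid from the wooden stand into the pulled-out dryer drawer, each upright on its long edge in a groove of its own, and lay the pink spoon flat along the open trough beside the grooves. Then push the drawer fully home until its catch snaps in, and give its sprung handle a firm tug, drawing the handle out most of its travel, to make sure the catch has held (push again, harder, if the drawer gives). Last of all, roll the thumbwheel on the dryer's top with a fingertip until the white pointer stands level with the steel tab, keep clear of the other things on the table, and let go of everything.

Things in the scene. Friction and masses are not known exactly. Their poses are not given: they have to be found in the camera images.
- dryer: table-top tableware dryer, white box 190 mm deep (x), 265 mm wide (y), 150 mm high, fixed to the table. Origin at the centre of its underside; its x axis points from the front (where the drawer comes out) to the back, z up; it stands turned so that the drawer comes out roughly towards the robot's left. On its roof a grey console 85 x 130 mm, top 175 mm above the table, carries thumbwheel, pointer and tab
- drawer (a joint): opening of the dryer drawer in m: 0 fully home, about 0.165 pulled out at the start. About 2 N of sliding friction. Within the last 23 mm it meets a sprung catch: a steady push of about 11 to 16 N in all is needed to snap past it; pushed less hard, it stays 8 to 23 mm open and unlatched. Once caught it has about 2.5 mm of play and cannot be pulled open
- drawer_floor (a point): centre of the drawer's inner floor (12 mm above the table; inside 145 x 225 mm; side walls 40 mm high; front panel 12 mm thick, its top 120 mm above the table). x points the way the drawer shuts, y across the drawer, z up. Four grooves between solid grey ribs (30 mm high, 12 to 25 mm thick) fill most of it; the trough lies along its -y side
- groove0 (a point): groove 1 of 4 in the dryer drawer: point on the groove's floor (same level as the drawer floor), midway along it. The point's x axis runs along the groove (pointing the way the drawer shuts), y across it, z up. Groove 15 mm wide, 30 mm deep, 145 mm long; pitch 40 mm
- groove1 (a point): groove 2 of 4 in the dryer drawer: point on the groove's floor (same level as the drawer floor), midway along it. The point's x axis runs along the groove (pointing the way the drawer shuts), y across it, z up. Groove 15 mm wide, 30 mm deep, 145 mm long; pitch 40 mm
- groove2 (a point): groove 3 of 4 in the dryer drawer: point on the groove's floor (same level as the drawer floor), midway along it. The point's x axis runs along the groove (pointing the way the drawer shuts), y across it, z up. Groove 15 mm wide, 30 mm deep, 145 mm long; pitch 40 mm
- groove3 (a point): groove 4 of 4 in the dryer drawer: point on the groove's floor (same level as the drawer floor), midway along it. The point's x axis runs along the groove (pointing the way the drawer shuts), y across it, z up. Groove 15 mm wide, 30 mm deep, 145 mm long; pitch 40 mm
- trough (a point): the spoon trough in the drawer: midpoint of its floor (drawer floor level). x runs along the trough; 145 mm long, 66 mm wide, between a 30 mm rib and the 40 mm side wall
- handle_grip (a point): centre of the drawer's bar handle, about 122 mm above the table: a level steel bar 12 mm thick (x), 110 mm long (y), 14 mm high, standing 45 mm (bar centre) clear of the drawer front, with a thin stem to the front 45 mm either side of its middle. x points the way the drawer shuts, so push along +x and tug along -x
- handle (a joint): how far the bar handle is drawn out of the drawer front against its spring, in m: 0 at rest, 0.008 at its stop, 1 N per mm. With the catch held, a firm tug brings it beyond 0.006 while the drawer stays home; if the catch is not in, the drawer comes along with the handle at only 1 to 2 mm
- lid0: flat steel bento tier lid, a plain plate 8 x 110 x 85 mm, 0.09 kg, standing on its long edge in the wooden stand at the start; may be absent. Origin at the plate's centre; x is the 8 mm thickness (normal to the plate), y the 110 mm length, z the 85 mm height (up). All lids are alike
- lid1: flat steel bento tier lid, a plain plate 8 x 110 x 85 mm, 0.09 kg, standing on its long edge in the wooden stand at the start; may be absent. Origin at the plate's centre; x is the 8 mm thickness (normal to the plate), y the 110 mm length, z the 85 mm height (up). All lids are alike
- lid2: flat steel bento tier lid, a plain plate 8 x 110 x 85 mm, 0.09 kg, standing on its long edge in the wooden stand at the start; may be absent. Origin at the plate's centre; x is the 8 mm thickness (normal to the plate), y the 110 mm length, z the 85 mm height (up). All lids are alike
- lid3: flat steel bento tier lid, a plain plate 8 x 110 x 85 mm, 0.09 kg, standing on its long edge in the wooden stand at the start; may be absent. Origin at the plate's centre; x is the 8 mm thickness (normal to the plate), y the 110 mm length, z the 85 mm height (up). All lids are alike
- stand: light wooden draining stand fixed to the table, 200 (x) x 90 (y) mm, base 12 mm thick, with four cross grooves 15 mm wide and 30 mm deep (floor 12 mm up) at x = -69, -23, 23 and 69 mm. Origin at the centre of its underside
- spoon: pink plastic spoon 126 mm long lying on the table; origin on its underside; x points along it to the bowl. Handle 14 mm wide and 12 mm high from x = -67 to 27 mm, round bowl 38 mm across and 14 mm high centred at x = 44 mm; 0.03 kg; grip it across the handle near the origin
- wheel_top (a point): uppermost point of the rubber thumbwheel: radius 30 mm, 14 mm wide (along the point's x), only its top 12 mm shows (uppermost point 187 mm above the table) above the console, so it cannot be pinched. It turns about the point's x axis; drag its top along the point's +y (roughly away from the robot) to move the pointer +y. It yields downwards 5 mm on a spring (about 2 N to start, 0.8 N per mm); 2 to 5 N of fingertip pressure grips it
- wheel (a joint): turn of the thumbwheel in rad, 0 at the start, end stop at 4.6; grows as its top is dragged along +y. 1 rad is 30 mm at the rim and moves the pointer 15 mm; it stays where it is left and can be rolled back
- pointer_mark (a point): top of the white pointer (4 mm wide) that runs along +y on the black scale beside the wheel, driven by the wheel; axes as the dryer's
- ramekin: white ceramic ramekin, 84 mm across, 48 mm high, a bystander; origin at the centre of its underside
- tumbler: glass tumbler, 72 mm across, 110 mm high, a bystander; origin at the centre of its underside
- tab_mark (a point): top of the small steel time tab (5 mm wide along y, 10 mm tall) beside the scale, preset 34 to 62 mm along y from where the pointer starts; axes as the dryer's. The pointer is level with it when their y positions in the dryer's frame agree
Things that resemble listed ones, but are neither listed nor needed, are in the scene too. Leave any turquoise look-alike of the lid3 alone. Leave any green look-alike of the lid2 alone.

How it is judged:
On the way, in this order (a step that is already met when the one before it is completed fails the run):
1. every lid stands on edge in a groove of the drawer and the spoon lies in the trough (x of lid0 in the frame of drawer_floor between -0.03 and 0.03 m and y of lid0 in the frame of drawer_floor between -0.045 and 0.115 m and z of lid0 in the frame of drawer_floor between 0.03 and 0.052 m and angle between lid0's own x axis and vertical between 1.2 and 1.94 rad and angle between the x axis of each of lid0, lid1, lid2, lid3 and the y axis of drawer_floor, either way round below 0.35 rad and x of lid1 in the frame of drawer_floor between -0.03 and 0.03 m and y of lid1 in the frame of drawer_floor between -0.045 and 0.115 m and z of lid1 in the frame of drawer_floor between 0.03 and 0.052 m and angle between lid1's own x axis and vertical between 1.2 and 1.94 rad and x of lid2 in the frame of drawer_floor between -0.03 and 0.03 m and y of lid2 in the frame of drawer_floor between -0.045 and 0.115 m and z of lid2 in the frame of drawer_floor between 0.03 and 0.052 m and angle between lid2's own x axis and vertical between 1.2 and 1.94 rad and x of lid3 in the frame of drawer_floor between -0.03 and 0.03 m and y of lid3 in the frame of drawer_floor between -0.045 and 0.115 m and z of lid3 in the frame of drawer_floor between 0.03 and 0.052 m and angle between lid3's own x axis and vertical between 1.2 and 1.94 rad and x of spoon in the frame of trough between -0.06 and 0.06 m and y of spoon in the frame of trough between -0.033 and 0.033 m and z of spoon in the frame of trough between -0.005 and 0.022 m and angle between the x axis of spoon and the x axis of trough, either way round below 0.4 rad and value of joint drawer above 0.05 m), for 0.3 s.
2. the drawer is pushed fully home (value of joint drawer below 0.004 m), for 0.2 s.
3. the handle is tugged out at least 5 mm while the caught drawer stays home (value of joint handle above 0.005 m and value of joint drawer below 0.006 m), for 0.3 s.
4. the pointer is rolled level with the tab (y of pointer_mark in the frame of tab_mark between -0.004 and 0.004 m), for 0.2 s.
At the end, for the whole second after the job is handed in: every lid present stands on its long edge in a drawer groove (within 20 degrees of upright and of the groove, down on its floor within 10 mm), the spoon lies in the trough along it, the drawer is home within 6 mm, and the pointer is within 4 mm of the tab along the scale (all of step 4 and x of lid0 in the frame of drawer_floor between -0.03 and 0.03 m and y of lid0 in the frame of drawer_floor between -0.045 and 0.115 m and z of lid0 in the frame of drawer_floor between 0.03 and 0.052 m and angle between lid0's own x axis and vertical between 1.2 and 1.94 rad and angle between the x axis of each of lid0, lid1, lid2, lid3 and the y axis of drawer_floor, either way round below 0.35 rad and x of lid1 in the frame of drawer_floor between -0.03 and 0.03 m and y of lid1 in the frame of drawer_floor between -0.045 and 0.115 m and z of lid1 in the frame of drawer_floor between 0.03 and 0.052 m and angle between lid1's own x axis and vertical between 1.2 and 1.94 rad and x of lid2 in the frame of drawer_floor between -0.03 and 0.03 m and y of lid2 in the frame of drawer_floor between -0.045 and 0.115 m and z of lid2 in the frame of drawer_floor between 0.03 and 0.052 m and angle between lid2's own x axis and vertical between 1.2 and 1.94 rad and x of lid3 in the frame of drawer_floor between -0.03 and 0.03 m and y of lid3 in the frame of drawer_floor between -0.045 and 0.115 m and z of lid3 in the frame of drawer_floor between 0.03 and 0.052 m and angle between lid3's own x axis and vertical between 1.2 and 1.94 rad and x of spoon in the frame of trough between -0.06 and 0.06 m and y of spoon in the frame of trough between -0.033 and 0.033 m and z of spoon in the frame of trough between -0.005 and 0.022 m and angle between the x axis of spoon and the x axis of trough, either way round below 0.4 rad and value of joint drawer below 0.006 m); the robot touches nothing.
It fails at once if the glass tumbler is shifted more than 40 mm or tipped (distance of tumbler from where it was at the start of the episode above 0.04 m or angle between tumbler's own z axis and vertical above 0.4 rad).
Of lid0, lid1, lid2, lid3 only 2 to 4 are there at a start; the rules pass over those that are not, and their reading is None.
At some moment in a run one of spoon, ramekin may be knocked a few centimetres aside while the robot is not near it.
It also fails if it takes over 210 s, if anything falls off the work surface, if the arm or the gripper's body presses on something with over 40 N, if the wrist force passes 120 N, or if a joint passes its speed limit or range.

## Robot

A 6-joint arm with a two-finger parallel gripper is mounted at the origin on the work surface. World frame = base frame: x ahead of the robot, y to its left, z up, the work surface at z = 0. Lengths are in m, angles in rad, forces in N, time in s.
With the tool pointing down it reaches from about 0.325 to 0.85 m from the base axis. Payload 4.4 kg.
Tool frame: the origin (TCP) lies at the very end of the fingers, on their centre line; the grasp point (between the pads) lies 19 mm behind it; z points along the fingers, y is the direction in which the jaws open and shut (so a half turn about z gives the same grasp; the last joint's range is limited). The gripper opens to 94 mm and grips with 3 to 60 N. Pads are 16 mm wide; open, the fingers measure 119 mm over their backs; the gripper's body (75 mm by 177 mm) begins 78 mm behind the grasp point.
Start: joints at [1.024, 0.207, 1.542, -0, 1.393, -0.15], TCP at [0.222, 0.531, 0.167] pointing down, gripper open.
Joint ranges: [-2.73, 2.73], [-0.86, 2.22], [0.23, 2.46], [-1.11, 4.25], [0.08, 2.63], [-2.82, 2.82]. Speed limits (rad/s): [2.79, 2.79, 3.14, 3.14, 3.14, 3.14].

## Interface

Orientations are given as a 3x3 rotation matrix whose columns are the frame's x, y, z axes.
In Python, from bench import get_state, optics, r gives the robot as it stands.
- The arm moves only by the shell command python3 -m jog 'ROWS' [FORCE]. ROWS is JSON, a list of rows, each a list of 7 numbers: the shift along the tool's x, y, z in cm, then the turn, a rotation vector about the tool's x, y, z in degrees, then the closure, from 0 (fully open) to 1 (shut). In form: [[x, y, z, ax, ay, az, jaw], ...]. A call has 1 to 20 rows; each row shifts and turns the commanded pose from where the row before left it, along the tool's axes as they then stand; what a row does not reach is not made up. A row lasts 1/12 s, in which the tool goes at most 41.7 mm and 7.16 degrees, less where a joint would pass 70% of its speed; a pose out of reach is approached as far as the arm can. A call is refused whole if a number of a shift passes 4.17 or a number of a turn 7.16, either way. A call with a gripper value outside its range is refused whole. The fingers move at their own pace and stop on an object; FORCE is the grip in N (left out, the last holds). Time passes only in rows, so rows that do not move let the fingers close. It gives the time, the measured TCP pose, the force and the opening at its end, in the units of the state.
- get_state(): the state, without advancing time (a new reading comes with each control period).
- optics.capture(name): name is "scene" or "top" or "wrist"; returns the picture (420x560x3 uint8, blue, green, red); there is no depth.
- optics.calibration(name): a dict with "vertical_fov" (degrees; the focal length in pixels is half the picture's height over the tangent of half this angle, whatever the lens; pixels are square), "cx", "cy" (the principal point, pixels), "D" ([k1, k2, p1, p2, k3] as OpenCV has them; the pictures are not rectified), "xyz" and "orientation" of the camera in the world. Camera axes: x right, y down, z forward; pixel columns grow to the right and rows downward; lengths in m; the calibration is good to about 2 mm. A picture is of the moment at which its call begins: read the wrist's pose just before it. calibration takes no time and is no camera call; for the wrist camera it gives the pose at the moment of the call.
- r.finish_job(): hands the job in, once; it reports no verdict.
The state is a dict: "clock": time; "joint_pos": joint angles; "qd": joint speeds; "tau": joint torques, N m; "tcp_pos": TCP position; "orientation": TCP orientation; "ft_force": force on the tool from outside, world axes, zero at the start; "ft_torque": the same for the moment, N m; "finger_gap": opening from 0.0 (shut) to 1.0 (fully open).
Only numpy, scipy, OpenCV 4.12 (cv2) and the standard library are available. Lean on these libraries where they do the work, as an engineer would, in place of code of your own. Each camera call takes 0.05 s, during which the arm holds its last target.

## Working session

There is one attempt and no reset: what is moved stays moved. The work goes in short steps, Python scripts to look and compute and a shell command to move; the robot and the scene stay as the last step left them, time stands still between calls to the robot, and variables do not carry over. Pictures are saved under pics/ and viewed, and the job is handed in when it is done.

```bash
ls; mkdir -p pics
python3 - <<'E'
from bench import get_state, optics, r
import cv2
s=get_state(); print(s)
for n in ["scene","top","wrist"]:
    print(n,optics.calibration(n))
    cv2.imwrite(f"pics/{n}0.png",optics.capture(n))
E
```

```text
pics
{'clock': 0.0, 'joint_pos': array([ 1.02452493e+00,  2.07409140e-01,  1.54292678e+00,  1.40118949e-05,
        1.39349935e+00, -1.50485297e-01]), 'qd': array([-0.00015496,  0.00056413, -0.00053213, -0.00047015, -0.00066486,
       -0.00034585]), 'tau': array([ 3.93711362e-04, -3.70874727e+01, -2.81417584e+01,  6.99594710e-02,
        3.62207531e-02, -1.75817486e-04]), 'tcp_pos': array([0.22121636, 0.52978795, 0.16630997]), 'orientation': array([[-9.22692615e-01,  3.85534633e-01, -1.17683186e-03],
       [ 3.85536270e-01,  9.22690706e-01, -1.90907217e-03],
       [ 3.49838382e-04, -2.21519816e-03, -9.99997485e-01]]), 'ft_force': array([ 0.05250384, -0.1741689 , -0.14522303]), 'ft_torque': array([ 0.02009636,  0.01681493, -0.00507348]), 'finger_gap': 0.9978906970595798}
scene {'vertical_fov': 49.06766705749966, 'cx': 281.73411707920235, 'cy': 216.7170327430499, 'D': array([-0.02790875,  0.        ,  0.        ,  0.        ,  0.        ]), 'xyz': array([ 0.85467909, -0.11716571,  1.31300228]), 'orientation': array([[ 0.42890159,  0.85309163, -0.29711629],
       [ 0.9033256 , -0.40750458,  0.13395105],
       [-0.00680373, -0.32584457, -0.94539887]])}
top {'vertical_fov': 46.899151841325306, 'cx': 280.8947195195556, 'cy': 209.41317084969472, 'D': array([0.03997744, 0.        , 0.        , 0.        , 0.        ]), 'xyz': array([0.36085264, 0.02183214, 1.35803437]), 'orientation': array([[-0.01775316, -0.99165354,  0.12770311],
       [-0.99982665,  0.01832438,  0.00329946],
       [-0.005612  , -0.1276224 , -0.99180695]])}
wrist {'vertical_fov': 58.44745779877235, 'cx': 281.19856212207856, 'cy': 211.16752256900932, 'D': array([-0.06196532,  0.        ,  0.        ,  0.        ,  0.        ]), 'xyz': array([0.15988494, 0.55507806, 0.38319728]), 'orientation': array([[ 0.38540395,  0.89803041,  0.21214423],
       [ 0.92274588, -0.37459079, -0.09067409],
       [-0.00196082,  0.23070137, -0.97302263]])}
```

View pics/scene0.png

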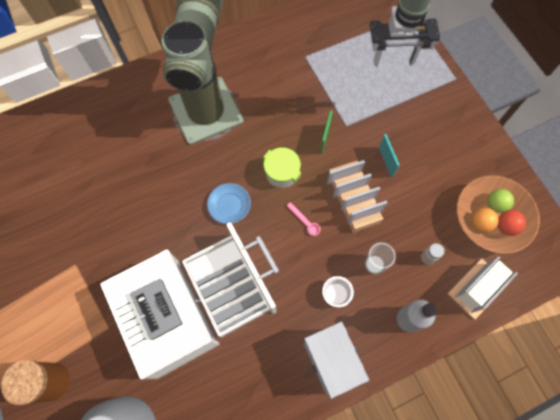

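View pics/top0.png

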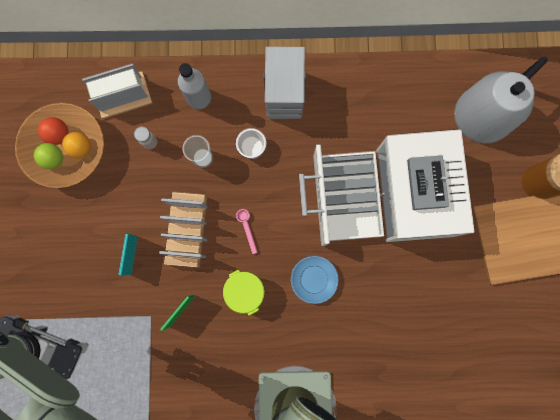

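View pics/wrist0.png

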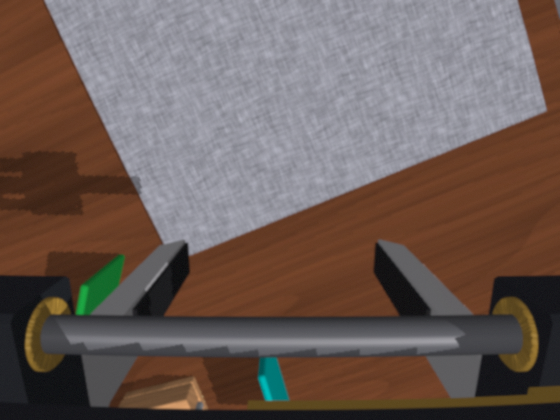

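The scene shows four grey lids in the stand (top view near 185,230), the spoon near (247,230) and the drawer near (345,195). It also shows the dryer near (430,185), with bystanders around them. I'll enlarge the key regions next.

```bash
cat > h.py <<'E'
import numpy as np, cv2
from bench import get_state, optics, r
def K(c):
    f=210/np.tan(np.radians(c['vertical_fov'])/2)
    return np.array([[f,0,c['cx']],[0,f,c['cy']],[0,0,1.]])
def ray(c,px):
    p=cv2.undistortPoints(np.array(px,float).reshape(-1,1,2),K(c),c['D']).reshape(-1,2)
    d=np.c_[p,np.ones(len(p))]@c['orientation'].T
    return d/np.linalg.norm(d,axis=1,keepdims=True)
def onz(c,px,z):
    d=ray(c,px); o=c['xyz']; return o+d*((z-o[2])/d[:,2])[:,None]
def proj(c,P):
    P=np.array(P,float).reshape(-1,3); R=c['orientation']
    rv=cv2.Rodrigues(R.T)[0]; t=-R.T@c['xyz']
    return cv2.projectPoints(P,rv,t,K(c),c['D'])[0].reshape(-1,2)
def tri(c1,p1,c2,p2):
    d1,d2=ray(c1,p1)[0],ray(c2,p2)[0]; o1,o2=c1['xyz'],c2['xyz']
    A=np.c_[d1,-d2]; t=np.linalg.lstsq(A,o2-o1,rcond=None)[0]
    a,b=o1+t[0]*d1,o2+t[1]*d2
    return (a+b)/2,np.linalg.norm(a-b)
def crop(im,x0,y0,x1,y1,s,name,grid=20):
    o=cv2.resize(im[y0:y1,x0:x1],None,fx=s,fy=s,interpolation=cv2.INTER_CUBIC)
    for x in range((x0//grid+1)*grid,x1,grid):
        cv2.line(o,((x-x0)*s,0),((x-x0)*s,6),(0,255,255),1); cv2.putText(o,str(x),((x-x0)*s,16),0,.4,(0,255,255),1)
    for y in range((y0//grid+1)*grid,y1,grid):
        cv2.line(o,(0,(y-y0)*s),(6,(y-y0)*s),(0,255,255),1); cv2.putText(o,str(y),(8,(y-y0)*s+4),0,.4,(0,255,255),1)
    cv2.imwrite(name,o)
E
python3 - <<'E'
from h import *
t=cv2.imread('pics/top0.png'); s=cv2.imread('pics/scene0.png')
crop(t,295,125,475,250,4,'pics/a1.png')
crop(t,110,120,290,270,4,'pics/a2.png')
crop(s,95,220,285,370,4,'pics/a3.png')
crop(s,280,130,430,260,5,'pics/a4.png')
E
```

```text
(no output)
```

View pics/a1.png

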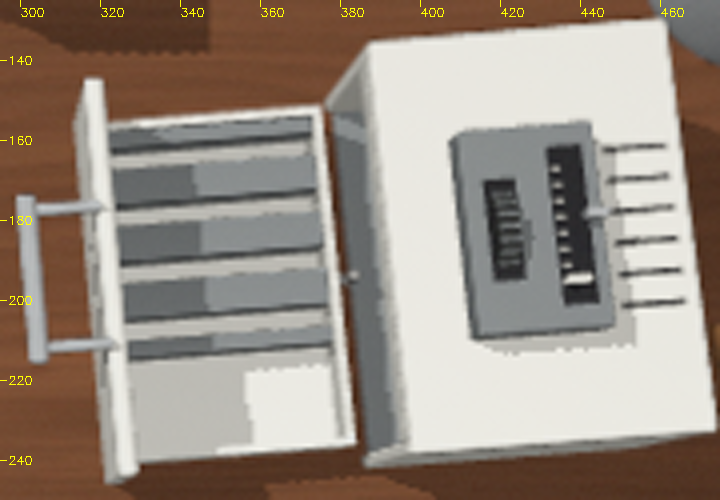

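View pics/a2.png

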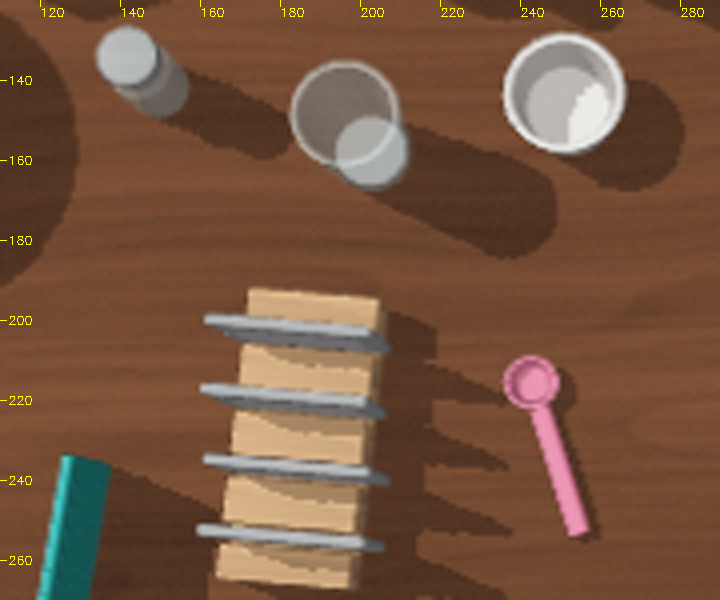

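View pics/a3.png

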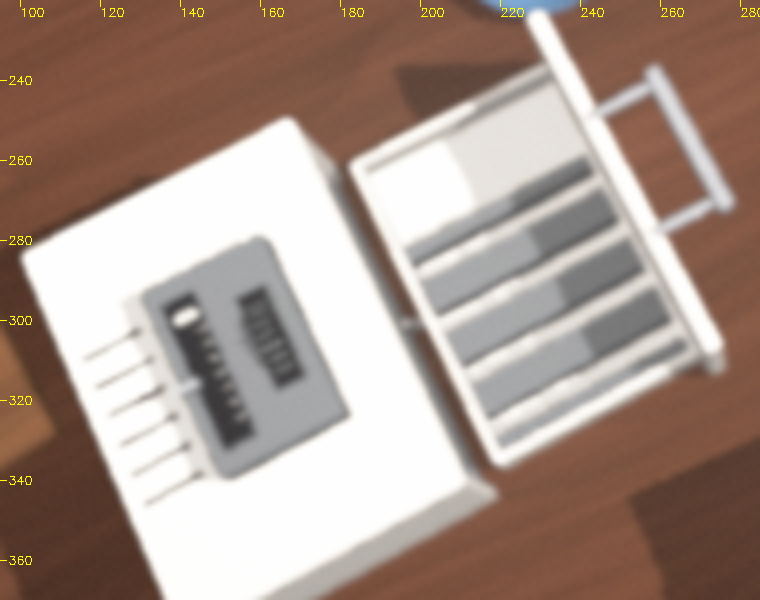

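View pics/a4.png

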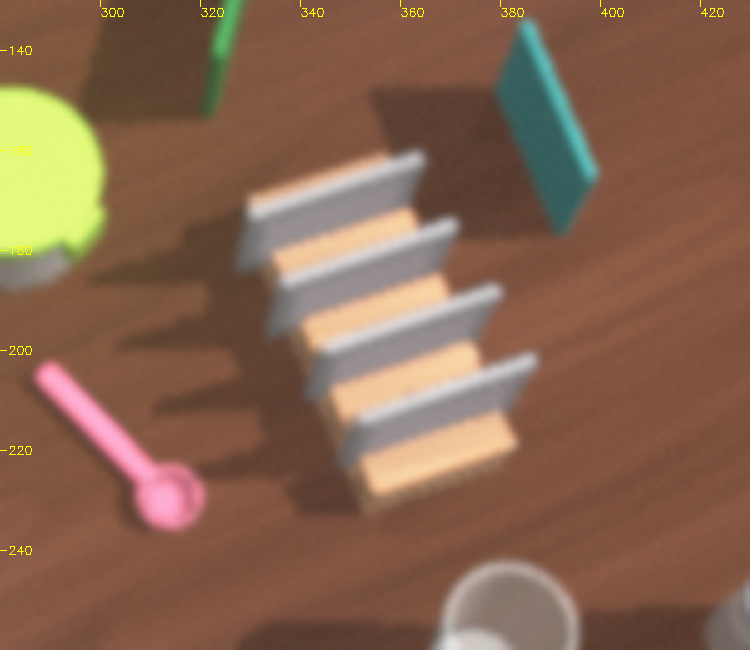

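Run:
```python
from h import *
t=cv2.imread('pics/top0.png')
crop(t,296,142,390,250,7,'pics/b1.png',10)
crop(t,385,125,480,205,8,'pics/b2.png',10)
c=optics.calibration('top'); cs=optics.calibration('scene')
o=np.array([110,120]);os=np.array([280,130])
T=dict(A=[(205,319),(372,331)],B=[(201,388),(370,402)],C=[(204,459),(370,472)],D=[(198,530),(368,544)])
S=dict(D=[(422,157),(250,213)],C=[(456,224),(282,283)],B=[(500,290),(325,349)],A=[(535,358),(358,417)])
for k in T:
    for q,cc,off,sc in((T,c,o,4),(S,cs,os,5)):
        P=onz(cc,np.array(q[k])/sc+off,0.097); d=P[1]-P[0]
        print(k,P[:,:2].round(4).tolist(),P.mean(0)[:2].round(4),'len',np.hypot(*d[:2]).round(4),'ang',np.degrees(np.arctan2(d[1],d[0])).round(1))
```

```text
A [[0.5547, 0.3402], [0.5447, 0.2306]] [0.5497 0.2854] len 0.1101 ang -95.2
A [[0.56, 0.3431], [0.548, 0.236]] [0.554  0.2895] len 0.1078 ang -96.4
B [[0.509, 0.3422], [0.4978, 0.2318]] [0.5034 0.287 ] len 0.111 ang -95.8
B [[0.5151, 0.3456], [0.504, 0.2384]] [0.5095 0.292 ] len 0.1078 ang -96.0
C [[0.4624, 0.3396], [0.4519, 0.2316]] [0.4572 0.2856] len 0.1085 ang -95.6
C [[0.4682, 0.343], [0.4576, 0.2352]] [0.4629 0.2891] len 0.1083 ang -95.6
D [[0.4164, 0.3427], [0.4052, 0.2327]] [0.4108 0.2877] len 0.1106 ang -95.8
D [[0.4223, 0.3459], [0.4108, 0.2389]] [0.4165 0.2924] len 0.1076 ang -96.1
```

View pics/b1.png

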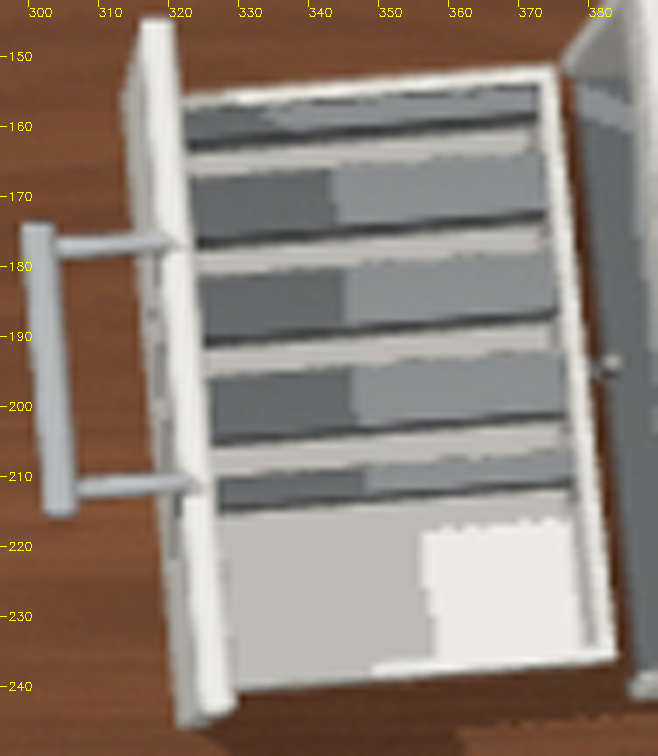

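View pics/b2.png

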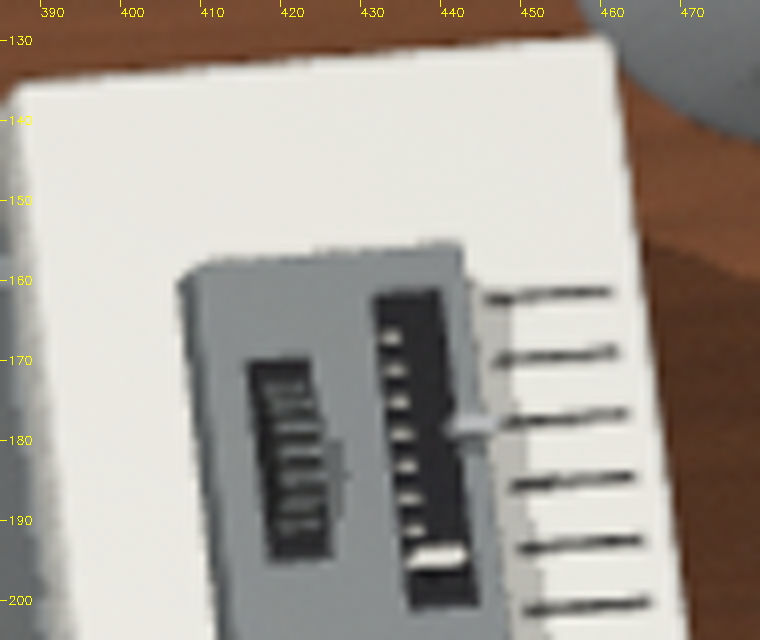

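```bash
cat >> h.py <<'E'
def un(p,s,off): return (np.array(p,float)+.5)/s-.5+np.array(off)
E
python3 - <<'E'
from h import *
c=optics.calibration('top')
L=[(187,140),(192,178),(197,238),(202,278),(205,336),(208,378),(213,437),(217,482),(218,505)]
R=[(540,113),(543,152),(545,210),(553,252),(557,310),(562,352),(567,412),(572,452),(575,480)]
yd=np.array([100.5,85.5,60.5,45.5,20.5,5.5,-19.5,-34.5,-46.5])/1e3
l=onz(c,un(L,7,(296,142)),.042);r_=onz(c,un(R,7,(296,142)),.042)
d=(r_-l)[:,:2]; a=np.degrees(np.arctan2(d[:,1],d[:,0])); print('rib angs',a.round(1))
# along y fit
A=np.polyfit(yd,r_[:,:2],1); print('end fit slope',A[0],np.degrees(np.arctan2(A[0][1],A[0][0])),'at0',A[1]); print((r_[:,:2]-(yd[:,None]*A[0]+A[1])).round(4).tolist())
th=np.radians(a.mean()); u=np.array([np.cos(th),np.sin(th)]); v=np.array([-u[1],u[0]])
print('v',v,'center by end',A[1]-.0725*u)
# use lines: offsets across
o=((l+r_)/2)[:,:2]@v; print('offset',np.round(o-yd,4))
# handle bar top z=.129 ends ; panel
H=[(38,223),(62,515)]
print('handle',onz(c,un(H,7,(296,142)),.129))
P=[(158,20),(218,712)]
print('panel',onz(c,un(P,7,(296,142)),.120))
# roof, console
o2=(385,125)
for nm,p,z in[('roofback',(610,38),.15),('rooffront',(10,90),.15),('tabtop',(472,425),.185),('pointer',(437,556),.175),('wheel c',(290,460),.187),('cons far front',(195,262),.175),('cons far back',(460,243),.175)]:
    print(nm,onz(c,[un(p,8,o2)],z).round(4))
S=[(242,383)] ; print('bowl',onz(c,un([(531,383)],4,(110,120)),.010)); print('tail',onz(c,un([(578,530)],4,(110,120)),.010))
cs=optics.calibration('scene')
print('bowl s',onz(cs,un([(165,497)],5,(280,130)),.010),'tail s',onz(cs,un([(48,372)],5,(280,130)),.010))
E
```

```text
rib angs [-86.7 -86.8 -86.4 -86.8 -86.8 -86.8 -87.  -86.2 -87. ]
end fit slope [0.99868871 0.05342114] 3.0619066839104314 at0 [ 0.56944347 -0.23555952]
[[0.0002, -0.0005], [-0.0006, -0.0003], [0.001, 0.0012], [-0.0009, -0.0004], [0.0009, 0.0003], [-0.0008, -0.0001], [0.0003, 0.0003], [-0.0005, -0.0002], [0.0004, -0.0003]]
v [0.99837523 0.05698162] center by end [ 0.56531231 -0.16317732]
offset [0.5552 0.5546 0.5559 0.5543 0.5561 0.5544 0.5557 0.5539 0.5558]
handle [[ 0.61183945 -0.02766598  0.129     ]
 [ 0.50323354 -0.03393121  0.129     ]]
panel [[ 0.69009028 -0.07467041  0.12      ]
 [ 0.43093672 -0.08944215  0.12      ]]
roofback [[ 0.7137 -0.4362  0.15  ]]
rooffront [[ 0.7011 -0.2456  0.15  ]]
tabtop [[ 0.5828 -0.3737  0.185 ]]
pointer [[ 0.544  -0.3641  0.175 ]]
wheel c [[ 0.5727 -0.3174  0.187 ]]
cons far front [[ 0.6379 -0.2949  0.175 ]]
cons far back [[ 0.6421 -0.3768  0.175 ]]
bowl [[0.51956878 0.13459044 0.01      ]]
tail [[0.41628629 0.10272914 0.01      ]]
bowl s [[0.51948168 0.13356536 0.01      ]] tail s [[0.41816129 0.10527495 0.01      ]]
```

Run:
```python
from h import *
t=cv2.imread('pics/scene0.png')
crop(t,180,222,285,344,6,'pics/c1.png',10)
```

```text
(no output)
```

View pics/c1.png

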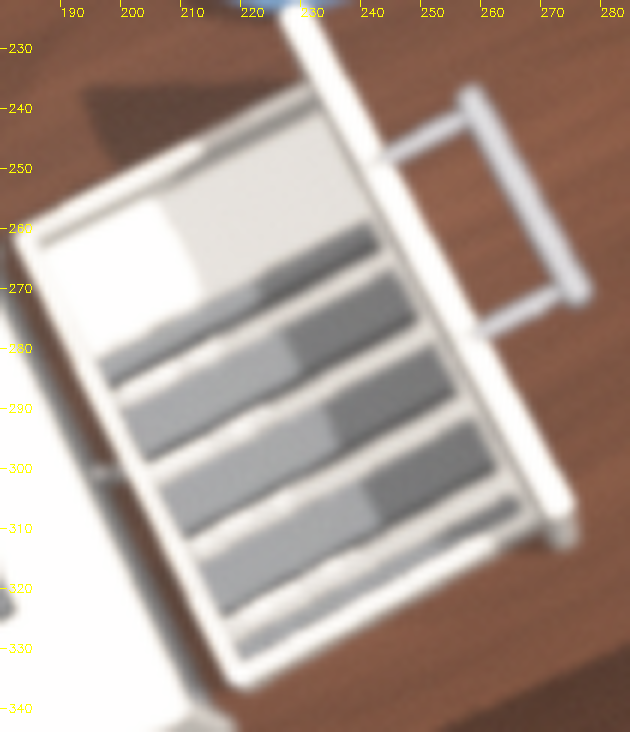

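Run:
```python
from h import *
c=optics.calibration('scene')
R=[(405,265),(425,312),(445,345),(463,392),(482,420),(500,465)]
L=[(118,405),(145,458),(157,485),(185,533),(195,565),(222,610)]
yd=np.array([-19.5,5.5,20.5,45.5,60.5,85.5])/1e3
for nm,q in(('front',R),('back',L)):
    p=onz(c,un(q,6,(180,222)),.042)[:,:2]; A=np.polyfit(yd,p,1); print(nm,A[0],A[1])
H=[(475,97),(577,292)]
print('handle',onz(c,un(H,6,(180,222)),.129))
o2=(95,220)
for nm,p,z in[('tabtop',(188,384),.185),('pointer',(186,317),.177),('wheel',(272,338),.187)]: print(nm,onz(c,[un(p,4,o2)],z))
```

```text
front [1.00337574 0.01757825] [ 0.56554088 -0.08796043]
back [1.0123102  0.06643469] [ 0.56971761 -0.23383988]
handle [[ 0.50989594 -0.0305982   0.129     ]
 [ 0.60975071 -0.02713598  0.129     ]]
tabtop [[ 0.58301062 -0.37329993  0.185     ]]
pointer [[ 0.54192279 -0.36226338  0.177     ]]
wheel [[ 0.57933342 -0.31671247  0.187     ]]
```

```bash
python3 -m jog '[[0,0,-0.6,0,0,7.1,0.68],[0,0,-0.6,0,0,7.1,0.68],[0,0,-0.6,0,0,7.1,0.68],[0,0,-0.6,0,0,7.1,0.68],[0,0,-0.6,0,0,7.1,0.68],[0,0,-0.6,0,0,7.1,0.68],[0,0,-0.6,0,0,7.1,0.68],[0,0,-0.6,0,0,7.1,0.68],[0,0,-0.6,0,0,7.1,0.68],[0,0,-0.6,0,0,7.1,0.68],[0,0,0,0,0,2.2,0.68],[0,0,0,0,0,0,0.68]]' 20
cat > go.py <<'E'
import sys
from h import *
# usage: go.py x y z yawdeg(tool y angle)
x,y,z,yaw=map(float,sys.argv[1:5])
s=get_state(); R=s['orientation']; p=s['tcp_pos']
t=np.radians(yaw); Y=np.array([np.cos(t),np.sin(t),0]); Z=np.array([0,0,-1.]); X=np.cross(Y,Z)
Rt=np.c_[X,Y,Z]
print('shift cm in current tool axes',(R.T@(np.array([x,y,z])-p)*100).round(2))
print('shift cm in target tool axes',(Rt.T@(np.array([x,y,z])-p)*100).round(2))
rv=cv2.Rodrigues(R.T@Rt)[0].ravel(); print('turn deg',np.degrees(rv).round(2))
print('now',p.round(4),'yaw',np.degrees(np.arctan2(R[1,1],R[0,1])).round(2),'f',s['ft_force'].round(2),'gap mm',round(s['finger_gap']*94,1),'t',round(s['clock'],2),'q',s['joint_pos'].round(2))
E
python3 go.py 0.552 0.287 0.2 -5.8
```

```text
clock: 1.15
tcp_pos: [0.2217, 0.5306, 0.2276]
orientation: [[0.103, 0.995, 0.0], [0.995, -0.103, 0.0], [0.0, 0.0, -1.0]]
ft_force: [0.0, 0.2, -0.3]
finger_gap: 0.322
shift cm in current tool axes [-20.83  35.36   2.76]
shift cm in target tool axes [-20.9   35.32   2.76]
turn deg [ 0.01 -0.01 -0.11]
now [0.2217 0.5306 0.2276] yaw -5.91 f [ 0.03  0.16 -0.3 ] gap mm 30.2 t 1.15 q [ 1.02  0.17  1.46 -0.    1.51  1.13]
```

```bash
python3 -m jog '[[-2.15,3.46,-0.3,0,0,0,0.68],[-2.15,3.46,-0.3,0,0,0,0.68],[-2.15,3.46,-0.3,0,0,0,0.68],[-2.15,3.46,-0.3,0,0,0,0.68],[-2.15,3.46,-0.3,0,0,0,0.68],[-2.15,3.46,-0.3,0,0,0,0.68],[-2.15,3.46,-0.3,0,0,0,0.68],[-2.15,3.46,-0.3,0,0,0,0.68],[0,0,0,0,0,0,0.68],[0,0,0,0,0,0,0.68],[0,0,0,0,0,0,0.68]]'
python3 - <<'E'
from h import *
import pickle
c=optics.calibration('wrist'); im=optics.capture('wrist'); cv2.imwrite('pics/w1.png',im); pickle.dump(c,open('w1.pkl','wb'))
E
```

```text
clock: 2.07
tcp_pos: [0.4789, 0.331, 0.2507]
orientation: [[0.102, 0.995, -0.002], [0.995, -0.102, -0.0], [-0.0, -0.002, -1.0]]
ft_force: [0.7, -0.2, 0.3]
finger_gap: 0.319
```

View pics/w1.png

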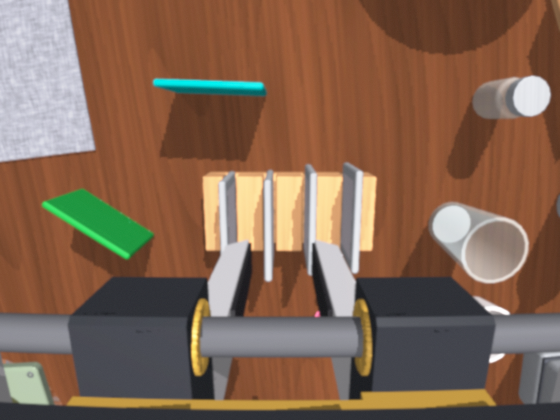

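Run:
```python
from h import *
import pickle
c=pickle.load(open('w1.pkl','rb'))
crop(cv2.imread('pics/w1.png'),190,150,390,290,4,'pics/w1c.png')
```

```text
(no output)
```

View pics/w1c.png

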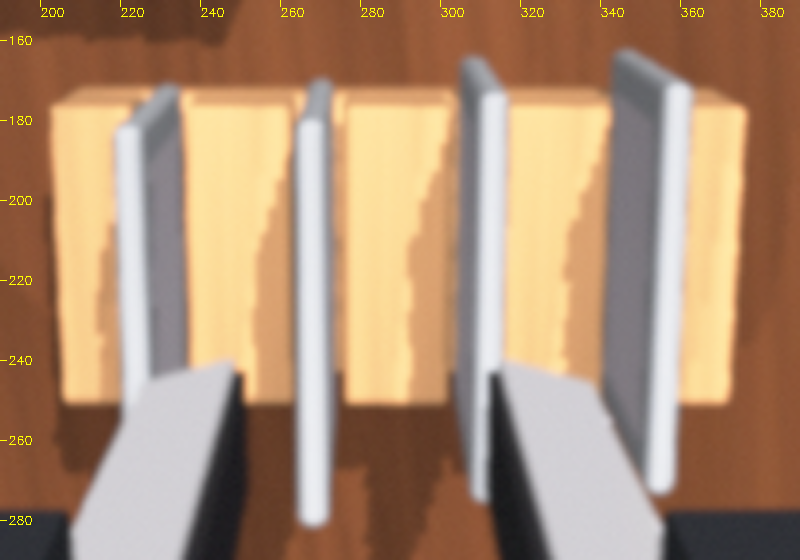

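```bash
python3 - <<'E'
from h import *
import pickle
c=pickle.load(open('w1.pkl','rb'))
for n,q in dict(A=[(678,90),(660,488)],B=[(493,98),(482,496)],C=[(311,122),(313,520)],D=[(128,130),(132,400)]).items():
    P=onz(c,un(q,4,(190,150)),.097); d=P[1]-P[0]; print(n,P[:,:2].round(4).tolist(),P.mean(0)[:2].round(4),np.hypot(*d[:2]).round(4),np.degrees(np.arctan2(d[1],d[0])).round(1))
E
python3 go.py 0.554 0.289 0.2 -5.6
```

```text
A [[0.5572, 0.3407], [0.5468, 0.2356]] [0.552  0.2881] 0.1056 -95.7
B [[0.5113, 0.3433], [0.4997, 0.2382]] [0.5055 0.2908] 0.1057 -96.3
C [[0.4658, 0.3419], [0.4545, 0.236]] [0.4601 0.289 ] 0.1065 -96.1
D [[0.4201, 0.3446], [0.4113, 0.2742]] [0.4157 0.3094] 0.071 -97.1
shift cm in current tool axes [-3.47  7.96  5.07]
shift cm in target tool axes [-3.5   7.94  5.08]
turn deg [-0.09  0.02 -0.2 ]
now [0.4783 0.3316 0.2508] yaw -5.8 f [-0.45 -0.2  -0.37] gap mm 30.3 t 2.12 q [0.46 0.17 1.41 0.   1.56 0.56]
```

```bash
python3 -m jog '[[-1.2,2.6,0,0,0,0,0.68],[-1.2,2.6,0,0,0,0,0.68],[-1.2,2.6,0,0,0,0,0.68],[0,0,2,0,0,0,0.68],[0,0,3,0,0,0,0.68],[0,0,3,0,0,0,0.68],[0,0,3,0,0,0,0.68],[0,0,3,0,0,0,0.68],[0,0,2.4,0,0,0,0.68],[0,0,1.5,0,0,0,0.68],[0,0,1,0,0,0,0.68],[0,0,0.5,0,0,0,0.68],[0,0,0,0,0,0,0.68],[0,0,0,0,0,0,0.68]]' 20
python3 go.py 0.552 0.288 0.057 -5.9
```

```text
clock: 3.28
tcp_pos: [0.5537, 0.2882, 0.0584]
orientation: [[0.101, 0.995, 0.001], [0.995, -0.101, 0.001], [0.001, 0.001, -1.0]]
ft_force: [0.0, 0.6, 0.5]
finger_gap: 0.318
shift cm in current tool axes [-0.04 -0.17  0.14]
shift cm in target tool axes [-0.04 -0.17  0.14]
turn deg [ 0.08 -0.04  0.09]
now [0.5537 0.2882 0.0584] yaw -5.81 f [0.02 0.62 0.53] gap mm 29.9 t 3.28 q [0.34 0.41 1.51 0.   1.21 0.44]
```

```bash
python3 -m jog '[[0,-0.15,0.1,0,0,0,0.85],[0,0,0,0,0,0,1],[0,0,0,0,0,0,1],[0,0,0,0,0,0,1],[0,0,0,0,0,0,1],[0,0,0,0,0,0,1],[0,0,0,0,0,0,1]]' 20
python3 go.py 0.659 -0.157 0.215 3.2
```

```text
clock: 3.87
tcp_pos: [0.5526, 0.2876, 0.0573]
orientation: [[0.103, 0.995, 0.001], [0.995, -0.103, 0.0], [0.001, 0.001, -1.0]]
ft_force: [0.4, -0.7, 3.9]
finger_gap: 0.074
shift cm in current tool axes [-43.12  15.17 -15.77]
shift cm in target tool axes [-44.98   8.15 -15.77]
turn deg [ 0.08 -0.03 -9.09]
now [0.5526 0.2876 0.0573] yaw -5.89 f [ 0.38 -0.71  3.86] gap mm 7.0 t 3.87 q [ 0.34  0.41  1.52 -0.    1.21  0.44]
```

```bash
python3 - <<'E'
from h import *
t=cv2.imread('pics/top0.png');s=cv2.imread('pics/scene0.png')
a=t[30:170,170:320]; b=s[250:400,290:440]
o=np.hstack([cv2.resize(a,(400,373)),cv2.resize(b,(373,373))]); cv2.imwrite('pics/d1.png',o)
E
python3 -m jog '[[0,0,-2,0,0,0,1],[0,0,-3.5,0,0,0,1],[0,0,-3.5,0,0,0,1],[0,0,-3.5,0,0,0,1],[0,0,-3.3,0,0,0,1],[0,0,0,0,0,0,1],[0,0,0,0,0,0,1]]'
```

```text
clock: 4.45
tcp_pos: [0.5534, 0.288, 0.2169]
orientation: [[0.102, 0.995, 0.005], [0.995, -0.102, 0.002], [0.002, 0.005, -1.0]]
ft_force: [0.5, 0.1, -0.8]
finger_gap: 0.077
```

View pics/d1.png

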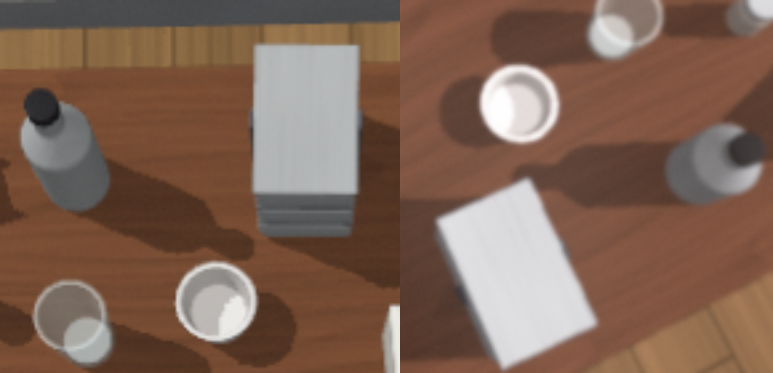

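Run:
```python
from h import *
c=optics.calibration('top');s=optics.calibration('scene')
print(tri(c,[(266,102.4)],s,[(342.3,322.4)]),tri(c,[(303.5,102.4)],s,[(305.3,339.3)]))
print('bottle cap',tri(c,[(170+42/2.667,30+105/2.667)],s,[(290+345/2.487,250+148/2.487)]))
```

```text
(array([0.80266932, 0.06322516, 0.1346727 ]), np.float64(0.007060082765833075)) (array([ 0.80023041, -0.03689992,  0.1338676 ]), np.float64(0.002887411333526747))
bottle cap (array([0.86905533, 0.25846786, 0.19508265]), np.float64(0.0013539185908080695))
```

```bash
python3 -m jog '[[0,0,0,0,0,-4.55,1],[0,0,0,0,0,-4.55,1],[-3,0.54,0,0,0,0,1],[-3.75,0.67,0,0,0,0,1],[-3.75,0.67,0,0,0,0,1],[-3.75,0.67,0,0,0,0,1],[-3.75,0.67,0,0,0,0,1],[-3.75,0.67,0,0,0,0,1],[-3.75,0.67,0,0,0,0,1],[-3.75,0.67,0,0,0,0,1],[-3.75,0.67,0,0,0,0,1],[-3.75,0.67,0,0,0,0,1],[-3.75,0.67,0,0,0,0,1],[-3,0.54,0,0,0,0,1],[0,0,0,0,0,0,1],[0,0,0,0,0,0,1],[0,0,0,0,0,0,1]]'
python3 go.py 0.659 -0.157 0.215 3.2
python3 - <<'E'
from h import *
import pickle
c=optics.calibration('wrist'); im=optics.capture('wrist'); cv2.imwrite('pics/w2.png',im); pickle.dump(c,open('w2.pkl','wb'))
E
```

```text
clock: 5.87
tcp_pos: [0.6525, -0.1415, 0.2115]
orientation: [[-0.056, 0.998, -0.005], [0.998, 0.056, 0.002], [0.003, -0.005, -1.0]]
ft_force: [-0.1, 0.4, -1.6]
finger_gap: 0.075
shift cm in current tool axes [-1.58  0.57 -0.35]
shift cm in target tool axes [-1.58  0.57 -0.35]
turn deg [-0.26 -0.15  0.01]
now [ 0.6525 -0.1415  0.2115] yaw 3.21 f [-0.11  0.41 -1.58] gap mm 7.1 t 5.87 q [-0.34  0.38  1.23  0.    1.54 -0.4 ]
```

View pics/w2.png

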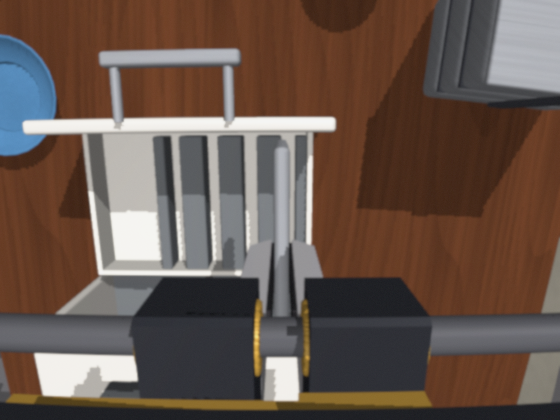

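Run:
```python
from h import *
crop(cv2.imread('pics/w2.png'),75,105,345,285,3,'pics/w2c.png')
```

View pics/w2c.png

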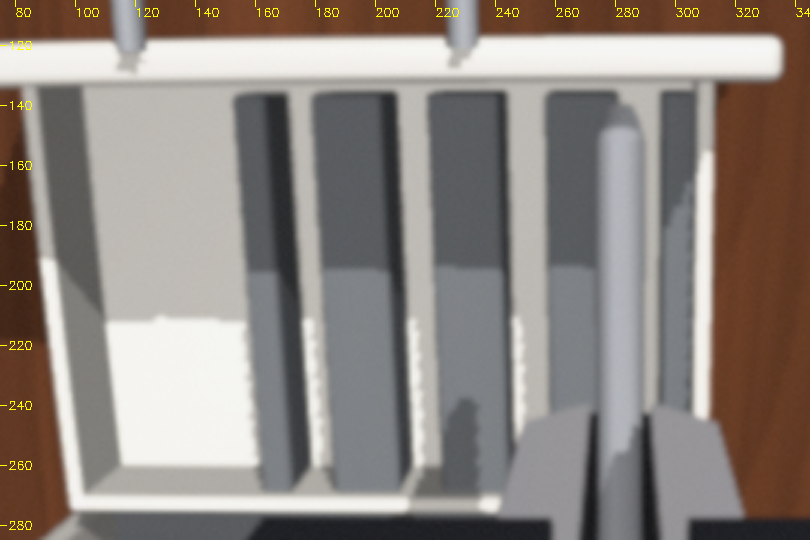

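Run:
```python
from h import *
import pickle
c=pickle.load(open('w2.pkl','rb'))
F=[(234,95),(263,95),(312,93),(379,93),(428,92),(496,92),(546,92),(660,92)]
yf=np.array([-46.5,-34.5,-19.5,5.5,20.5,45.5,60.5,100.5])/1e3
B=[(262,490),(292,490),(334,492),(400,490),(443,490)]; yb=yf[:5]
f=onz(c,un(F,3,(75,105)),.042)[:,:2]; b=onz(c,un(B,3,(75,105)),.042)[:,:2]
A=np.polyfit(yf,f,1); Bf=np.polyfit(yb,b,1)
print(A,Bf); print((f-(yf[:,None]*A[0]+A[1])).round(4).tolist())
print('len',np.linalg.norm(A[1]-Bf[1]),'centre',(A[1]+Bf[1])/2,'ang',np.degrees(np.arctan2(*(Bf[1]-A[1])[::-1])))
```

```text
[[ 0.99016319  0.05909227]
 [ 0.56274404 -0.09329236]] [[ 1.00056025  0.06408245]
 [ 0.57096045 -0.23629591]]
[[0.0007, -0.0001], [-0.0011, -0.0003], [0.0008, 0.0003], [-0.001, -0.0], [0.0007, 0.0003], [-0.001, 0.0], [0.001, 0.0], [-0.0002, -0.0002]]
len 0.14323939687403356 centre [ 0.56685225 -0.16479414] ang -86.71162995822837
```

```bash
python3 -m jog '[[-1,0.28,0,-0.15,-0.1,0,1],[-0.9,0.27,0,-0.1,0,0,1],[0,0,1.5,0,0,0,1],[0,0,2.5,0,0,0,1],[0,0,2.5,0,0,0,1],[0,0,2.5,0,0,0,1],[0,0,1,0,0,0,1],[0,0,0,0,0,0,1],[0,0,0,0,0,0,1],[0,0,0,0,0,0,1]]'
python3 go.py 0.659 -0.160 0.058 3.25
```

```text
clock: 6.75
tcp_pos: [0.6626, -0.1618, 0.1168]
orientation: [[-0.056, 0.998, 0.008], [0.998, 0.056, -0.003], [-0.003, 0.008, -1.0]]
ft_force: [-0.7, -0.1, -0.2]
finger_gap: 0.075
shift cm in current tool axes [ 0.22 -0.4   5.87]
shift cm in target tool axes [ 0.2  -0.35  5.88]
turn deg [ 0.45  0.19 -0.01]
now [ 0.6626 -0.1618  0.1168] yaw 3.24 f [-0.7  -0.08 -0.19] gap mm 7.0 t 6.75 q [-0.37  0.46  1.31  0.    1.36 -0.42]
```

```bash
python3 -m jog '[[0.1,-0.1,0,0.3,0.1,0,1],[0,0,0,0,0,0,1],[0,0,0,0,0,0,1],[0,0,0,0,0,0,1]]'
python3 go.py 0.659 -0.160 0.058 3.25
```

```text
clock: 7.08
tcp_pos: [0.6605, -0.1605, 0.1154]
orientation: [[-0.056, 0.998, 0.001], [0.998, 0.056, -0.001], [-0.001, 0.001, -1.0]]
ft_force: [0.8, 0.5, -1.3]
finger_gap: 0.075
shift cm in current tool axes [ 0.06 -0.15  5.74]
shift cm in target tool axes [ 0.06 -0.14  5.74]
turn deg [ 0.03  0.04 -0.02]
now [ 0.6605 -0.1605  0.1154] yaw 3.23 f [ 0.84  0.47 -1.32] gap mm 7.0 t 7.08 q [-0.37  0.47  1.31 -0.    1.36 -0.42]
```

```bash
python3 -m jog '[[0,-0.14,1,0,0,0,1],[0,0,1,0,0,0,1],[0,0,1,0,0,0,1],[0,0,0.8,0,0,0,1],[0,0,0.7,0,0,0,1],[0,0,0.6,0,0,0,1],[0,0,0.4,0,0,0,1],[0,0,0,0,0,0,1],[0,0,0,0,0,0,1]]'
python3 go.py 0.659 -0.160 0.058 3.25
python3 - <<'E'
from h import *
cv2.imwrite('pics/w3.png',optics.capture('wrist'))
E
```

```text
clock: 7.83
tcp_pos: [0.6585, -0.1604, 0.0593]
orientation: [[-0.056, 0.998, -0.001], [0.998, 0.056, 0.0], [0.0, -0.001, -1.0]]
ft_force: [-0.1, -0.1, -1.2]
finger_gap: 0.073
shift cm in current tool axes [0.04 0.05 0.13]
shift cm in target tool axes [0.04 0.05 0.13]
turn deg [-0.05 -0.01 -0.03]
now [ 0.6585 -0.1604  0.0593] yaw 3.22 f [-0.11 -0.07 -1.15] gap mm 6.9 t 7.83 q [-0.37  0.52  1.36 -0.    1.27 -0.42]
```

View pics/w3.png

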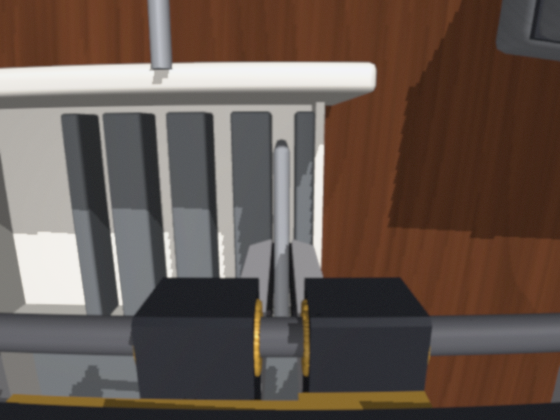

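```bash
python3 -m jog '[[0,0,0.1,0,0,0,1],[0,0,0,0,0,0,0.85],[0,0,0,0,0,0,0.8],[0,0,0,0,0,0,0.8],[0,0,-1,0,0,0,0.8],[0,0,-2,0,0,0,0.8],[0,0,-3,0,0,0,0.8],[0,0,-4,0,0,0,0.8],[0,0,-4,0,0,0,0.8],[0,0,-2,0,0,4.6,0.7],[0,0,0,0,0,4.6,0.68],[0,0,0,0,0,0,0.68],[0,0,0,0,0,0,0.68]]'
python3 go.py 0.506 0.2895 0.2 -5.9
python3 - <<'E'
from h import *
im=optics.capture('top'); cv2.imwrite('pics/t1.png',im)
crop(im,150,110,400,270,3,'pics/t1c.png')
E
```

```text
clock: 8.97
tcp_pos: [0.6585, -0.1604, 0.2191]
orientation: [[0.102, 0.995, -0.0], [0.995, -0.102, -0.0], [-0.0, -0.0, -1.0]]
ft_force: [-0.1, -0.0, -0.8]
finger_gap: 0.321
shift cm in current tool axes [ 43.19 -19.76   1.91]
shift cm in target tool axes [ 43.18 -19.8    1.91]
turn deg [-0.02  0.02  0.04]
now [ 0.6585 -0.1604  0.2191] yaw -5.86 f [-0.05 -0.05 -0.75] gap mm 30.2 t 8.97 q [-0.37  0.39  1.2  -0.    1.55 -0.26]
```

View pics/t1c.png

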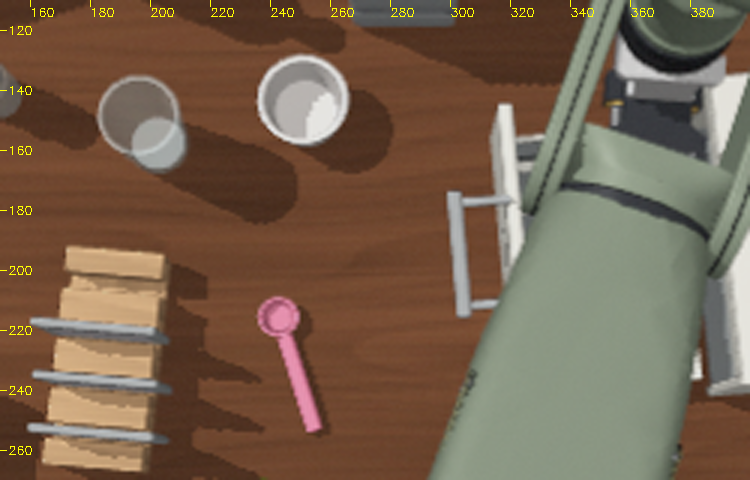

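```bash
python3 -m jog '[[3.09,-1.414,0,0,0,0,0.68],[3.09,-1.414,0,0,0,0,0.68],[3.09,-1.414,0,0,0,0,0.68],[3.09,-1.414,0,0,0,0,0.68],[3.09,-1.414,0,0,0,0,0.68],[3.09,-1.414,0,0,0,0,0.68],[3.09,-1.414,0,0,0,0,0.68],[3.09,-1.414,0,0,0,0,0.68],[3.09,-1.414,0,0,0,0,0.68],[3.09,-1.414,0,0,0,0,0.68],[3.09,-1.414,0,0,0,0,0.68],[3.09,-1.414,0,0,0,0,0.68],[3.09,-1.414,0,0,0,0,0.68],[3.09,-1.414,0,0,0,0,0.68],[0,0,1,0,0,0,0.68],[0,0,1,0,0,0,0.68],[0,0,0,0,0,0,0.68],[0,0,0,0,0,0,0.68],[0,0,0,0,0,0,0.68]]'
python3 go.py 0.506 0.2895 0.057 -5.9
```

```text
clock: 10.6
tcp_pos: [0.507, 0.289, 0.1979]
orientation: [[0.106, 0.994, -0.002], [0.994, -0.106, -0.001], [-0.001, -0.002, -1.0]]
ft_force: [-0.2, -0.4, -0.3]
finger_gap: 0.324
shift cm in current tool axes [ 0.05 -0.08 14.09]
shift cm in target tool axes [ 0.04 -0.11 14.09]
turn deg [-0.11  0.06 -0.18]
now [0.507  0.289  0.1979] yaw -6.08 f [-0.24 -0.44 -0.28] gap mm 30.5 t 10.6 q [ 0.37  0.2   1.48 -0.    1.46  0.48]
```

```bash
python3 -m jog '[[0,0,2,0,0,0,0.68],[0,-0.1,3,0,0,0,0.68],[0,0,3,0,0,0,0.68],[0,0,3,0,0,0,0.68],[0,0,2,0,0,0,0.68],[0,0,1.1,0,0,0,0.68],[0,0,0,0,0,0,0.68],[0,0,0,0,0,0,0.8],[0,0,0,0,0,0,1],[0,0,0,0,0,0,1],[0,0,0,0,0,0,1],[0,0,0,0,0,0,1],[0,0,0,0,0,0,1]]'
python3 go.py 0.619 -0.162 0.215 3.25
```

```text
clock: 11.68
tcp_pos: [0.507, 0.2911, 0.0594]
orientation: [[0.104, 0.995, 0.002], [0.995, -0.104, 0.001], [0.001, 0.002, -1.0]]
ft_force: [-1.1, -0.6, 5.7]
finger_gap: 0.005
shift cm in current tool axes [-43.88  15.89 -15.59]
shift cm in target tool axes [-45.87   8.62 -15.56]
turn deg [ 0.12 -0.06 -9.22]
now [0.507  0.2911 0.0594] yaw -5.97 f [-1.1  -0.61  5.7 ] gap mm 0.5 t 11.68 q [0.37 0.33 1.62 0.   1.19 0.48]
```

Run:
```python
from h import *
cv2.imwrite('pics/w4.png',optics.capture('wrist'))
im=optics.capture('scene'); cv2.imwrite('pics/s4.png',im); crop(im,280,110,440,260,4,'pics/s4c.png')
```

```text
(no output)
```

View pics/w4.png

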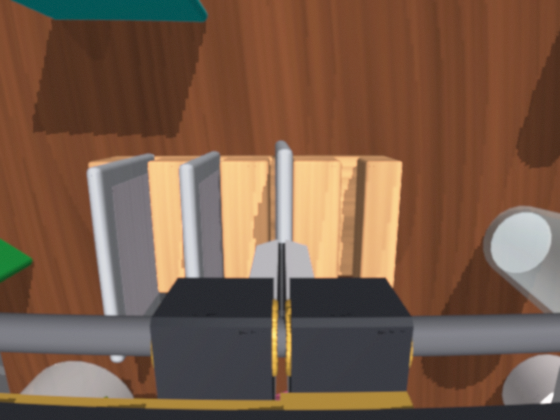

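View pics/s4c.png

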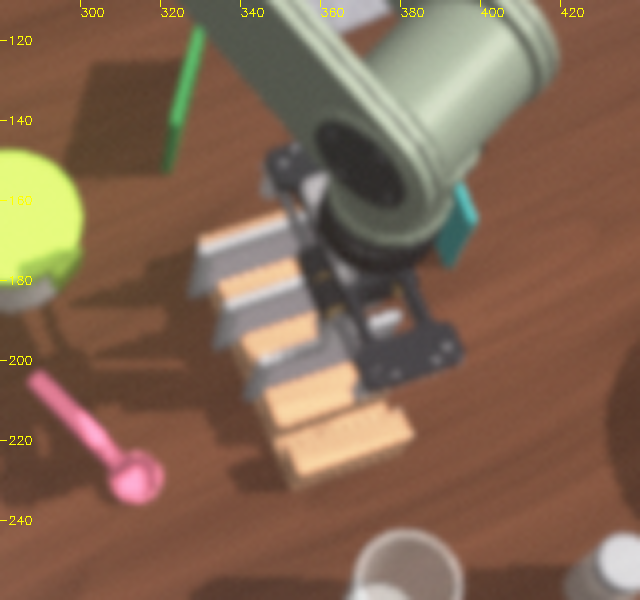

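Run:
```python
from h import *
crop(cv2.imread('pics/w4.png'),200,130,380,350,4,'pics/w4c.png')
```

```text
(no output)
```

View pics/w4c.png

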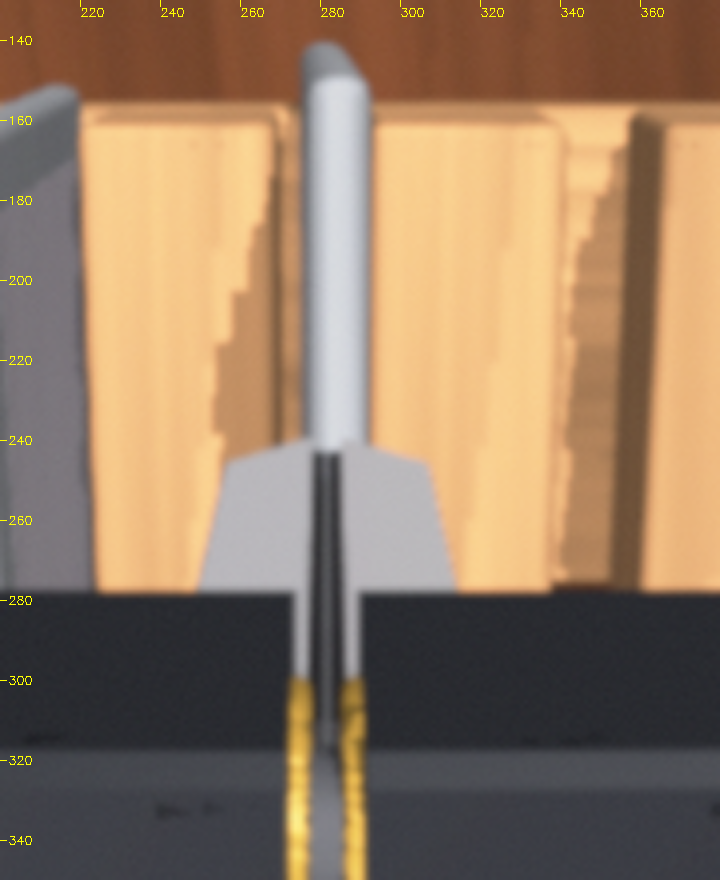

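```bash
python3 -m jog '[[0,0,0,0,0,0,0.9],[0,0,0,0,0,0,0.8],[0,0,0,0,0,0,0.7],[0,0,0,0,0,0,0.68],[0,0,0,0,0,0,0.68]]'
python3 - <<'E'
from h import *
im=optics.capture('wrist');cv2.imwrite('pics/w5.png',im)
crop(im,80,130,380,350,2,'pics/w5c.png')
E
```

```text
clock: 12.2
tcp_pos: [0.5062, 0.2909, 0.0582]
orientation: [[0.104, 0.995, 0.0], [0.995, -0.104, 0.001], [0.001, 0.0, -1.0]]
ft_force: [0.1, 0.8, 4.8]
finger_gap: 0.305
```

View pics/w5c.png

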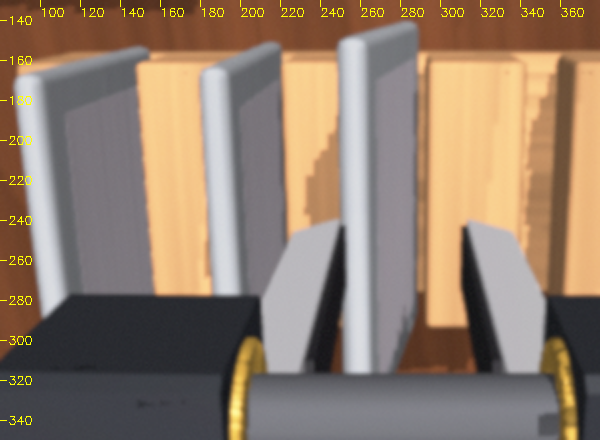

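```bash
python3 -m jog '[[0,0,0,0,0,0,0.74],[0,0,0,0,0,0,0.78],[0,0,0,0,0,0,0.82],[0,0,0,0,0,0,0.85],[0,0,0,0,0,0,0.88],[0,0,0,0,0,0,0.9],[0,0,0,0,0,0,0.92],[0,0,0,0,0,0,0.94],[0,0,0,0,0,0,0.94]]' 15
python3 - <<'E'
from h import *
im=optics.capture('wrist');cv2.imwrite('pics/w6.png',im)
crop(im,80,130,380,350,2,'pics/w6c.png')
E
```

```text
clock: 13.0
tcp_pos: [0.507, 0.291, 0.0591]
orientation: [[0.104, 0.995, 0.002], [0.995, -0.104, 0.001], [0.001, 0.002, -1.0]]
ft_force: [-0.9, -0.2, 8.6]
finger_gap: 0.057
```

View pics/w6c.png

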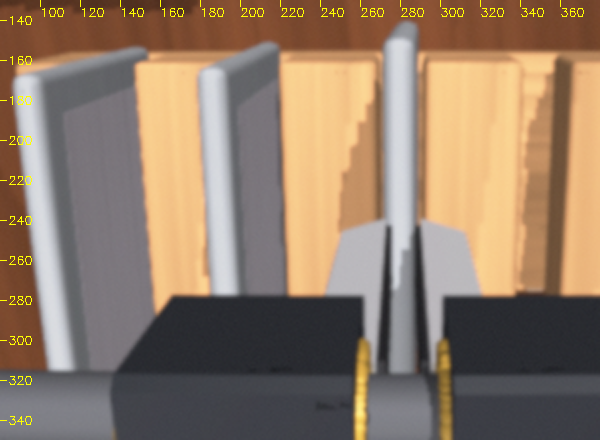

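```bash
python3 -m jog '[[0,0,-0.3,0,0,0,0.94],[0,0,-0.5,0,0,0,0.94],[0,0,-1,0,0,0,0.94],[0,0,-1,0,0,0,0.94],[0,0,0,0,0,0,0.94],[0,0,0,0,0,0,0.94]]'
python3 - <<'E'
from h import *
im=optics.capture('wrist');cv2.imwrite('pics/w7.png',im)
crop(im,80,130,380,350,2,'pics/w7c.png')
im=optics.capture('scene');crop(im,280,110,440,260,4,'pics/s7c.png')
E
```

```text
clock: 13.55
tcp_pos: [0.5065, 0.2909, 0.0867]
orientation: [[0.104, 0.995, 0.001], [0.995, -0.104, 0.001], [0.001, 0.001, -1.0]]
ft_force: [-0.7, 0.4, -1.3]
finger_gap: 0.06
```

View pics/w7c.png

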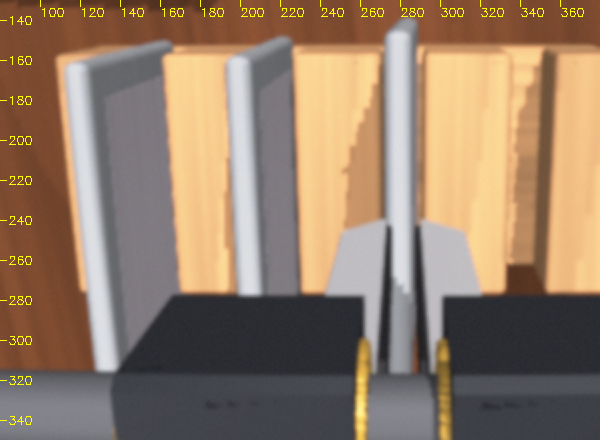

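View pics/s7c.png

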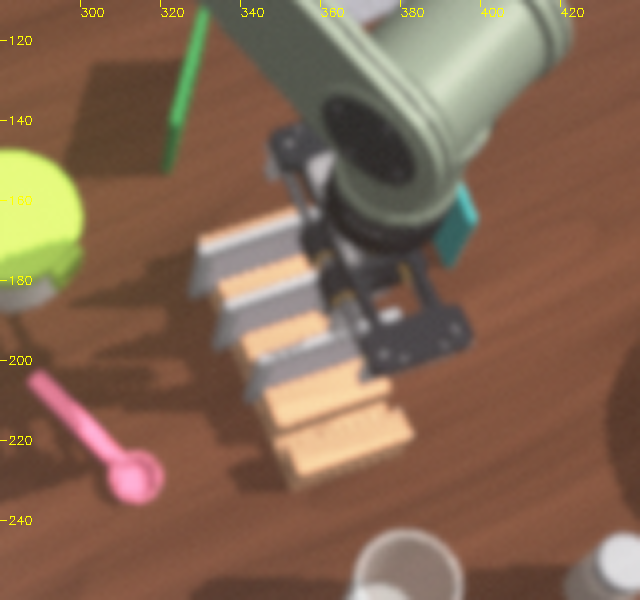

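```bash
python3 -m jog '[[0,0,-1,0,0,0,0.94],[0,0,-2.5,0,0,0,0.94],[0,0,-3.5,0,0,0,0.94],[0,0,-3.5,0,0,-3,0.94],[0,0,-2,0,0,-3.2,0.94],[0,0,-0.5,0,0,-3,0.94],[0,0,0,0,0,0,0.94],[0,0,0,0,0,0,0.94]]'
python3 go.py 0.619 -0.162 0.215 3.25
```

```text
clock: 14.32
tcp_pos: [0.5057, 0.2905, 0.2159]
orientation: [[-0.055, 0.998, -0.001], [0.998, 0.055, 0.0], [0.0, -0.001, -1.0]]
ft_force: [-1.0, 0.6, 0.1]
finger_gap: 0.06
shift cm in current tool axes [-45.8    8.83   0.08]
shift cm in target tool axes [-45.82   8.74   0.09]
turn deg [-0.03 -0.   -0.1 ]
now [0.5057 0.2905 0.2159] yaw 3.15 f [-1.01  0.62  0.06] gap mm 5.6 t 14.32 q [0.37 0.19 1.46 0.   1.49 0.32]
```

```bash
python3 -m jog '[[-2,0.4,0,0,0,0,0.94],[-3.1,0.6,0,0,0,0,0.94],[-3.1,0.6,0,0,0,0,0.94],[-3.1,0.6,0,0,0,0,0.94],[-3.1,0.6,0,0,0,0,0.94],[-3.1,0.6,0,0,0,0,0.94],[-3.1,0.6,0,0,0,0,0.94],[-3.1,0.6,0,0,0,0,0.94],[-3.1,0.6,0,0,0,0,0.94],[-3.1,0.6,0,0,0,0,0.94],[-3.1,0.6,0,0,0,0,0.94],[-3.1,0.6,0,0,0,0,0.94],[-3.1,0.6,0,0,0,0,0.94],[-3.1,0.6,0,0,0,0,0.94],[-2.5,0.4,0,0,0,0,0.94],[-1,0.2,0,0,0,0,0.94],[0,0,0,0,0,0,0.94],[0,0,0,0,0,0,0.94],[0,0,0,0,0,0,0.94],[0,0,0,0,0,0,0.94]]'
python3 go.py 0.619 -0.162 0.115 3.25
python3 - <<'E'
from h import *
im=optics.capture('wrist');cv2.imwrite('pics/w8.png',im)
E
```

```text
clock: 15.98
tcp_pos: [0.6191, -0.1599, 0.2154]
orientation: [[-0.058, 0.998, -0.001], [0.998, 0.058, 0.001], [0.001, -0.001, -1.0]]
ft_force: [0.6, 0.1, 0.0]
finger_gap: 0.063
shift cm in current tool axes [-2.200e-01 -1.000e-02  1.004e+01]
shift cm in target tool axes [-0.21 -0.02 10.04]
turn deg [-0.08 -0.04  0.08]
now [ 0.6191 -0.1599  0.2154] yaw 3.33 f [0.56 0.07 0.04] gap mm 5.9 t 15.98 q [-0.39  0.31  1.31  0.    1.52 -0.45]
```

View pics/w8.png

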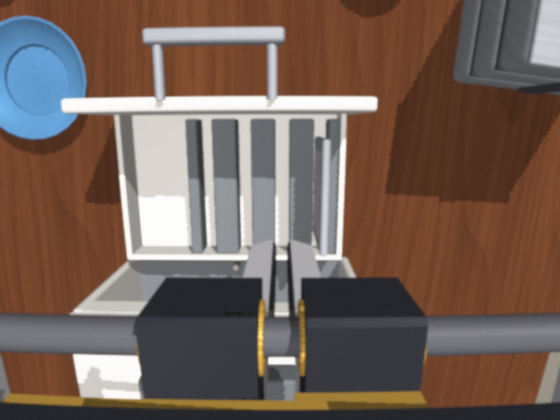

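Run:
```python
from h import *
im=optics.capture('top');cv2.imwrite('pics/t9.png',im)
im=optics.capture('scene');cv2.imwrite('pics/s9.png',im)
```

```text
(no output)
```

View pics/t9.png

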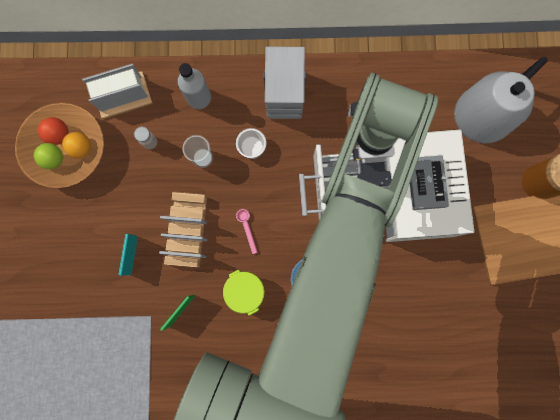

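View pics/s9.png

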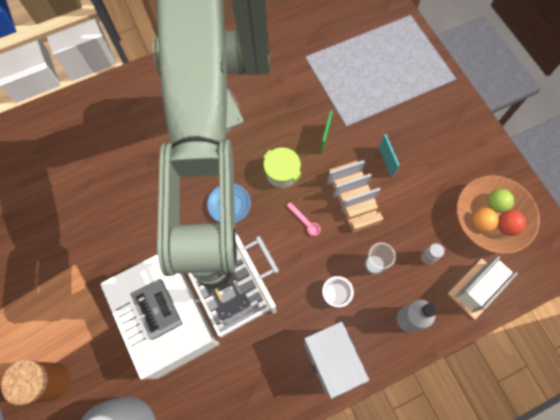

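Run:
```python
from h import *
import pickle
c=pickle.load(open('w2.pkl','rb'))
T=np.array([0.6525,-0.1415,0.2115]); R=np.array([[-.056,.998,-.005],[.998,.056,.002],[.003,-.005,-1]])
for n,o in dict(tip=(0,0,0),tip2=(0,.004,0),gp=(0,0,-.019),lidnearT=(.055,0,-.04),lidfarT=(-.055,0,-.04),lidn19=(.055,0,-.0),lidf0=(-.055,0,0)).items():
    print(n,proj(c,T+R@np.array(o)))
```

```text
tip [[281.63576735 234.21989254]]
tip2 [[288.27229304 234.21911913]]
gp [[281.68898721 244.18358016]]
lidnearT [[281.81293103 145.931512  ]]
lidfarT [[281.70895732 353.70397503]]
lidn19 [[281.67128558 141.6551807 ]]
lidf0 [[281.60132507 316.54931755]]
```

```bash
python3 -m jog '[[0,0,0,0,0,4.6,0.7],[0,0,0,0,0,4.6,0.72],[3.05,-1.1,0,0,0,0,0.72],[3.05,-1.1,0,0,0,0,0.72],[3.05,-1.1,0,0,0,0,0.72],[3.05,-1.1,0,0,0,0,0.72],[3.05,-1.1,0,0,0,0,0.72],[3.05,-1.1,0,0,0,0,0.72],[3.05,-1.1,0,0,0,0,0.72],[3.05,-1.1,0,0,0,0,0.72],[3.05,-1.1,0,0,0,0,0.72],[3.05,-1.1,0,0,0,0,0.72],[3.05,-1.1,0,0,0,0,0.72],[3.05,-1.1,0,0,0,0,0.72],[3.05,-1.1,0,0,0,0,0.72],[3.05,-1.1,0,0,0,0,0.72],[0,0,0,0,0,0,0.72],[0,0,0,0,0,0,0.72],[0,0,0,0,0,0,0.72]]' 10
python3 go.py 0.506 0.2895 0.15 -5.9
python3 - <<'E'
from h import *
import pickle
c=optics.calibration('wrist');im=optics.capture('wrist');cv2.imwrite('pics/w10.png',im);pickle.dump(c,open('w10.pkl','wb'))
crop(im,100,130,380,340,3,'pics/w10c.png')
E
```

```text
clock: 17.72
tcp_pos: [0.5105, 0.2789, 0.2157]
orientation: [[0.103, 0.995, -0.001], [0.995, -0.103, -0.001], [-0.001, -0.0, -1.0]]
ft_force: [0.0, -0.1, -0.1]
finger_gap: 0.279
shift cm in current tool axes [ 1.01 -0.55  6.57]
shift cm in target tool axes [ 1.01 -0.55  6.57]
turn deg [-0.03  0.04 -0.02]
now [0.5105 0.2789 0.2157] yaw -5.92 f [ 0.02 -0.11 -0.11] gap mm 26.2 t 17.72 q [ 0.35  0.19  1.46 -0.    1.49  0.45]
```

View pics/w10c.png

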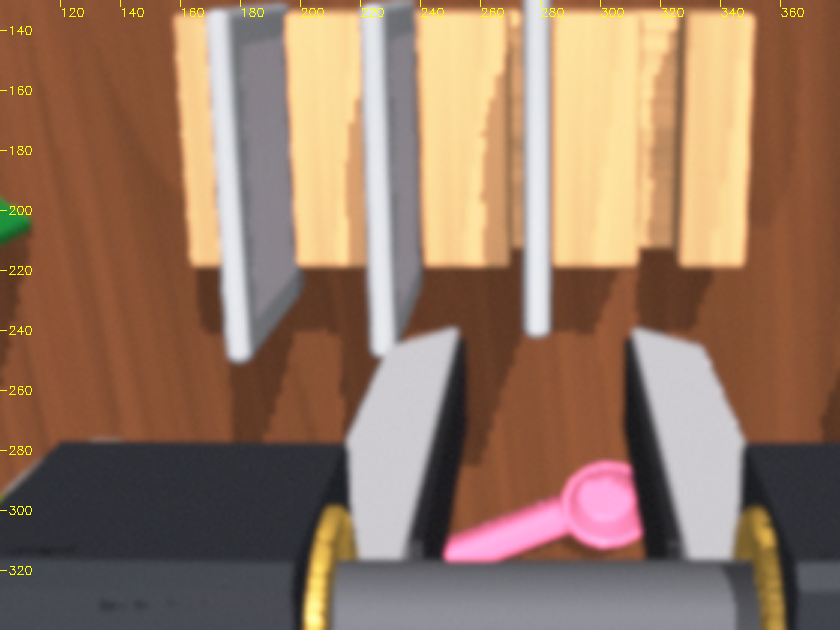

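Run:
```python
from h import *
import pickle
c=pickle.load(open('w10.pkl','rb'))
for z in(.097,.08,.06):print(z,onz(c,un([(538,334),(535,20),(383,354),(372,20),(238,359)],3,(100,130)),z)[:,:2].round(4).tolist())
```

```text
0.097 [[0.5039, 0.2367], [0.513, 0.3326], [0.4547, 0.2351], [0.4655, 0.3376], [0.4088, 0.2381]]
0.08 [[0.5032, 0.2313], [0.5128, 0.332], [0.4516, 0.2296], [0.4628, 0.3373], [0.4033, 0.2327]]
0.06 [[0.5024, 0.2248], [0.5126, 0.3313], [0.4479, 0.2231], [0.4598, 0.3369], [0.3969, 0.2263]]
```

```bash
python3 -m jog '[[0.5,-0.18,0,0,0,0,0.72],[0.5,-0.18,1,0,0,0,0.72],[0,0,2,0,0,0,0.72],[0,0,2.5,0,0,0,0.72],[0,0,2.5,0,0,0,0.72],[0,0,2.5,0,0,0,0.72],[0,0,2.4,0,0,0,0.72],[0,0,2,0,0,0,0.72],[0,0,1.5,0,0,0,0.72],[0,0,0,0,0,0,0.72],[0,0,0,0,0,0,0.72],[0,0,0,0,0,0,0.72]]' 10
python3 go.py 0.508 0.2895 0.052 -5.9
python3 - <<'E'
from h import *
import pickle
c=optics.calibration('wrist');im=optics.capture('wrist');cv2.imwrite('pics/w11.png',im)
crop(im,100,130,380,340,3,'pics/w11c.png')
E
```

```text
clock: 18.77
tcp_pos: [0.5088, 0.2893, 0.0523]
orientation: [[0.105, 0.995, 0.0], [0.995, -0.105, 0.001], [0.001, 0.0, -1.0]]
ft_force: [1.4, 0.3, -0.5]
finger_gap: 0.275
shift cm in current tool axes [ 0.01 -0.09  0.03]
shift cm in target tool axes [ 0.01 -0.09  0.03]
turn deg [ 0.02 -0.03 -0.11]
now [0.5088 0.2893 0.0523] yaw -6.01 f [ 1.36  0.34 -0.51] gap mm 25.9 t 18.77 q [0.37 0.34 1.62 0.   1.18 0.47]
```

View pics/w11c.png

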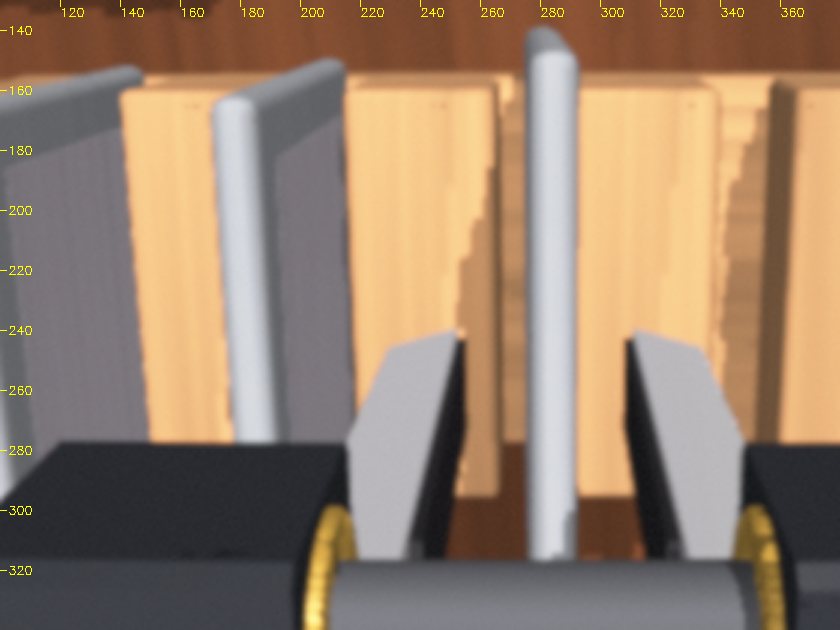

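```bash
python3 -m jog '[[0,0,0,0,0,0,0.8],[0,0,0,0,0,0,0.85],[0,0,0,0,0,0,0.88],[0,0,0,0,0,0,0.9],[0,0,0,0,0,0,0.91],[0,0,0,0,0,0,0.91]]' 10
python3 -m jog '[[0,0,0,0,0,0,0.93],[0,0,0,0,0,0,0.95],[0,0,0,0,0,0,0.97],[0,0,0,0,0,0,0.97]]' 10
python3 -m jog '[[0,0,0,0,0,0,1],[0,0,0,0,0,0,1],[0,0,0,0,0,0,1]]' 10
python3 - <<'E'
from h import *
im=optics.capture('wrist');cv2.imwrite('pics/w12.png',im)
crop(im,180,130,380,340,3,'pics/w12c.png')
E
```

```text
clock: 19.32
tcp_pos: [0.5081, 0.2893, 0.0517]
orientation: [[0.104, 0.995, -0.001], [0.995, -0.104, 0.0], [-0.0, -0.001, -1.0]]
ft_force: [-0.2, -0.3, -0.6]
finger_gap: 0.094
clock: 19.65
tcp_pos: [0.5081, 0.2893, 0.0517]
orientation: [[0.104, 0.995, -0.001], [0.995, -0.104, -0.0], [-0.0, -0.001, -1.0]]
ft_force: [0.1, -0.7, 1.4]
finger_gap: 0.077
clock: 19.9
tcp_pos: [0.5081, 0.2892, 0.0517]
orientation: [[0.104, 0.995, -0.001], [0.995, -0.104, -0.0], [-0.0, -0.001, -1.0]]
ft_force: [0.2, 0.0, 0.8]
finger_gap: 0.083
```

View pics/w12c.png

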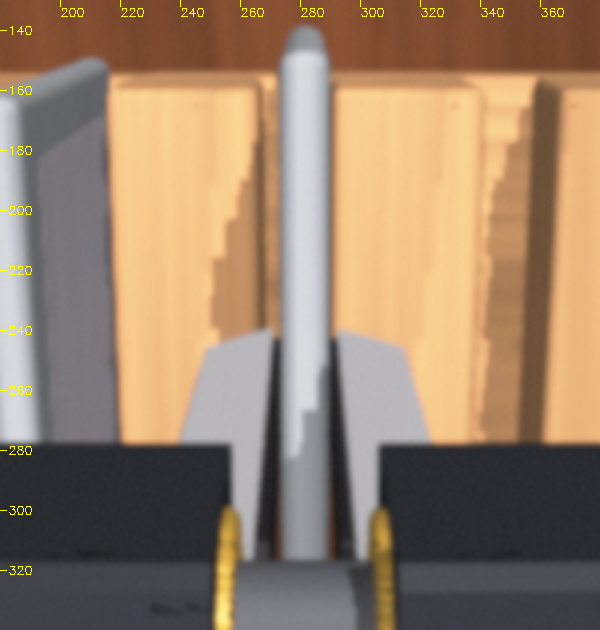

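```bash
python3 -m jog '[[0,0,-0.5,0,0,0,1],[0,0,-1,0,0,0,1],[0,0,-2,0,0,0,1],[0,0,-2.5,0,0,0,1],[0,0,-3,0,0,0,1],[0,0,-3,0,0,0,1],[0,0,-2.5,0,0,-3,1],[0,0,-1.5,0,0,-3.2,1],[0,0,-0.5,0,0,-3,1],[0,0,0,0,0,0,1],[0,0,0,0,0,0,1]]'
python3 go.py 0.619 -0.162 0.215 3.3
```

```text
clock: 20.87
tcp_pos: [0.5082, 0.2893, 0.2173]
orientation: [[-0.055, 0.998, 0.0], [0.998, 0.055, 0.0], [0.0, 0.0, -1.0]]
ft_force: [-0.4, 0.1, -1.2]
finger_gap: 0.086
shift cm in current tool axes [-45.67   8.58   0.21]
shift cm in target tool axes [-45.7    8.46   0.23]
turn deg [ 0.01 -0.02 -0.15]
now [0.5082 0.2893 0.2173] yaw 3.15 f [-0.4   0.11 -1.16] gap mm 8.0 t 20.87 q [0.37 0.19 1.45 0.   1.49 0.31]
```

```bash
python3 -m jog '[[-2,0.4,0,0,0,0,1],[-3.1,0.58,0,0,0,0,1],[-3.1,0.58,0,0,0,0,1],[-3.1,0.58,0,0,0,0,1],[-3.1,0.58,0,0,0,0,1],[-3.1,0.58,0,0,0,0,1],[-3.1,0.58,0,0,0,0,1],[-3.1,0.58,0,0,0,0,1],[-3.1,0.58,0,0,0,0,1],[-3.1,0.58,0,0,0,0,1],[-3.1,0.58,0,0,0,0,1],[-3.1,0.58,0,0,0,0,1],[-3.1,0.58,0,0,0,0,1],[-3.1,0.58,0,0,0,0,1],[-2.5,0.4,0,0,0,0,1],[-1,0.2,0,0,0,0,1],[0,0,0,0,0,0,1],[0,0,0,0,0,0,1],[0,0,0,0,0,0,1],[0,0,0,0,0,0,1]]'
python3 go.py 0.619 -0.162 0.115 3.3
python3 - <<'E'
from h import *
im=optics.capture('wrist');cv2.imwrite('pics/w13.png',im)
E
```

```text
clock: 22.53
tcp_pos: [0.6189, -0.1613, 0.2165]
orientation: [[-0.058, 0.998, -0.001], [0.998, 0.058, 0.001], [0.001, -0.001, -1.0]]
ft_force: [0.5, -0.1, -1.2]
finger_gap: 0.087
shift cm in current tool axes [-8.000e-02  1.000e-02  1.015e+01]
shift cm in target tool axes [-0.07  0.   10.15]
turn deg [-0.07 -0.04  0.03]
now [ 0.6189 -0.1613  0.2165] yaw 3.33 f [ 0.49 -0.06 -1.16] gap mm 8.1 t 22.53 q [-0.39  0.31  1.31  0.    1.52 -0.45]
```

View pics/w13.png

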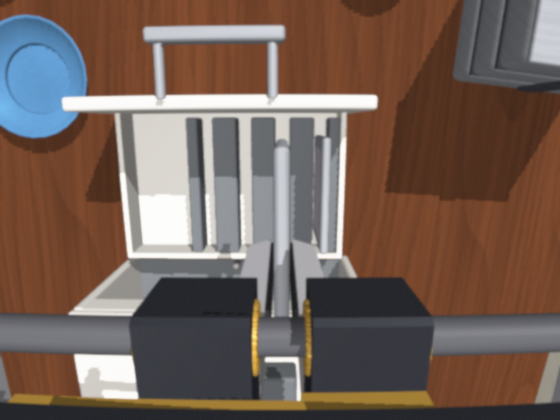

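```bash
python3 -m jog '[[0,0,1.5,0,0,0,1],[0,0,2.5,0,0,0,1],[0,0,2.5,0,0,0,1],[0,0,2,0,0,0,1],[0,0,1.5,0,0,0,1],[0,0,0,0,0,0,1],[0,0,0,0,0,0,1]]'
python3 go.py 0.619 -0.162 0.053 3.3
```

```text
clock: 23.17
tcp_pos: [0.6184, -0.1619, 0.1158]
orientation: [[-0.057, 0.998, -0.003], [0.998, 0.057, 0.001], [0.001, -0.003, -1.0]]
ft_force: [-0.1, 0.1, -0.1]
finger_gap: 0.085
shift cm in current tool axes [-0.02  0.08  6.28]
shift cm in target tool axes [-0.02  0.06  6.28]
turn deg [-0.16 -0.06 -0.01]
now [ 0.6184 -0.1619  0.1158] yaw 3.29 f [-0.14  0.07 -0.09] gap mm 8.0 t 23.17 q [-0.39  0.39  1.42 -0.    1.34 -0.45]
```

```bash
python3 -m jog '[[0,0.05,1,0,0,0,1],[0,0,1,0,0,0,1],[0,0,1,0,0,0,1],[0,0,1,0,0,0,1],[0,0,0.9,0,0,0,1],[0,0,0.7,0,0,0,1],[0,0,0.5,0,0,0,1],[0,0,0.2,0,0,0,1],[0,0,0,0,0,0,1],[0,0,0,0,0,0,1]]'
python3 go.py 0.619 -0.162 0.053 3.3
```

```text
clock: 24.0
tcp_pos: [0.6198, -0.1633, 0.0537]
orientation: [[-0.056, 0.998, -0.0], [0.998, 0.056, -0.0], [-0.0, -0.0, -1.0]]
ft_force: [0.7, 0.3, -1.3]
finger_gap: 0.084
shift cm in current tool axes [ 0.14 -0.07  0.07]
shift cm in target tool axes [ 0.14 -0.07  0.07]
turn deg [-0.03  0.01 -0.08]
now [ 0.6198 -0.1633  0.0537] yaw 3.22 f [ 0.69  0.33 -1.27] gap mm 7.9 t 24.0 q [-0.39  0.45  1.47 -0.    1.22 -0.45]
```

```bash
python3 -m jog '[[0,0,0.15,0,0,0,1],[0,0,0,0,0,0,0.9],[0,0,0,0,0,0,0.85],[0,0,0,0,0,0,0.8],[0,0,0,0,0,0,0.8],[0,0,-1,0,0,0,0.8],[0,0,-2,0,0,0,0.8],[0,0,-3,0,0,0,0.8],[0,0,-4,0,0,0,0.8],[0,0,-4,0,0,0,0.8],[0,0,-2,0,0,4.6,0.75],[0,0,-0.3,0,0,4.6,0.72],[0,0,0,0,0,0,0.72],[0,0,0,0,0,0,0.72]]'
python3 go.py 0.460 0.2885 0.2 -5.9
python3 - <<'E'
from h import *
im=optics.capture('wrist');cv2.imwrite('pics/w14.png',im)
E
```

```text
clock: 25.17
tcp_pos: [0.6197, -0.1632, 0.2158]
orientation: [[0.102, 0.995, -0.0], [0.995, -0.102, -0.0], [-0.0, 0.0, -1.0]]
ft_force: [-0.4, -0.0, -0.4]
finger_gap: 0.279
shift cm in current tool axes [ 43.31 -20.5    1.56]
shift cm in target tool axes [ 43.29 -20.53   1.58]
turn deg [0.   0.03 0.04]
now [ 0.6197 -0.1632  0.2158] yaw -5.86 f [-0.4  -0.   -0.39] gap mm 26.2 t 25.17 q [-0.39  0.31  1.31 -0.    1.52 -0.29]
```

View pics/w14.png

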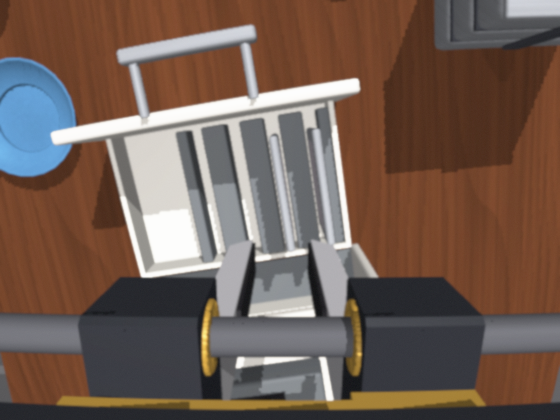

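```bash
python3 -m jog '[[2.2,-1.05,0,0,0,0,0.72],[2.95,-1.4,0,0,0,0,0.72],[2.95,-1.4,0,0,0,0,0.72],[2.95,-1.4,0,0,0,0,0.72],[2.95,-1.4,0,0,0,0,0.72],[2.95,-1.4,0,0,0,0,0.72],[2.95,-1.4,0,0,0,0,0.72],[2.95,-1.4,0,0,0,0,0.72],[2.95,-1.4,0,0,0,0,0.72],[2.95,-1.4,0,0,0,0,0.72],[2.95,-1.4,0,0,0,0,0.72],[2.95,-1.4,0,0,0,0,0.72],[2.95,-1.4,0,0,0,0,0.72],[2.95,-1.4,0,0,0,0,0.72],[2.75,-1.25,0,0,0,0,0.72],[0,0,0.5,0,0,0,0.72],[0,0,0.5,0,0,0,0.72],[0,0,0,0,0,0,0.72],[0,0,0,0,0,0,0.72]]'
python3 go.py 0.460 0.2885 0.052 -5.9
```

```text
clock: 26.8
tcp_pos: [0.4604, 0.2873, 0.2036]
orientation: [[0.105, 0.994, -0.004], [0.994, -0.105, -0.002], [-0.002, -0.003, -1.0]]
ft_force: [0.2, 0.4, 0.2]
finger_gap: 0.284
shift cm in current tool axes [ 0.14 -0.   15.16]
shift cm in target tool axes [ 0.11 -0.05 15.16]
turn deg [-0.19  0.12 -0.13]
now [0.4604 0.2873 0.2036] yaw -6.03 f [0.16 0.4  0.17] gap mm 26.7 t 26.8 q [ 0.4   0.11  1.57 -0.    1.46  0.5 ]
```

```bash
python3 -m jog '[[0.1,0,1.2,0,0,0,0.72],[0,0,2,0,0,0,0.72],[0,0,2.5,0,0,0,0.72],[0,0,2.5,0,0,0,0.72],[0,0,2.5,0,0,0,0.72],[0,0,2,0,0,0,0.72],[0,0,1.5,0,0,0,0.72],[0,0,1,0,0,0,0.72],[0,0,0,0,0,0,0.72],[0,0,0,0,0,0,0.76],[0,0,0,0,0,0,0.8],[0,0,0,0,0,0,0.84],[0,0,0,0,0,0,0.87],[0,0,0,0,0,0,0.89],[0,0,0,0,0,0,0.9],[0,0,0,0,0,0,0.91],[0,0,0,0,0,0,0.91]]' 10
python3 -m jog '[[0,0,0,0,0,0,0.93],[0,0,0,0,0,0,0.95],[0,0,0,0,0,0,0.97],[0,0,0,0,0,0,1],[0,0,0,0,0,0,1],[0,0,0,0,0,0,1]]' 10
```

```text
clock: 28.22
tcp_pos: [0.4609, 0.2899, 0.0533]
orientation: [[0.104, 0.995, -0.001], [0.995, -0.104, 0.0], [0.0, -0.001, -1.0]]
ft_force: [-0.4, -0.2, 0.6]
finger_gap: 0.09
clock: 28.72
tcp_pos: [0.4609, 0.2899, 0.0533]
orientation: [[0.104, 0.995, -0.001], [0.995, -0.104, 0.0], [0.0, -0.001, -1.0]]
ft_force: [-0.4, 0.3, 0.8]
finger_gap: 0.086
```

```bash
python3 -m jog '[[0,0,-0.5,0,0,0,1],[0,0,-1,0,0,0,1],[0,0,-2,0,0,0,1],[0,0,-2.5,0,0,0,1],[0,0,-3,0,0,0,1],[0,0,-3,0,0,0,1],[0,0,-2.5,0,0,-3,1],[0,0,-1.5,0,0,-3.2,1],[0,0,-0.5,0,0,-3,1],[0,0,0,0,0,0,1],[0,0,0,0,0,0,1]]'
python3 go.py 0.579 -0.164 0.217 3.3
```

```text
clock: 29.63
tcp_pos: [0.461, 0.2898, 0.2188]
orientation: [[-0.055, 0.998, 0.0], [0.998, 0.055, 0.0], [0.0, 0.0, -1.0]]
ft_force: [0.2, 0.6, -1.8]
finger_gap: 0.081
shift cm in current tool axes [-45.96   9.29   0.16]
shift cm in target tool axes [-45.99   9.16   0.18]
turn deg [ 0.   -0.02 -0.15]
now [0.461  0.2898 0.2188] yaw 3.15 f [ 0.17  0.56 -1.76] gap mm 7.6 t 29.63 q [0.4  0.11 1.55 0.   1.48 0.35]
```

```bash
python3 -m jog '[[-2,0.4,0,0,0,0,1],[-3.1,0.62,0,0,0,0,1],[-3.1,0.62,0,0,0,0,1],[-3.1,0.62,0,0,0,0,1],[-3.1,0.62,0,0,0,0,1],[-3.1,0.62,0,0,0,0,1],[-3.1,0.62,0,0,0,0,1],[-3.1,0.62,0,0,0,0,1],[-3.1,0.62,0,0,0,0,1],[-3.1,0.62,0,0,0,0,1],[-3.1,0.62,0,0,0,0,1],[-3.1,0.62,0,0,0,0,1],[-3.1,0.62,0,0,0,0,1],[-3.1,0.62,0,0,0,0,1],[-2.6,0.52,0,0,0,0,1],[-1.1,0.2,0,0,0,0,1],[0,0,0,0,0,0,1],[0,0,0,0,0,0,1],[0,0,0,0,0,0,1]]'
python3 -m jog '[[0,0,1.5,0,0,0,1],[0,0,2.5,0,0,0,1],[0,0,2.5,0,0,0,1],[0,0,2,0,0,0,1],[0,0,1.5,0,0,0,1],[0,0,0,0,0,0,1],[0,0,0,0,0,0,1],[0,0,0,0,0,0,1]]'
python3 go.py 0.579 -0.164 0.0545 3.3
python3 - <<'E'
from h import *
im=optics.capture('wrist');cv2.imwrite('pics/w15.png',im)
E
```

```text
clock: 31.22
tcp_pos: [0.578, -0.1626, 0.2175]
orientation: [[-0.057, 0.998, -0.002], [0.998, 0.057, 0.001], [0.001, -0.002, -1.0]]
ft_force: [-0.5, 0.9, -0.9]
finger_gap: 0.081
clock: 31.88
tcp_pos: [0.5793, -0.1636, 0.1195]
orientation: [[-0.058, 0.998, 0.001], [0.998, 0.058, -0.001], [-0.001, 0.001, -1.0]]
ft_force: [-0.1, -0.2, -0.4]
finger_gap: 0.082
shift cm in current tool axes [-0.03 -0.04  6.5 ]
shift cm in target tool axes [-0.04 -0.03  6.5 ]
turn deg [ 0.06  0.05 -0.  ]
now [ 0.5793 -0.1636  0.1195] yaw 3.3 f [-0.09 -0.22 -0.36] gap mm 7.7 t 31.88 q [-0.42  0.3   1.52 -0.    1.31 -0.48]
```

View pics/w15.png

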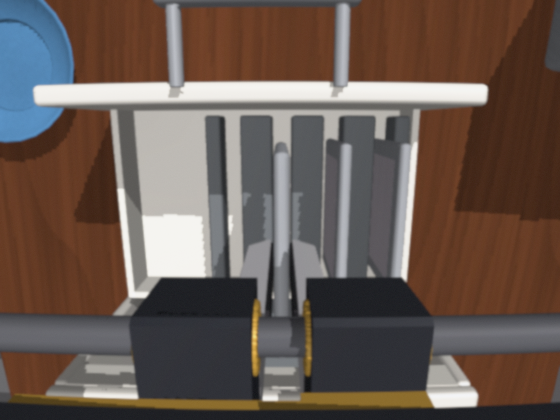

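Aligned with the second groove (lid at column 282, between ribs at 257 and 307). Lowering.

```bash
python3 -m jog '[[0,0,1,0,0,0,1],[0,0,1,0,0,0,1],[0,0,1,0,0,0,1],[0,0,1,0,0,0,1],[0,0,0.9,0,0,0,1],[0,0,0.8,0,0,0,1],[0,0,0.5,0,0,0,1],[0,0,0.3,0,0,0,1],[0,0,0,0,0,0,1],[0,0,0,0,0,0,1]]'
python3 go.py 0.579 -0.164 0.0545 3.3
```

```text
clock: 32.77
tcp_pos: [0.5786, -0.1645, 0.0532]
orientation: [[-0.056, 0.998, -0.0], [0.998, 0.056, -0.0], [-0.0, -0.0, -1.0]]
ft_force: [-0.1, -0.3, -0.3]
finger_gap: 0.086
shift cm in current tool axes [ 0.05  0.04 -0.13]
shift cm in target tool axes [ 0.05  0.04 -0.13]
turn deg [-0.02  0.02 -0.08]
now [ 0.5786 -0.1645  0.0532] yaw 3.22 f [-0.09 -0.32 -0.32] gap mm 8.1 t 32.77 q [-0.42  0.38  1.58 -0.    1.19 -0.48]
```

```bash
python3 -m jog '[[0,0,0,0,0,0,0.9],[0,0,0,0,0,0,0.85],[0,0,0,0,0,0,0.8],[0,0,0,0,0,0,0.8],[0,0,-1,0,0,0,0.8],[0,0,-2,0,0,0,0.8],[0,0,-3,0,0,0,0.8],[0,0,-4,0,0,0,0.8],[0,0,-4,0,0,0,0.8],[0,0,-2,0,0,4.6,0.75],[0,0,-0.3,0,0,4.6,0.72],[0,0,0,0,0,0,0.72],[0,0,0,0,0,0,0.72]]'
python3 go.py 0.4145 0.290 0.2 -5.9
```

```text
clock: 33.85
tcp_pos: [0.5785, -0.1643, 0.2167]
orientation: [[0.102, 0.995, -0.0], [0.995, -0.102, -0.0], [-0.0, -0.0, -1.0]]
ft_force: [-0.6, 0.1, -0.0]
finger_gap: 0.28
shift cm in current tool axes [ 43.52 -20.95   1.66]
shift cm in target tool axes [ 43.51 -20.98   1.67]
turn deg [-0.    0.03  0.04]
now [ 0.5785 -0.1643  0.2167] yaw -5.86 f [-0.62  0.1  -0.02] gap mm 26.3 t 33.85 q [-0.42  0.23  1.41 -0.    1.5  -0.32]
```

```bash
python3 -m jog '[[2.2,-1.05,0,0,0,0,0.72],[2.95,-1.42,0,0,0,0,0.72],[2.95,-1.42,0,0,0,0,0.72],[2.95,-1.42,0,0,0,0,0.72],[2.95,-1.42,0,0,0,0,0.72],[2.95,-1.42,0,0,0,0,0.72],[2.95,-1.42,0,0,0,0,0.72],[2.95,-1.42,0,0,0,0,0.72],[2.95,-1.42,0,0,0,0,0.72],[2.95,-1.42,0,0,0,0,0.72],[2.95,-1.42,0,0,0,0,0.72],[2.95,-1.42,0,0,0,0,0.72],[2.95,-1.42,0,0,0,0,0.72],[2.95,-1.42,0,0,0,0,0.72],[2.95,-1.42,0,0,0,0,0.72],[0,0,0.5,0,0,0,0.72],[0,0,0.5,0,0,0,0.72],[0,0,0,0,0,0,0.72],[0,0,0,0,0,0,0.72]]'
python3 go.py 0.4145 0.290 0.053 -5.9
python3 - <<'E'
from h import *
import pickle
c=optics.calibration('wrist');im=optics.capture('wrist');cv2.imwrite('pics/w16.png',im);pickle.dump(c,open('w16.pkl','wb'))
E
```

```text
clock: 35.43
tcp_pos: [0.4152, 0.2886, 0.2047]
orientation: [[0.105, 0.994, -0.003], [0.994, -0.105, -0.002], [-0.002, -0.003, -1.0]]
ft_force: [0.3, -0.2, 0.1]
finger_gap: 0.283
shift cm in current tool axes [ 0.16 -0.03 15.17]
shift cm in target tool axes [ 0.13 -0.08 15.17]
turn deg [-0.18  0.12 -0.12]
now [0.4152 0.2886 0.2047] yaw -6.02 f [ 0.3  -0.22  0.06] gap mm 26.6 t 35.43 q [ 0.44  0.03  1.66 -0.    1.46  0.54]
```

View pics/w16.png

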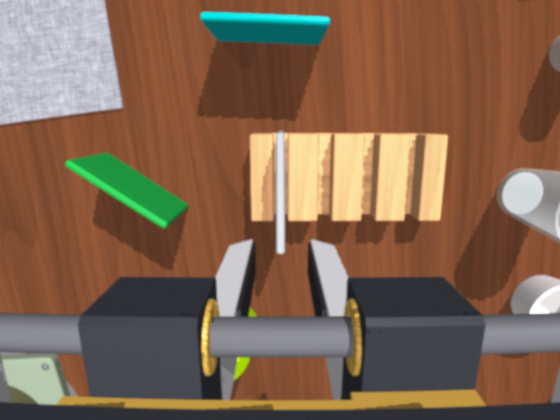

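```bash
python3 -m jog '[[0.1,0,1.2,0,0,0,0.72],[0,0,2,0,0,0,0.72],[0,0,2.5,0,0,0,0.72],[0,0,2.5,0,0,0,0.72],[0,0,2.5,0,0,0,0.72],[0,0,2,0,0,0,0.72],[0,0,1.5,0,0,0,0.72],[0,0,1,0,0,0,0.72],[0,0,0,0,0,0,0.72],[0,0,0,0,0,0,0.76],[0,0,0,0,0,0,0.8],[0,0,0,0,0,0,0.84],[0,0,0,0,0,0,0.87],[0,0,0,0,0,0,0.89],[0,0,0,0,0,0,0.9],[0,0,0,0,0,0,0.91],[0,0,0,0,0,0,0.91]]' 10
python3 -m jog '[[0,0,0,0,0,0,0.93],[0,0,0,0,0,0,0.95],[0,0,0,0,0,0,0.97],[0,0,0,0,0,0,1],[0,0,0,0,0,0,1],[0,0,0,0,0,0,1]]' 10
```

```text
clock: 36.9
tcp_pos: [0.4157, 0.2912, 0.0543]
orientation: [[0.104, 0.995, -0.001], [0.995, -0.104, 0.0], [0.0, -0.001, -1.0]]
ft_force: [-1.3, -0.3, 0.2]
finger_gap: 0.089
clock: 37.4
tcp_pos: [0.4157, 0.2911, 0.0543]
orientation: [[0.104, 0.995, -0.001], [0.995, -0.104, 0.0], [-0.0, -0.001, -1.0]]
ft_force: [0.2, -0.5, 1.6]
finger_gap: 0.083
```

```bash
python3 -m jog '[[0,0,-0.5,0,0,0,1],[0,0,-1,0,0,0,1],[0,0,-2,0,0,0,1],[0,0,-2.5,0,0,0,1],[0,0,-3,0,0,0,1],[0,0,-3,0,0,0,1],[0,0,-2.5,0,0,-3,1],[0,0,-1.5,0,0,-3.2,1],[0,0,-0.5,0,0,-3,1],[0,0,0,0,0,0,1],[0,0,0,0,0,0,1]]'
python3 go.py 0.5395 -0.166 0.217 3.3
```

```text
clock: 38.32
tcp_pos: [0.4157, 0.2911, 0.2197]
orientation: [[-0.055, 0.998, -0.0], [0.998, 0.055, 0.0], [0.0, -0.0, -1.0]]
ft_force: [0.6, -1.1, -1.7]
finger_gap: 0.084
shift cm in current tool axes [-46.32   9.85   0.25]
shift cm in target tool axes [-46.35   9.72   0.27]
turn deg [-0.01 -0.02 -0.15]
now [0.4157 0.2911 0.2197] yaw 3.15 f [ 0.61 -1.06 -1.69] gap mm 7.9 t 38.32 q [0.44 0.02 1.64 0.   1.48 0.38]
```

```bash
python3 -m jog '[[-2,0.4,0,0,0,0,1],[-3.1,0.66,0,0,0,0,1],[-3.1,0.66,0,0,0,0,1],[-3.1,0.66,0,0,0,0,1],[-3.1,0.66,0,0,0,0,1],[-3.1,0.66,0,0,0,0,1],[-3.1,0.66,0,0,0,0,1],[-3.1,0.66,0,0,0,0,1],[-3.1,0.66,0,0,0,0,1],[-3.1,0.66,0,0,0,0,1],[-3.1,0.66,0,0,0,0,1],[-3.1,0.66,0,0,0,0,1],[-3.1,0.66,0,0,0,0,1],[-3.1,0.66,0,0,0,0,1],[-2.7,0.54,0,0,0,0,1],[-1.3,0.26,0,0,0,0,1],[0,0,0,0,0,0,1],[0,0,0,0,0,0,1],[0,0,0,0,0,0,1]]'
python3 -m jog '[[0,0,1.5,0,0,0,1],[0,0,2.5,0,0,0,1],[0,0,2.5,0,0,0,1],[0,0,2,0,0,0,1],[0,0,1.5,0,0,0,1],[0,0,0,0,0,0,1],[0,0,0,0,0,0,1],[0,0,0,0,0,0,1]]'
python3 go.py 0.5395 -0.166 0.0545 3.3
python3 - <<'E'
from h import *
im=optics.capture('wrist');cv2.imwrite('pics/w17.png',im)
E
```

```text
clock: 39.9
tcp_pos: [0.5388, -0.1639, 0.2185]
orientation: [[-0.057, 0.998, -0.002], [0.998, 0.057, 0.002], [0.002, -0.002, -1.0]]
ft_force: [-0.3, -0.2, -1.3]
finger_gap: 0.078
clock: 40.57
tcp_pos: [0.5402, -0.165, 0.1205]
orientation: [[-0.058, 0.998, 0.001], [0.998, 0.058, -0.001], [-0.001, 0.001, -1.0]]
ft_force: [-0.4, 0.0, -1.3]
finger_gap: 0.084
shift cm in current tool axes [-0.09 -0.08  6.6 ]
shift cm in target tool axes [-0.1  -0.07  6.6 ]
turn deg [ 0.06  0.05 -0.  ]
now [ 0.5402 -0.165   0.1205] yaw 3.3 f [-0.35  0.03 -1.29] gap mm 7.9 t 40.57 q [-0.45  0.23  1.62 -0.    1.3  -0.51]
```

View pics/w17.png

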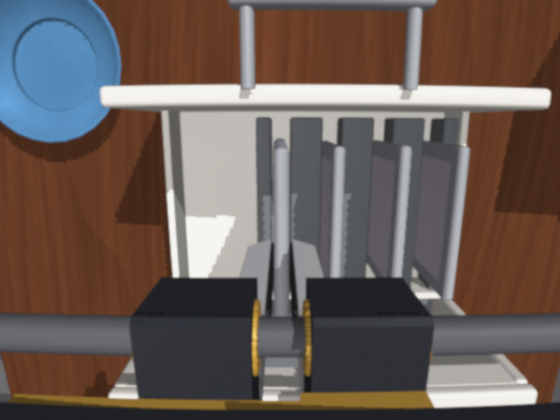

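```bash
python3 -m jog '[[0,-0.05,1,0,0,0,1],[0,0,1,0,0,0,1],[0,0,1,0,0,0,1],[0,0,1,0,0,0,1],[0,0,0.9,0,0,0,1],[0,0,0.8,0,0,0,1],[0,0,0.5,0,0,0,1],[0,0,0.3,0,0,0,1],[0,0,0,0,0,0,1],[0,0,0,0,0,0,1]]'
python3 go.py 0.5395 -0.166 0.0545 3.3
```

```text
clock: 41.45
tcp_pos: [0.5391, -0.1659, 0.0542]
orientation: [[-0.056, 0.998, -0.0], [0.998, 0.056, -0.0], [-0.0, -0.0, -1.0]]
ft_force: [0.1, -0.3, 0.1]
finger_gap: 0.083
shift cm in current tool axes [-0.01  0.04 -0.03]
shift cm in target tool axes [-0.01  0.04 -0.03]
turn deg [-0.02  0.02 -0.08]
now [ 0.5391 -0.1659  0.0542] yaw 3.22 f [ 0.1  -0.34  0.11] gap mm 7.8 t 41.45 q [-0.45  0.3   1.67 -0.    1.17 -0.51]
```

```bash
python3 -m jog '[[0,0,0,0,0,0,0.9],[0,0,0,0,0,0,0.85],[0,0,0,0,0,0,0.8],[0,0,0,0,0,0,0.8],[0,0,-1,0,0,0,0.8],[0,0,-2,0,0,0,0.8],[0,0,-3,0,0,0,0.8],[0,0,-4,0,0,0,0.8],[0,0,-4,0,0,0,0.75],[0,0,-2,0,0,0,0.72],[2.5,0,0,0,0,0,0.72],[3,0,0,0,0,0,0.72],[0,0,0,0,0,0,0.72],[0,0,0,0,0,0,0.72]]'
python3 - <<'E'
from h import *
cv2.imwrite('pics/w18.png',optics.capture('wrist'))
im=optics.capture('top');cv2.imwrite('pics/t18.png',im)
E
```

```text
clock: 42.62
tcp_pos: [0.5359, -0.1099, 0.2151]
orientation: [[-0.059, 0.998, 0.0], [0.998, 0.059, -0.001], [-0.001, 0.0, -1.0]]
ft_force: [-0.8, 0.2, 0.2]
finger_gap: 0.279
```

View pics/w18.png

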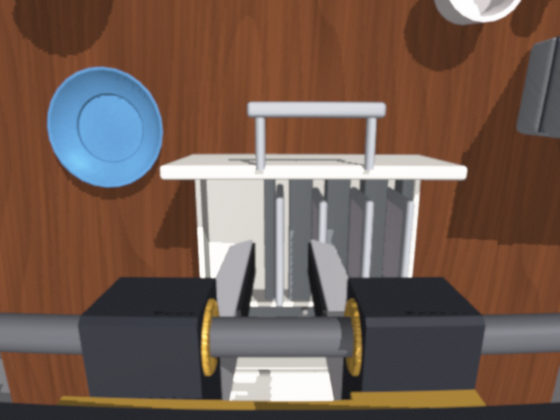

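View pics/t18.png

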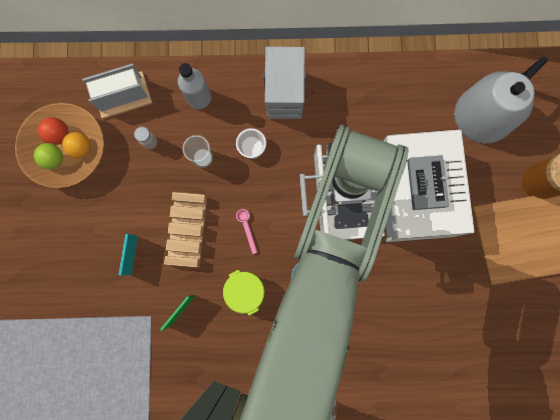

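```bash
python3 -m jog '[[0,0,0,0,0,7,0.72],[0,0,0,0,0,7,0.72],[0,0,0,0,0,7,0.72],[0,0,0,0,0,7,0.72],[0,0,0,0,0,7,0.72],[0,0,0,0,0,7,0.72],[0,0,0,0,0,7,0.72],[0,0,0,0,0,7,0.72],[0,0,0,0,0,7,0.72],[0,0,0,0,0,7,0.72],[0,0,0,0,0,7,0.72],[0,0,0,0,0,0,0.72],[0,0,0,0,0,0,0.72]]'
python3 - <<'E'
from h import *
im=optics.capture('top');cv2.imwrite('pics/t19.png',im)
hsv=cv2.cvtColor(im,cv2.COLOR_BGR2HSV); m=cv2.inRange(hsv,(150,60,120),(178,255,255)); 
n,lab,st,ce=cv2.connectedComponentsWithStats(m); print(st,ce)
i=1+np.argmax(st[1:,4]); ys,xs=np.where(lab==i); 
c=optics.calibration('top'); P=onz(c,np.c_[xs,ys],.012)[:,:2]
mu=P.mean(0); w,V=np.linalg.eigh(np.cov((P-mu).T)); u=V[:,1]; u=u if u[0]>0 else -u
s=(P-mu)@u; q=(P-mu)@[-u[1],u[0]]
print('ang',np.degrees(np.arctan2(u[1],u[0])),'len',s.max()-s.min(),'ends',mu+u*s.max(),mu+u*s.min())
h=s<s.max()-.045; a=np.polyfit(s[h],q[h],1); print('handle ang corr',np.degrees(np.arctan(a[0])),a[1])
E
python3 go.py 0.477 0.121 0.2 -73.7
```

```text
clock: 43.8
tcp_pos: [0.5357, -0.1117, 0.2138]
orientation: [[0.96, 0.281, -0.001], [0.281, -0.96, -0.0], [-0.001, -0.0, -1.0]]
ft_force: [-0.7, 0.7, 0.6]
finger_gap: 0.276
[[     0      0    560    420 234873]
 [   236    209     21     45    327]] [[279.5461079  209.47496307]
 [246.382263   227.48318043]]
ang 17.503313939618472 len 0.12933929118219983 ends [0.53687303 0.13981355] [0.41352221 0.10091334]
handle ang corr -0.6549096501600835 -0.0004149284850186616
shift cm in current tool axes [  0.9  -23.96   1.39]
shift cm in target tool axes [  0.89 -23.96   1.39]
turn deg [-0.02  0.07  0.03]
now [ 0.5357 -0.1115  0.2139] yaw -73.67 f [-0.68  0.14  1.09] gap mm 26.4 t 43.85 q [-0.36  0.12  1.55 -0.    1.48  0.92]
```

```bash
python3 -m jog '[[0.1,-2.4,0,0,0,0,0.66],[0.1,-3,0,0,0,0,0.66],[0.1,-3,0,0,0,0,0.66],[0.1,-3,0,0,0,0,0.66],[0.1,-3,0,0,0,0,0.66],[0.1,-3,0,0,0,0,0.66],[0.1,-3,0,0,0,0,0.66],[0.1,-2.4,0,0,0,0,0.66],[0.1,-1.2,2,0,0,0.3,0.66],[0,0,3,0,0,0.3,0.66],[0,0,3,0,0,0,0.66],[0,0,3,0,0,0,0.66],[0,0,2,0,0,0,0.66],[0,0,1,0,0,0,0.66],[0,0,0,0,0,0,0.66],[0,0,0,0,0,0,0.66]]'
python3 go.py 0.4775 0.1208 0.004 -73.1
python3 - <<'E'
from h import *
cv2.imwrite('pics/w20.png',optics.capture('wrist'))
E
```

```text
clock: 45.18
tcp_pos: [0.4777, 0.122, 0.0744]
orientation: [[0.963, 0.27, -0.001], [0.27, -0.963, -0.0], [-0.001, -0.0, -1.0]]
ft_force: [0.2, -0.9, -0.7]
finger_gap: 0.343
shift cm in current tool axes [-0.04  0.12  7.04]
shift cm in target tool axes [-0.05  0.11  7.04]
turn deg [-0.01  0.04 -1.24]
now [0.4777 0.122  0.0744] yaw -74.34 f [ 0.25 -0.86 -0.67] gap mm 32.2 t 45.18 q [ 0.07  0.13  1.83 -0.    1.18  1.37]
```

View pics/w20.png

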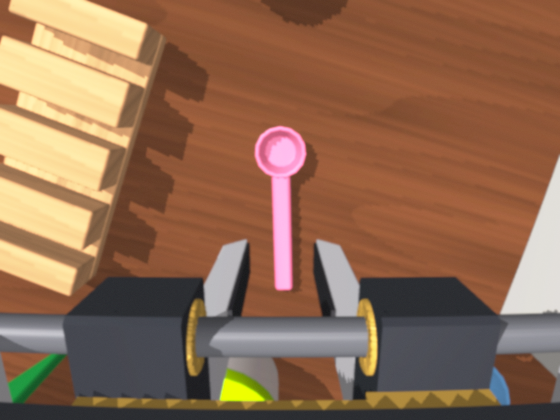

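```bash
python3 -m jog '[[0,0.1,1.5,0,0,-0.6,0.66],[0,0,2,0,0,-0.6,0.66],[0,0,1.5,0,0,0,0.66],[0,0,1,0,0,0,0.66],[0,0,0.7,0,0,0,0.66],[0,0,0.3,0,0,0,0.66],[0,0,0,0,0,0,0.66],[0,0,0,0,0,0,0.7],[0,0,0,0,0,0,0.74],[0,0,0,0,0,0,0.78],[0,0,0,0,0,0,0.8],[0,0,0,0,0,0,0.82],[0,0,0,0,0,0,0.83],[0,0,0,0,0,0,0.84],[0,0,0,0,0,0,0.84]]' 10
python3 -m jog '[[0,0,0,0,0,0,0.85],[0,0,0,0,0,0,0.86],[0,0,0,0,0,0,0.87],[0,0,0,0,0,0,0.9],[0,0,0,0,0,0,0.95],[0,0,0,0,0,0,1]]' 10
python3 go.py 0.4775 0.1208 0.004 -73.1
```

```text
clock: 46.48
tcp_pos: [0.4774, 0.1212, 0.0041]
orientation: [[0.957, 0.289, -0.001], [0.289, -0.957, -0.0], [-0.001, -0.0, -1.0]]
ft_force: [0.6, 0.2, -0.4]
finger_gap: 0.161
clock: 46.98
tcp_pos: [0.4775, 0.1212, 0.0041]
orientation: [[0.957, 0.289, -0.001], [0.289, -0.957, -0.0], [-0.001, -0.0, -1.0]]
ft_force: [0.2, -0.2, 0.6]
finger_gap: 0.018
shift cm in current tool axes [-0.01  0.04  0.01]
shift cm in target tool axes [-0.01  0.04  0.01]
turn deg [-0.01  0.05 -0.08]
now [0.4775 0.1212 0.0041] yaw -73.18 f [ 0.24 -0.16  0.62] gap mm 1.7 t 46.98 q [0.07 0.24 1.88 0.   1.02 1.35]
```

Run:
```python
from h import *
im=optics.capture('wrist');cv2.imwrite('pics/w21.png',im)
crop(im,160,100,400,350,3,'pics/w21c.png')
```

```text
(no output)
```

View pics/w21c.png

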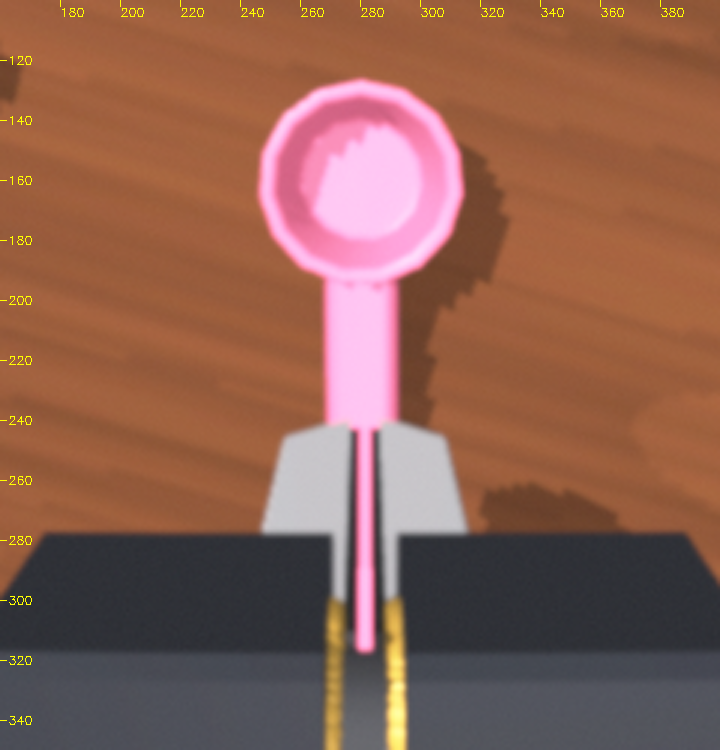

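```bash
python3 -m jog '[[0,0,0,0,0,0,0.9],[0,0,0,0,0,0,0.8],[0,0,0,0,0,0,0.7],[0,0,0,0,0,0,0.7],[0,0,0,0,0,0,0.7]]' 3
python3 -m jog '[[0,0,0,0,0,0,0.74],[0,0,0,0,0,0,0.78],[0,0,0,0,0,0,0.81],[0,0,0,0,0,0,0.83],[0,0,0,0,0,0,0.84],[0,0,0,0,0,0,0.85],[0,0,0,0,0,0,0.86],[0,0,0,0,0,0,0.86]]' 3
python3 -m jog '[[0,0,0,0,0,0,0.87],[0,0,0,0,0,0,0.88],[0,0,0,0,0,0,0.89],[0,0,0,0,0,0,0.9],[0,0,0,0,0,0,0.9],[0,0,0,0,0,0,0.9]]' 3
python3 - <<'E'
from h import *
im=optics.capture('wrist');cv2.imwrite('pics/w22.png',im)
crop(im,160,100,400,350,3,'pics/w22c.png')
E
```

```text
clock: 47.45
tcp_pos: [0.4775, 0.1212, 0.0041]
orientation: [[0.957, 0.289, -0.001], [0.289, -0.957, -0.0], [-0.001, -0.0, -1.0]]
ft_force: [0.3, -0.3, -0.1]
finger_gap: 0.289
clock: 48.12
tcp_pos: [0.4775, 0.1212, 0.0041]
orientation: [[0.957, 0.289, -0.001], [0.289, -0.957, -0.0], [-0.001, -0.0, -1.0]]
ft_force: [-0.1, -0.0, -0.6]
finger_gap: 0.135
clock: 48.62
tcp_pos: [0.4775, 0.1212, 0.0041]
orientation: [[0.957, 0.289, -0.001], [0.289, -0.957, -0.0], [-0.001, -0.0, -1.0]]
ft_force: [0.1, -0.4, 0.6]
finger_gap: 0.1
```

View pics/w22c.png

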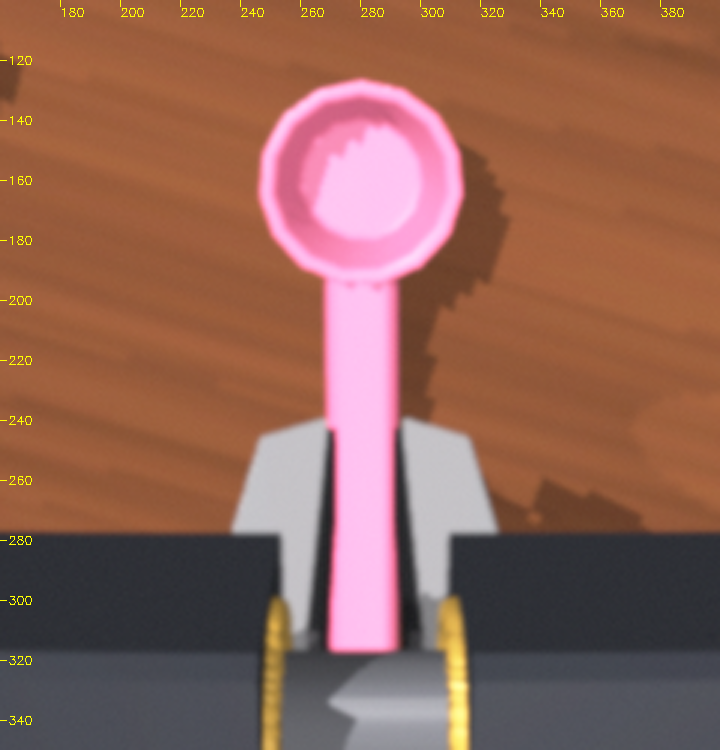

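```bash
python3 -m jog '[[0,0,-0.2,0,0,0,0.9],[0,0,-0.4,0,0,0,0.9],[0,0,-0.6,0,0,0,0.9],[0,0,-0.8,0,0,0,0.9],[0,0,-1,0,0,0,0.9],[0,0,-1,0,0,0,0.9],[0,0,0,0,0,0,0.9],[0,0,0,0,0,0,0.9]]' 3
python3 - <<'E'
from h import *
im=optics.capture('wrist');cv2.imwrite('pics/w23.png',im)
E
```

```text
clock: 49.33
tcp_pos: [0.4787, 0.1213, 0.0455]
orientation: [[0.957, 0.289, 0.002], [0.289, -0.957, 0.0], [0.002, 0.0, -1.0]]
ft_force: [0.5, 0.7, -0.2]
finger_gap: 0.101
```

View pics/w23.png

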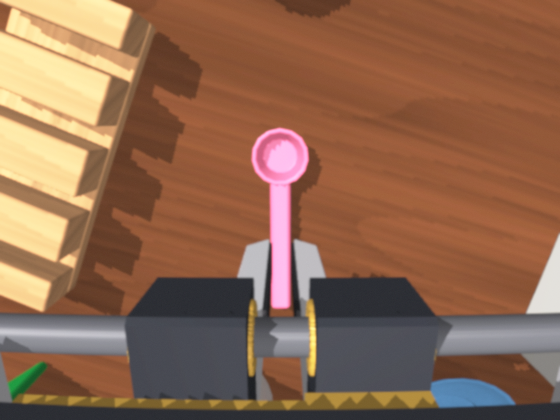

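```bash
python3 go.py 0.4775 0.1208 0.0005 -73.1; python3 -m jog '[[0,0,0,0,0,0,0.8],[0,0,0,0,0,0,0.7],[0,0,0,0,0,0,0.7],[0,0,1,0,0,0,0.7],[0,0,1.2,0,0,0,0.7],[0,0,1,0,0,0,0.7],[0,0,0.8,0,0,0,0.7],[0,0,0.3,0,0,0,0.7],[0,0,0,0,0,0,0.7],[0,0,0,0,0,0,0.7]]' 10
python3 go.py 0.4775 0.1208 0.0005 -73.1
```

```text
shift cm in current tool axes [-0.05  0.03  4.42]
shift cm in target tool axes [-0.05  0.03  4.42]
turn deg [ 0.   -0.02 -0.08]
now [0.4779 0.1212 0.0447] yaw -73.18 f [-0.35  0.03 -0.08] gap mm 9.4 t 49.38 q [ 0.07  0.18  1.86 -0.    1.11  1.35]
clock: 50.22
tcp_pos: [0.4774, 0.1212, 0.0009]
orientation: [[0.957, 0.289, -0.001], [0.289, -0.957, -0.0], [-0.001, -0.0, -1.0]]
ft_force: [0.2, 0.0, 0.9]
finger_gap: 0.301
shift cm in current tool axes [-0.    0.04  0.04]
shift cm in target tool axes [-0.    0.04  0.04]
turn deg [-0.02  0.08 -0.08]
now [0.4774 0.1212 0.0009] yaw -73.18 f [0.23 0.03 0.88] gap mm 28.2 t 50.22 q [0.07 0.25 1.88 0.   1.02 1.35]
```

```bash
python3 -m jog '[[0,0,0,0,0,0,0.75],[0,0,0,0,0,0,0.79],[0,0,0,0,0,0,0.81],[0,0,0,0,0,0,0.83],[0,0,0,0,0,0,0.84],[0,0,0,0,0,0,0.85],[0,0,0,0,0,0,0.85]]' 10
for j in 1; do python3 -m jog '[[0,0,0,0,0,0,0.86],[0,0,0,0,0,0,0.87],[0,0,0,0,0,0,0.87]]' 10; python3 -m jog '[[0,0,0,0,0,0,0.88],[0,0,0,0,0,0,0.89],[0,0,0,0,0,0,0.89]]' 10;  done
python3 - <<'E'
from h import *
im=optics.capture('wrist');cv2.imwrite('pics/w24.png',im)
crop(im,160,100,400,350,3,'pics/w24c.png')
E
```

```text
clock: 50.8
tcp_pos: [0.4775, 0.1212, 0.0012]
orientation: [[0.957, 0.289, -0.001], [0.289, -0.957, -0.0], [-0.001, -0.0, -1.0]]
ft_force: [0.4, -0.7, 0.8]
finger_gap: 0.15
clock: 51.05
tcp_pos: [0.4775, 0.1212, 0.0011]
orientation: [[0.957, 0.289, -0.001], [0.289, -0.957, -0.0], [-0.001, -0.0, -1.0]]
ft_force: [0.6, 0.1, -1.1]
finger_gap: 0.129
clock: 51.3
tcp_pos: [0.4775, 0.1212, 0.0011]
orientation: [[0.957, 0.289, -0.001], [0.289, -0.957, -0.0], [-0.001, -0.0, -1.0]]
ft_force: [-0.3, -0.0, -0.2]
finger_gap: 0.108
```

View pics/w24c.png

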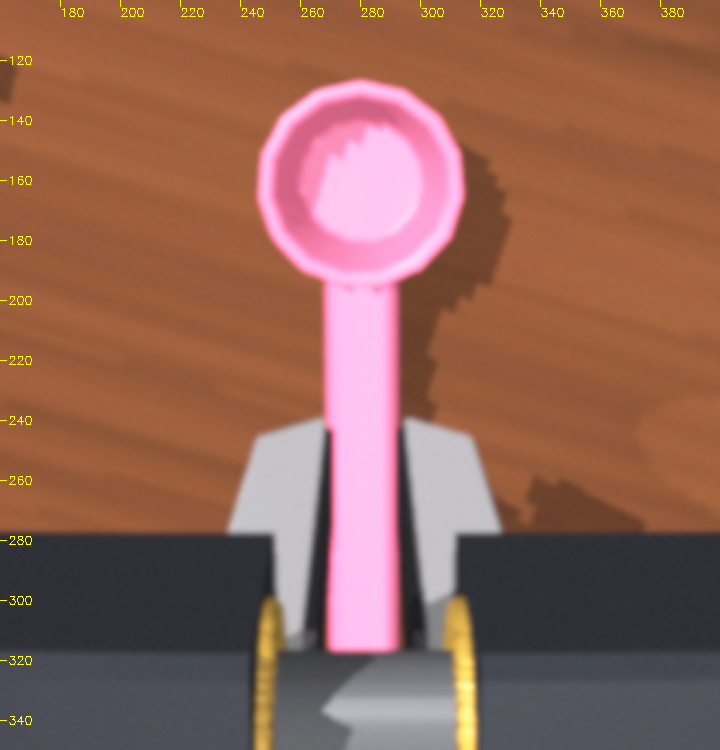

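```bash
python3 -m jog '[[0,0,-0.2,0,0,0,0.89],[0,0,-0.3,0,0,0,0.89],[0,0,-0.5,0,0,0,0.89],[0,0,-0.5,0,0,0,0.89],[0,0,-0.5,0,0,0,0.89],[0,0,0,0,0,0,0.89]]' 10
python3 - <<'E'
from h import *
im=optics.capture('wrist');cv2.imwrite('pics/w25.png',im)
crop(im,160,100,400,350,3,'pics/w25c.png')
E
```

```text
clock: 51.85
tcp_pos: [0.4789, 0.1213, 0.0227]
orientation: [[0.957, 0.289, 0.002], [0.289, -0.957, 0.0], [0.002, 0.0, -1.0]]
ft_force: [0.3, 0.2, 0.3]
finger_gap: 0.107
```

View pics/w25c.png

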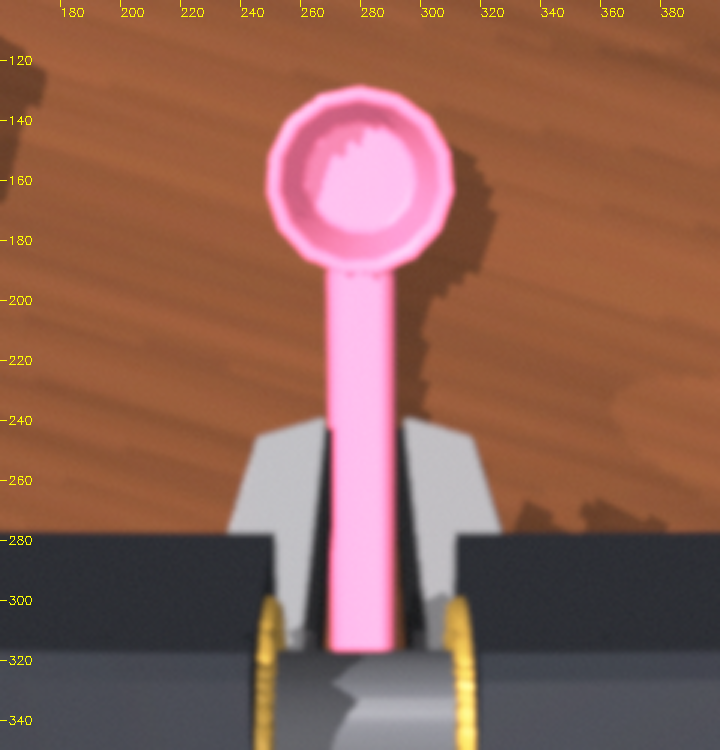

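```bash
python3 -m jog '[[0,0,0,0,0,0,0.82],[0,0,0,0,0,0,0.8],[0,0,0.8,0,0,0,0.8],[0,0,0.8,0,0,0,0.8],[0,0,0.5,0,0,0,0.8],[0,0,0,0,0,0,0.85],[0,0,0,0,0,0,0.89],[0,0,0,0,0,0,0.9]]' 3
python3 -m jog '[[0,0,0,0,0,0,0.91],[0,0,0,0,0,0,0.92]]' 3
python3 -m jog '[[0,0,0,0,0,0,0.93],[0,0,0,0,0,0,0.94]]' 3
python3 -m jog '[[0,0,0,0,0,0,0.95],[0,0,0,0,0,0,0.95]]' 3
python3 - <<'E'
from h import *
im=optics.capture('wrist');cv2.imwrite('pics/w26.png',im)
crop(im,160,100,400,350,3,'pics/w26c.png')
E
```

```text
clock: 52.57
tcp_pos: [0.4774, 0.1212, -0.0001]
orientation: [[0.957, 0.289, -0.001], [0.289, -0.957, -0.0], [-0.001, -0.0, -1.0]]
ft_force: [0.3, 0.0, 0.2]
finger_gap: 0.105
clock: 52.73
tcp_pos: [0.4779, 0.1212, 0.0004]
orientation: [[0.957, 0.289, -0.0], [0.289, -0.957, 0.0], [-0.0, -0.0, -1.0]]
ft_force: [0.4, 0.1, 0.5]
finger_gap: 0.083
clock: 52.9
tcp_pos: [0.4777, 0.1212, 0.0004]
orientation: [[0.957, 0.289, -0.0], [0.289, -0.957, 0.0], [-0.0, -0.0, -1.0]]
ft_force: [0.1, -0.5, 0.1]
finger_gap: 0.06
clock: 53.07
tcp_pos: [0.4776, 0.1212, 0.0002]
orientation: [[0.957, 0.289, -0.001], [0.289, -0.957, -0.0], [-0.001, -0.0, -1.0]]
ft_force: [-0.3, -0.3, -0.6]
finger_gap: 0.047
```

View pics/w26c.png

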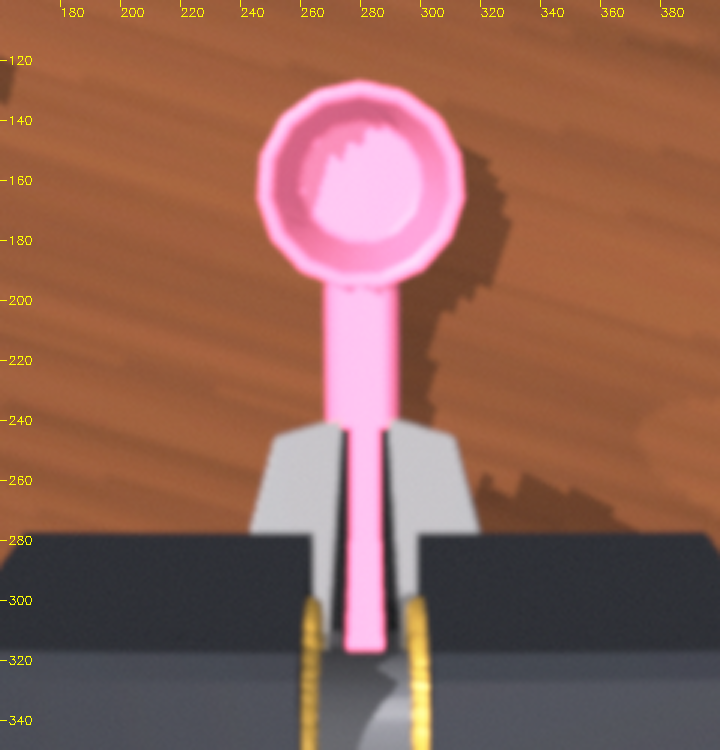

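Run:
```python
from h import *
im=optics.capture('scene');cv2.imwrite('pics/s27.png',im)
crop(im,250,150,390,270,5,'pics/s27c.png')
c=optics.calibration('scene'); s=get_state(); print(proj(c,[s['tcp_pos'],s['tcp_pos']+[0,0,.04]]))
im=optics.capture('top');cv2.imwrite('pics/t27.png',im)
crop(im,190,170,310,270,6,'pics/t27c.png')
c=optics.calibration('top'); print(proj(c,[s['tcp_pos'],s['tcp_pos']+[0,0,.04]]))
```

```text
[[302.48903424 219.66772897]
 [302.9786003  215.30009001]]
[[247.54110633 230.5454788 ]
 [246.45807363 229.31003551]]
```

View pics/s27c.png

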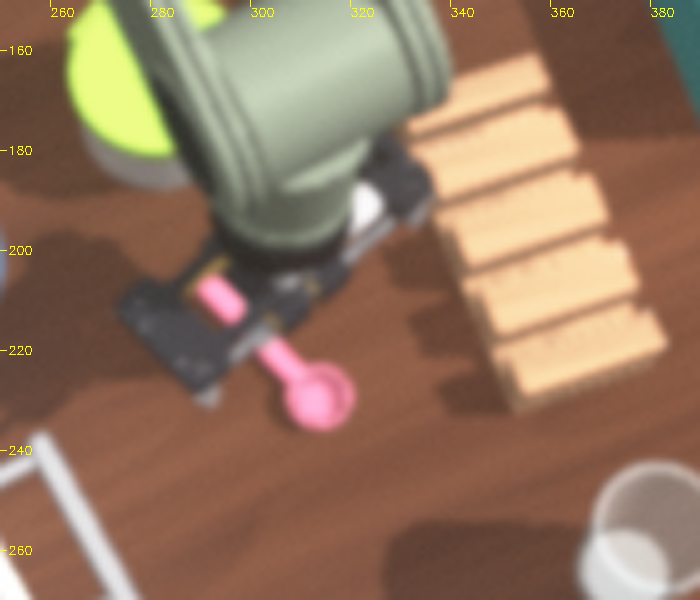

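View pics/t27c.png

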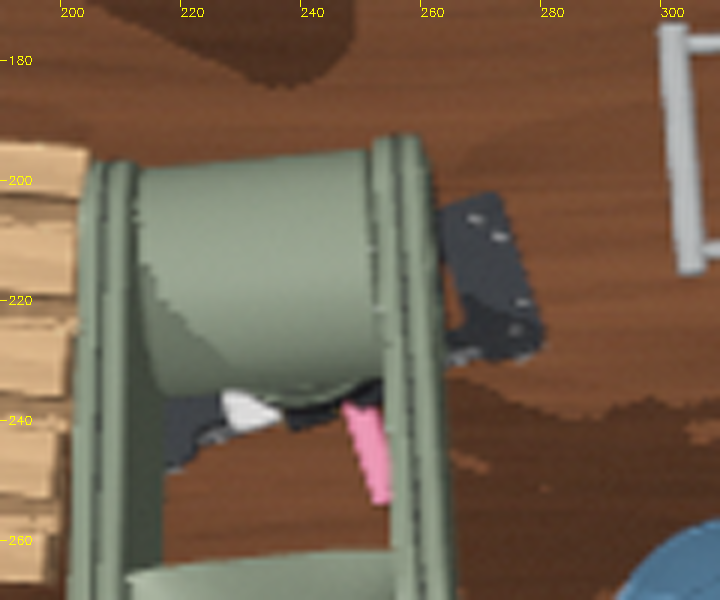

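```bash
python3 -m jog '[[0,0,-0.2,0,0,0,0.85],[0,0,0,0,0,0,0.75],[0,0,0,0,0,0,0.7],[0,0,0.4,0,0,0,0.7],[0,0,0.3,0,0,0,0.7],[0,0,0,0,0,0,0.7]]' 8
python3 -m jog '[[0,0,0.3,0,0,0,0.7],[0,0,0,0,0,0,0.7]]'
python3 -m jog '[[0,0,0.3,0,0,0,0.7],[0,0,0,0,0,0,0.7]]'
```

```text
clock: 53.72
tcp_pos: [0.4766, 0.1211, -0.0058]
orientation: [[0.957, 0.289, -0.003], [0.289, -0.957, -0.0], [-0.003, -0.001, -1.0]]
ft_force: [-0.7, -0.6, -0.3]
finger_gap: 0.299
clock: 53.88
tcp_pos: [0.4769, 0.1211, -0.0086]
orientation: [[0.957, 0.289, -0.002], [0.289, -0.957, -0.0], [-0.002, -0.0, -1.0]]
ft_force: [0.3, 0.1, -0.2]
finger_gap: 0.298
clock: 54.05
tcp_pos: [0.477, 0.1212, -0.0114]
orientation: [[0.957, 0.289, -0.002], [0.289, -0.957, -0.0], [-0.002, -0.0, -1.0]]
ft_force: [-0.1, -0.2, -0.5]
finger_gap: 0.3
```

```bash
python3 -m jog '[[0,0,0.4,0,0,0,0.7],[0,0,0.4,0,0,0,0.7],[0,0,0,0,0,0,0.7]]'
python3 -m jog '[[0,0,0.3,0,0,0,0.7],[0,0,0.2,0,0,0,0.7],[0,0,0,0,0,0,0.7]]'
python3 -m jog '[[0,0,0.3,0,0,0,0.7],[0,0,0,0,0,0,0.7]]'
```

```text
clock: 54.3
tcp_pos: [0.4766, 0.1211, -0.0198]
orientation: [[0.957, 0.289, -0.003], [0.289, -0.957, -0.0], [-0.003, -0.001, -1.0]]
ft_force: [-0.4, -0.2, 0.4]
finger_gap: 0.298
clock: 54.55
tcp_pos: [0.477, 0.1212, -0.0244]
orientation: [[0.957, 0.289, -0.002], [0.289, -0.957, -0.0], [-0.002, -0.0, -1.0]]
ft_force: [0.4, 1.1, 0.5]
finger_gap: 0.301
clock: 54.72
tcp_pos: [0.4772, 0.1212, -0.0273]
orientation: [[0.957, 0.289, -0.001], [0.289, -0.957, -0.0], [-0.001, -0.0, -1.0]]
ft_force: [-0.4, -0.7, 0.1]
finger_gap: 0.3
```

Run:
```python
from h import *
im=optics.capture('wrist');cv2.imwrite('pics/w28.png',im)
crop(im,160,100,400,350,3,'pics/w28c.png')
```

```text
(no output)
```

View pics/w28c.png

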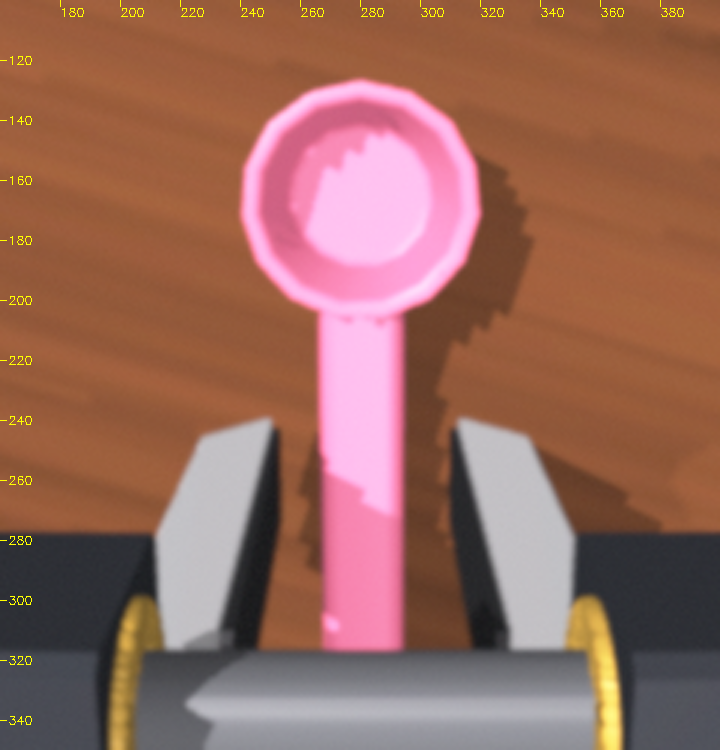

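```bash
python3 -m jog '[[0,0,0.3,0,0,0,0.7],[0,0,0,0,0,0,0.7]]'
python3 -m jog '[[0,0,0.25,0,0,0,0.7],[0,0,0,0,0,0,0.7]]'
python3 -m jog '[[0,0,0.2,0,0,0,0.7],[0,0,0,0,0,0,0.7]]'
```

```text
clock: 54.93
tcp_pos: [0.4771, 0.1212, -0.0303]
orientation: [[0.957, 0.289, -0.001], [0.289, -0.957, -0.0], [-0.001, -0.0, -1.0]]
ft_force: [0.3, 0.6, 0.3]
finger_gap: 0.3
clock: 55.1
tcp_pos: [0.4771, 0.1212, -0.0328]
orientation: [[0.957, 0.289, -0.002], [0.289, -0.957, -0.0], [-0.002, -0.0, -1.0]]
ft_force: [-0.1, -0.7, -0.8]
finger_gap: 0.3
clock: 55.27
tcp_pos: [0.4772, 0.1212, -0.0347]
orientation: [[0.957, 0.289, -0.001], [0.289, -0.957, -0.0], [-0.001, -0.0, -1.0]]
ft_force: [0.8, 0.5, 0.2]
finger_gap: 0.3
```

```bash
python3 -m jog '[[0,0,0.1,0,0,0,0.75],[0,0,0,0,0,0,0.79],[0,0,0,0,0,0,0.82],[0,0,0,0,0,0,0.84],[0,0,0,0,0,0,0.86],[0,0,0,0,0,0,0.88],[0,0,0,0,0,0,0.9],[0,0,0,0,0,0,0.9]]' 8
python3 - <<'E'
from h import *
im=optics.capture('wrist');cv2.imwrite('pics/w29.png',im)
crop(im,160,100,400,350,3,'pics/w29c.png')
E
```

```text
clock: 55.93
tcp_pos: [0.4775, 0.1212, -0.0353]
orientation: [[0.957, 0.289, -0.001], [0.289, -0.957, 0.0], [-0.001, -0.0, -1.0]]
ft_force: [0.3, 0.1, 0.9]
finger_gap: 0.149
```

View pics/w29c.png

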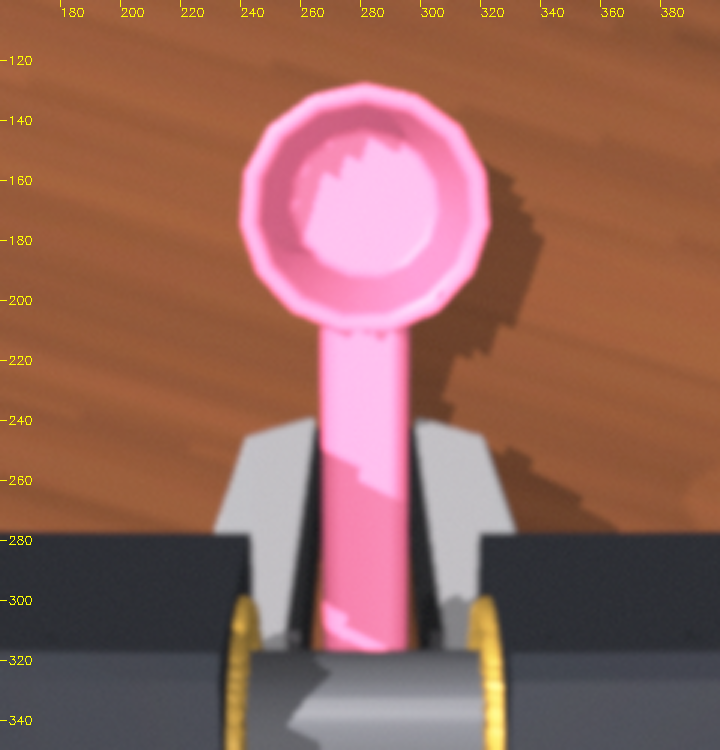

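```bash
python3 -m jog '[[0,0,-0.3,0,0,0,0.92],[0,0,-0.6,0,0,0,0.92],[0,0,-1,0,0,0,0.92],[0,0,-1.5,0,0,0,0.92],[0,0,-2,0,0,0,0.92],[0,0,-2.5,0,0,0,0.92],[0,0,-2.5,0,0,0,0.92],[0,0,-2.5,0,0,0,0.92],[0,0,-2.5,0,0,0,0.92],[0,0,-1.6,0,0,0,0.92],[0,0,0,0,0,0,0.92],[0,0,0,0,0,0,0.92]]' 8
python3 - <<'E'
from h import *
im=optics.capture('wrist');cv2.imwrite('pics/w30.png',im)
E
```

```text
clock: 56.98
tcp_pos: [0.4786, 0.1213, 0.1362]
orientation: [[0.957, 0.289, 0.003], [0.289, -0.957, 0.0], [0.003, 0.001, -1.0]]
ft_force: [-0.5, 0.8, -0.7]
finger_gap: 0.147
```

View pics/w30.png

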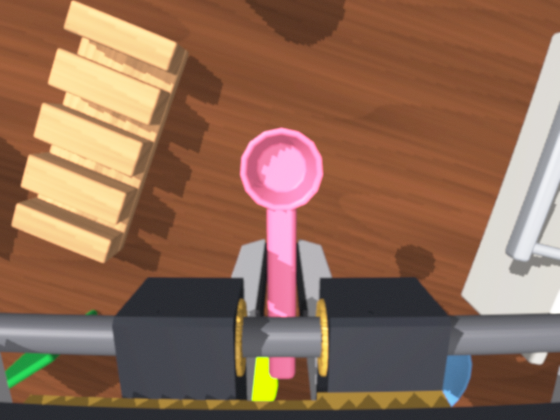

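Spoon is held (bowl 82 px wide at (282,168), as large as when gripped). Carrying it to the drawer.

```bash
python3 -m jog '[[0,0,0,0,0,-4,0.92],[0,0,0,0,0,-6.95,0.92],[0,0,0,0,0,-6.95,0.92],[0,0,0,0,0,-6.95,0.92],[0,0,0,0,0,-6.95,0.92],[0,0,0,0,0,-6.95,0.92],[0,0,0,0,0,-6.95,0.92],[0,0,0,0,0,-6.95,0.92],[0,0,0,0,0,-6.95,0.92],[0,0,0,0,0,-6.95,0.92],[0,0,0,0,0,-6.95,0.92],[0,0,0,0,0,-3,0.92],[0,0,0,0,0,0,0.92],[0,0,0,0,0,0,0.92]]'
python3 go.py 0.4872 -0.167 0.135 3.3
```

```text
clock: 58.2
tcp_pos: [0.4762, 0.1211, 0.1329]
orientation: [[-0.056, 0.998, -0.004], [0.998, 0.056, -0.0], [-0.0, -0.004, -1.0]]
ft_force: [0.9, 0.3, 0.0]
finger_gap: 0.15
shift cm in current tool axes [-28.82  -0.53  -0.21]
shift cm in target tool axes [-28.82  -0.56  -0.21]
turn deg [-0.24  0.   -0.07]
now [0.4762 0.1211 0.1329] yaw 3.23 f [0.91 0.31 0.04] gap mm 14.1 t 58.2 q [ 0.07  0.06  1.78 -0.    1.3   0.02]
```

```bash
python3 -m jog '[[-2,-0.05,0,0,0,0,0.92],[-2.7,-0.05,0,0,0,0,0.92],[-2.7,-0.05,0,0,0,0,0.92],[-2.7,-0.05,0,0,0,0,0.92],[-2.7,-0.05,0,0,0,0,0.92],[-2.7,-0.05,0,0,0,0,0.92],[-2.7,-0.05,0,0,0,0,0.92],[-2.7,-0.05,0,0,0,0,0.92],[-2.7,-0.05,0,0,0,0,0.92],[-2.7,-0.05,0,0,0,0,0.92],[-2,-0.05,0,0,0,0,0.92],[-0.5,0,0,0,0,0,0.92],[0,0,0,0,0,0,0.92],[0,0,0,0,0,0,0.92],[0,0,0,0,0,0,0.92]]'
python3 go.py 0.4872 -0.167 -0.021 3.3
python3 - <<'E'
from h import *
im=optics.capture('wrist');cv2.imwrite('pics/w31.png',im)
E
```

```text
clock: 59.45
tcp_pos: [0.4884, -0.1652, 0.1342]
orientation: [[-0.059, 0.998, -0.002], [0.998, 0.059, 0.001], [0.001, -0.002, -1.0]]
ft_force: [-0.6, 0.6, -1.2]
finger_gap: 0.148
shift cm in current tool axes [-0.19 -0.11 15.52]
shift cm in target tool axes [-0.17 -0.13 15.52]
turn deg [-0.1  -0.06  0.06]
now [ 0.4884 -0.1652  0.1342] yaw 3.36 f [-0.62  0.56 -1.25] gap mm 14.0 t 59.45 q [-0.49  0.11  1.72  0.    1.31 -0.55]
```

View pics/w31.png

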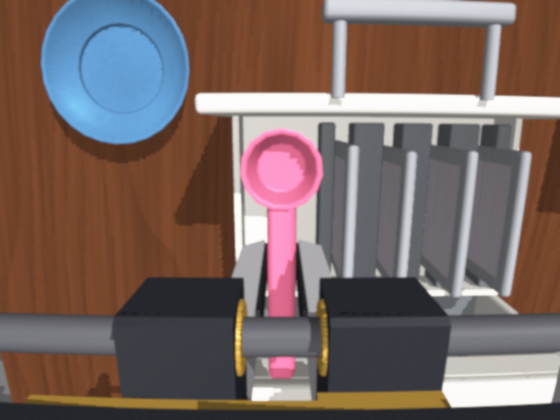

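```bash
python3 -m jog '[[-0.2,-0.1,1.5,0,0,0,0.92],[0,0,2,0,0,0,0.92],[0,0,2,0,0,0,0.92],[0,0,2,0,0,0,0.92],[0,0,1.5,0,0,0,0.92],[0,0,0,0,0,0,0.92],[0,0,0,0,0,0,0.92]]'
python3 go.py 0.4872 -0.167 -0.021 3.3
```

```text
clock: 60.08
tcp_pos: [0.4871, -0.1673, 0.044]
orientation: [[-0.059, 0.998, -0.003], [0.998, 0.059, 0.001], [0.001, -0.003, -1.0]]
ft_force: [0.4, -0.1, -0.5]
finger_gap: 0.148
shift cm in current tool axes [0.02 0.03 6.5 ]
shift cm in target tool axes [0.02 0.01 6.5 ]
turn deg [-0.16 -0.08  0.1 ]
now [ 0.4871 -0.1673  0.044 ] yaw 3.4 f [ 0.36 -0.08 -0.51] gap mm 14.0 t 60.08 q [-0.5   0.22  1.8  -0.    1.12 -0.56]
```

```bash
python3 -m jog '[[0,0,1,0,0,0,0.92],[0,0,1,0,0,0,0.92],[0,0,1,0,0,0,0.92],[0,0,1,0,0,0,0.92],[0,0,0.8,0,0,0,0.92],[0,0,0.6,0,0,0,0.92],[0,0,0,0,0,0,0.92],[0,0,0,0,0,0,0.92]]'
python3 -m jog '[[0,0,0.4,0,0,0,0.92],[0,0,0.3,0,0,0,0.92],[0,0,0.2,0,0,0,0.92],[0,0,0.1,0,0,0,0.92],[0,0,0,0,0,0,0.92]]'
python3 - <<'E'
from h import *
im=optics.capture('wrist');cv2.imwrite('pics/w32.png',im)
E
```

```text
clock: 60.75
tcp_pos: [0.4874, -0.1685, -0.01]
orientation: [[-0.058, 0.998, -0.002], [0.998, 0.058, 0.001], [0.001, -0.002, -1.0]]
ft_force: [-0.1, 0.1, -1.1]
finger_gap: 0.151
clock: 61.17
tcp_pos: [0.4876, -0.1686, -0.0196]
orientation: [[-0.058, 0.998, -0.001], [0.998, 0.058, 0.0], [0.0, -0.001, -1.0]]
ft_force: [-0.1, -0.7, -0.4]
finger_gap: 0.147
```

View pics/w32.png

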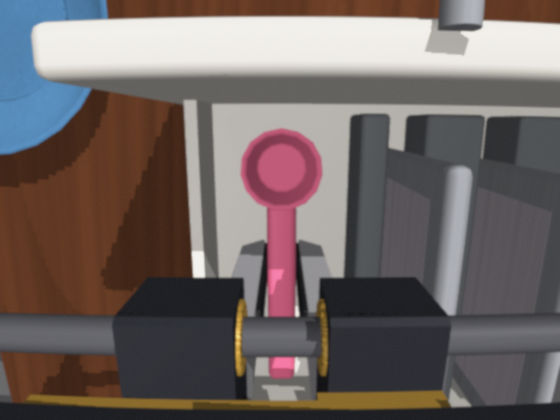

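```bash
python3 -m jog '[[0,0,0.2,0,0,0,0.9],[0,0,0,0,0,0,0.84],[0,0,0,0,0,0,0.8],[0,0,0,0,0,0,0.76],[0,0,0,0,0,0,0.76],[0,0,0,0,0,0,0.76],[0,0,-1,0,0,0,0.76],[0,0,-2,0,0,0,0.76],[0,0,-3,0,0,0,0.76],[0,0,-3,0,0,0,0.76],[0,0,-3,0,0,0,0.76],[0,0,-3,0,0,0,0.76],[0,0,-2.5,0,0,0,0.76],[0,0,0,0,0,0,0.76],[0,0,0,0,0,0,0.76]]'
python3 - <<'E'
from h import *
import pickle
c=optics.calibration('wrist');im=optics.capture('wrist');cv2.imwrite('pics/w33.png',im);pickle.dump(c,open('w33.pkl','wb'))
E
```

```text
clock: 62.47
tcp_pos: [0.4894, -0.1694, 0.156]
orientation: [[-0.058, 0.998, 0.004], [0.998, 0.058, -0.002], [-0.003, 0.003, -1.0]]
ft_force: [-0.5, 0.3, -0.7]
finger_gap: 0.242
```

View pics/w33.png

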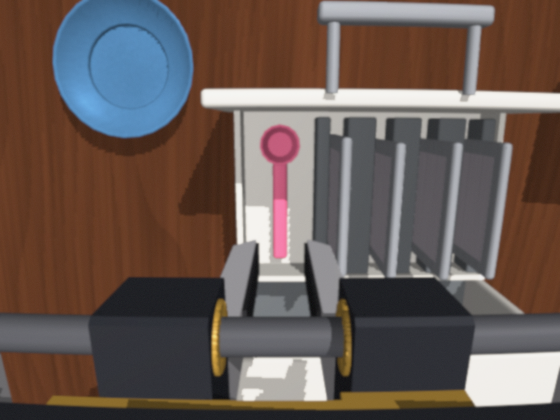

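```bash
python3 -m jog '[[1.5,0,-0.2,0,0,6.9,0.6],[1.5,0,-0.2,0,0,6.9,0.575],[0,0,-0.2,0,0,6.9,0.575],[0,0,0,0,0,6.9,0.575],[0,0,0,0,0,6.9,0.575],[0,0,0,0,0,6.9,0.575],[0,0,0,0,0,6.9,0.575],[0,0,0,0,0,6.9,0.575],[0,0,0,0,0,6.9,0.575],[0,0,0,0,0,6.9,0.575],[0,0,0,0,0,6.9,0.575],[0,0,0,0,0,6.9,0.575],[0,0,0,0,0,6.9,0.575],[0,0,0,0,0,0,0.575],[0,0,0,0,0,0,0.575]]' 20
python3 go.py 0.559 -0.032 0.17 -86.7
```

```text
clock: 63.77
tcp_pos: [0.4866, -0.1381, 0.1576]
orientation: [[0.998, 0.066, -0.005], [0.066, -0.998, 0.002], [-0.004, -0.002, -1.0]]
ft_force: [0.8, -0.1, -0.1]
finger_gap: 0.423
shift cm in current tool axes [  7.92 -10.11  -1.25]
shift cm in target tool axes [  7.84 -10.17  -1.24]
turn deg [-0.11  0.25  0.5 ]
now [ 0.4866 -0.1381  0.1576] yaw -86.2 f [ 0.75 -0.12 -0.13] gap mm 39.8 t 63.77 q [-0.45  0.07  1.72 -0.    1.36  1.06]
```

```bash
python3 -m jog '[[1.5,-2,-0.3,0,0,0.25,0.575],[2,-2.6,-0.3,0,0,0.25,0.575],[2,-2.6,-0.3,0,0,0,0.575],[1.6,-2,-0.3,0,0,0,0.575],[0.8,-1,0,0,0,0,0.575],[0,0,0,0,0,0,0.575],[0,0,0,0,0,0,0.575],[0,0,0,0,0,0,0.575]]'
python3 go.py 0.559 -0.032 0.067 -86.7
python3 - <<'E'
from h import *
import pickle
c=optics.calibration('wrist');im=optics.capture('wrist');cv2.imwrite('pics/w34.png',im);pickle.dump(c,open('w34.pkl','wb'))
s=get_state()
print(proj(c,[[.559,-.032,.129],[.505,-.035,.129],[.613,-.029,.129]]))
E
```

```text
clock: 64.43
tcp_pos: [0.5599, -0.0333, 0.1707]
orientation: [[0.999, 0.054, -0.003], [0.054, -0.999, -0.0], [-0.003, 0.0, -1.0]]
ft_force: [-0.5, 0.4, -0.2]
finger_gap: 0.424
shift cm in current tool axes [-0.05 -0.14 10.37]
shift cm in target tool axes [-0.08 -0.14 10.37]
turn deg [ 0.02  0.17 -0.18]
now [ 0.5599 -0.0333  0.1707] yaw -86.88 f [-0.53  0.43 -0.2 ] gap mm 39.9 t 64.43 q [-0.21  0.18  1.57 -0.    1.4   1.3 ]
[[278.14580393 218.96313464]
 [278.35292393 288.9924963 ]
 [277.93325529 141.88892582]]
```

View pics/w34.png

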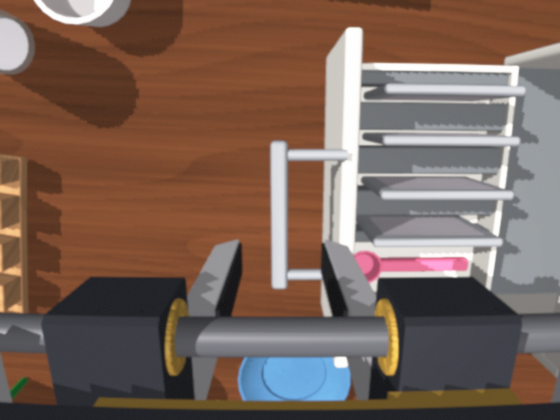

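```bash
python3 -m jog '[[0,-0.1,1.5,0,0,0,0.575],[0,0,2,0,0,0,0.575],[0,0,2,0,0,0,0.575],[0,0,1.5,0,0,0,0.575],[0,0,1.5,0,0,0,0.575],[0,0,1.2,0,0,0,0.575],[0,0,0.7,0,0,0,0.575],[0,0,0,0,0,0,0.575],[0,0,0,0,0,0,0.575]]' 20
python3 -m jog '[[0,0,0,0,0,0,0.65],[0,0,0,0,0,0,0.72],[0,0,0,0,0,0,0.78],[0,0,0,0,0,0,0.82],[0,0,0,0,0,0,0.84],[0,0,0,0,0,0,0.86],[0,0,0,0,0,0,0.88],[0,0,0,0,0,0,0.9],[0,0,0,0,0,0,0.9]]' 20
python3 go.py 0.559 -0.032 0.067 -86.7
python3 - <<'E'
from h import *
import pickle
im=optics.capture('wrist');cv2.imwrite('pics/w35.png',im)
E
```

```text
clock: 65.23
tcp_pos: [0.5608, -0.0319, 0.0676]
orientation: [[0.999, 0.054, -0.001], [0.054, -0.999, -0.0], [-0.001, 0.0, -1.0]]
ft_force: [0.7, 0.8, -0.4]
finger_gap: 0.427
clock: 65.98
tcp_pos: [0.561, -0.0314, 0.0677]
orientation: [[0.999, 0.055, -0.001], [0.055, -0.999, -0.0], [-0.001, 0.0, -1.0]]
ft_force: [0.3, 0.3, 0.9]
finger_gap: 0.124
shift cm in current tool axes [-0.2   0.04  0.07]
shift cm in target tool axes [-0.2   0.04  0.07]
turn deg [ 0.01  0.04 -0.17]
now [ 0.561  -0.0314  0.0677] yaw -86.87 f [0.29 0.29 0.87] gap mm 11.6 t 65.98 q [-0.21  0.28  1.67 -0.    1.19  1.31]
```

View pics/w35.png

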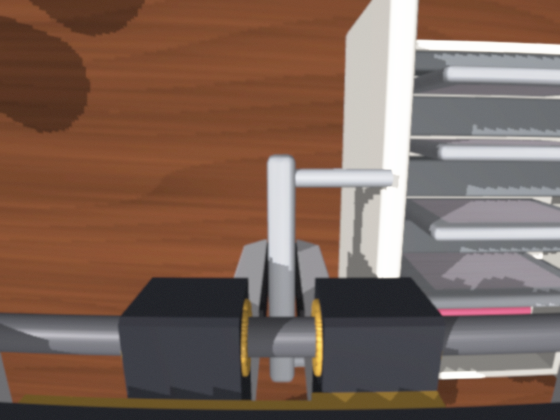

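```bash
python3 -m jog '[[0,0.4,0,0,0,0,0.92],[0,0.7,0,0,0,0,0.92],[0,1,0,0,0,0,0.92],[0,1,0,0,0,0,0.92],[0,1,0,0,0,0,0.92],[0,1,0,0,0,0,0.92],[0,1,0,0,0,0,0.92],[0,1,0,0,0,0,0.92],[0,1,0,0,0,0,0.92],[0,1,0,0,0,0,0.92],[0,1,0,0,0,0,0.92],[0,1,0,0,0,0,0.92],[0,0.9,0,0,0,0,0.92],[0,0.7,0,0,0,0,0.92],[0,0.5,0,0,0,0,0.92],[0,0,0,0,0,0,0.92],[0,0,0,0,0,0,0.92]]' 35
python3 go.py 0.5705 -0.196 0.067 -86.7
```

```text
clock: 67.45
tcp_pos: [0.5687, -0.1644, 0.0677]
orientation: [[0.999, 0.054, 0.0], [0.054, -0.999, -0.002], [0.0, 0.002, -1.0]]
ft_force: [4.1, -2.0, -0.5]
finger_gap: 0.124
shift cm in current tool axes [0.01 3.17 0.08]
shift cm in target tool axes [0.   3.17 0.07]
turn deg [ 0.1  -0.01 -0.19]
now [ 0.5687 -0.1644  0.0677] yaw -86.89 f [ 4.13 -1.98 -0.46] gap mm 11.7 t 67.45 q [-0.43  0.34  1.59 -0.    1.21  1.09]
```

```bash
python3 -m jog '[[0,0.4,0,0,0,0,0.92],[0,0.4,0,0,0,0,0.92],[0,0,0,0,0,0,0.92]]' 35
python3 -m jog '[[0,0.4,0,0,0,0,0.92],[0,0.4,0,0,0,0,0.92],[0,0,0,0,0,0,0.92]]' 35
python3 -m jog '[[0,0.4,0,0,0,0,0.92],[0,0.3,0,0,0,0,0.92],[0,0,0,0,0,0,0.92]]' 35
python3 -m jog '[[0,0.3,0,0,0,0,0.92],[0,0.3,0,0,0,0,0.92],[0,0,0,0,0,0,0.92]]' 35
```

```text
clock: 67.7
tcp_pos: [0.569, -0.1716, 0.0677]
orientation: [[0.999, 0.055, 0.0], [0.055, -0.999, -0.001], [0.0, 0.001, -1.0]]
ft_force: [4.7, 0.3, 0.3]
finger_gap: 0.126
clock: 67.95
tcp_pos: [0.5694, -0.1784, 0.0677]
orientation: [[0.999, 0.055, -0.0], [0.055, -0.999, 0.001], [-0.0, -0.001, -1.0]]
ft_force: [5.1, 2.1, 0.8]
finger_gap: 0.127
clock: 68.2
tcp_pos: [0.5697, -0.1839, 0.0677]
orientation: [[0.998, 0.055, -0.001], [0.055, -0.998, 0.004], [-0.0, -0.004, -1.0]]
ft_force: [4.7, 5.0, 1.6]
finger_gap: 0.126
clock: 68.45
tcp_pos: [0.5701, -0.1904, 0.0677]
orientation: [[0.998, 0.055, -0.0], [0.055, -0.998, 0.002], [-0.0, -0.003, -1.0]]
ft_force: [4.8, 3.9, 1.4]
finger_gap: 0.125
```

```bash
python3 -m jog '[[0.05,0.3,0,0,0,0,0.92],[0.05,0.2,0,0,0,0,0.92],[0,0,0,0,0,0,0.92]]' 35
python3 -m jog '[[0.05,0.3,0,0,0,0,0.92],[0,0.2,0,0,0,0,0.92],[0,0,0,0,0,0,0.92]]' 35
python3 -m jog '[[0,0.3,0,0,0,0,0.92],[0,0,0,0,0,0,0.92]]' 35
```

```text
clock: 68.7
tcp_pos: [0.5704, -0.1971, 0.0677]
orientation: [[0.998, 0.055, -0.002], [0.055, -0.998, -0.0], [-0.002, -0.0, -1.0]]
ft_force: [1.9, 1.5, 2.4]
finger_gap: 0.128
clock: 68.95
tcp_pos: [0.5704, -0.1975, 0.0676]
orientation: [[0.999, 0.054, -0.004], [0.054, -0.998, 0.008], [-0.004, -0.009, -1.0]]
ft_force: [0.5, 12.3, 8.1]
finger_gap: 0.126
clock: 69.12
tcp_pos: [0.5704, -0.1974, 0.0676]
orientation: [[0.998, 0.055, -0.005], [0.055, -0.998, 0.014], [-0.004, -0.014, -1.0]]
ft_force: [-0.9, 17.5, 10.8]
finger_gap: 0.128
```

```bash
python3 -m jog '[[0,0.3,0,0,0,0,0.92],[0,0,0,0,0,0,0.92],[0,0,0,0,0,0,0.92]]' 35
python3 -m jog '[[0,-0.3,0,0,0,0,0.92],[0,-0.3,0,0,0,0,0.92],[0,-0.3,0,0,0,0,0.92],[0,0,0,0,0,0,0.92],[0,0,0,0,0,0,0.92]]' 35
python3 go.py 0.5705 -0.1974 0.067 -86.7
```

```text
clock: 69.37
tcp_pos: [0.5703, -0.1972, 0.0676]
orientation: [[0.998, 0.055, -0.006], [0.056, -0.998, 0.018], [-0.005, -0.019, -1.0]]
ft_force: [-0.6, 23.7, 12.7]
finger_gap: 0.122
clock: 69.78
tcp_pos: [0.5705, -0.1978, 0.0676]
orientation: [[0.999, 0.055, -0.003], [0.055, -0.999, 0.003], [-0.003, -0.003, -1.0]]
ft_force: [0.1, 4.9, 6.3]
finger_gap: 0.125
shift cm in current tool axes [ 0.   -0.04  0.06]
shift cm in target tool axes [ 0.   -0.04  0.06]
turn deg [-0.15  0.17 -0.17]
now [ 0.5705 -0.1978  0.0676] yaw -86.87 f [0.08 4.89 6.3 ] gap mm 11.7 t 69.78 q [-0.48  0.36  1.56  0.    1.22  1.04]
```

Fully home at 166 mm of travel, against about 24 N. Now I'll tug gently, watching force against travel.

```bash
python3 -m jog '[[0,-0.2,0,0,0,0,0.92],[0,-0.2,0,0,0,0,0.92],[0,0,0,0,0,0,0.92]]' 35
python3 -m jog '[[0,-0.2,0,0,0,0,0.92],[0,-0.2,0,0,0,0,0.92],[0,0,0,0,0,0,0.92]]' 35
python3 -m jog '[[0,-0.2,0,0,0,0,0.92],[0,0,0,0,0,0,0.92]]' 35
python3 -m jog '[[0,-0.2,0,0,0,0,0.92],[0,0,0,0,0,0,0.92]]' 35
```

```text
clock: 70.03
tcp_pos: [0.5705, -0.1963, 0.0676]
orientation: [[0.999, 0.054, -0.002], [0.054, -0.999, -0.002], [-0.002, 0.002, -1.0]]
ft_force: [-2.6, -1.6, 4.4]
finger_gap: 0.126
clock: 70.28
tcp_pos: [0.5703, -0.192, 0.0676]
orientation: [[0.999, 0.054, -0.002], [0.054, -0.999, -0.002], [-0.003, 0.001, -1.0]]
ft_force: [-3.9, -3.4, 5.2]
finger_gap: 0.126
clock: 70.45
tcp_pos: [0.5702, -0.1906, 0.0676]
orientation: [[0.999, 0.054, -0.002], [0.054, -0.999, -0.003], [-0.002, 0.003, -1.0]]
ft_force: [-3.4, -4.4, 4.4]
finger_gap: 0.122
clock: 70.62
tcp_pos: [0.5701, -0.1892, 0.0675]
orientation: [[0.999, 0.054, -0.002], [0.054, -0.999, -0.004], [-0.002, 0.004, -1.0]]
ft_force: [-3.4, -7.6, 3.0]
finger_gap: 0.123
```

```bash
python3 -m jog '[[0,-0.13,0,0,0,0,0.92],[0,0,0,0,0,0,0.92],[0,0,0,0,0,0,0.92],[0,0,0,0,0,0,0.92],[0,0,0,0,0,0,0.92],[0,0,0,0,0,0,0.92]]' 35
python3 - <<'E'
from h import *
import pickle
c=optics.calibration('scene');im=optics.capture('scene');cv2.imwrite('pics/s36.png',im)
crop(im,90,210,290,360,4,'pics/s36c.png')
E
```

```text
clock: 71.12
tcp_pos: [0.5701, -0.1886, 0.0676]
orientation: [[0.999, 0.054, -0.002], [0.054, -0.999, -0.004], [-0.002, 0.004, -1.0]]
ft_force: [-3.3, -7.8, 4.1]
finger_gap: 0.124
```

View pics/s36c.png

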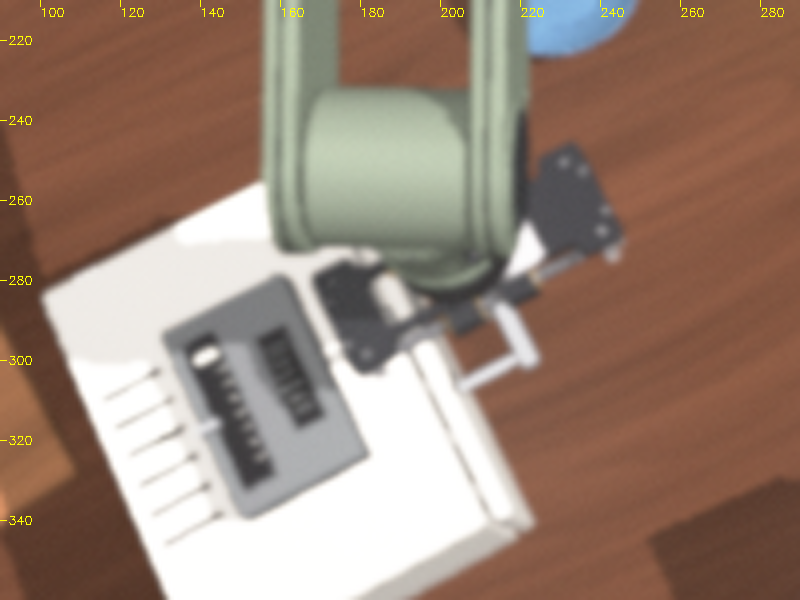

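```bash
python3 -m jog '[[0,-0.12,0,0,0,0,0.92],[0,0,0,0,0,0,0.92],[0,0,0,0,0,0,0.92],[0,0,0,0,0,0,0.92],[0,0,0,0,0,0,0.92]]' 35
python3 -m jog '[[0,0.4,0,0,0,0,0.92],[0,0.4,0,0,0,0,0.92],[0,0.15,0,0,0,0,0.9],[0,0,0,0,0,0,0.8],[0,0,0,0,0,0,0.7],[0,0,0,0,0,0,0.65],[0,0,0,0,0,0,0.62],[0,0,0,0,0,0,0.62],[0,0,-1,0,0,0,0.62],[0,0,-2,0,0,0,0.62],[0,0,-3,0,0,0,0.62],[0,0,-3,0,0,0,0.62],[0,0,-3,0,0,0,0.62],[0,0,-3,0,0,0,0.62],[0,0,0,0,0,0,0.62],[0,0,0,0,0,0,0.62]]' 20
python3 - <<'E'
from h import *
import pickle
c=optics.calibration('wrist');im=optics.capture('wrist');cv2.imwrite('pics/w37.png',im);pickle.dump(c,open('w37.pkl','wb'))
E
```

```text
clock: 71.58
tcp_pos: [0.57, -0.1877, 0.0676]
orientation: [[0.999, 0.054, -0.002], [0.054, -0.999, -0.005], [-0.002, 0.005, -1.0]]
ft_force: [-3.8, -7.3, 3.2]
finger_gap: 0.123
clock: 72.92
tcp_pos: [0.5732, -0.1948, 0.2211]
orientation: [[0.998, 0.055, 0.005], [0.055, -0.998, -0.003], [0.005, 0.003, -1.0]]
ft_force: [-0.1, -0.1, 0.4]
finger_gap: 0.379
```

View pics/w37.png

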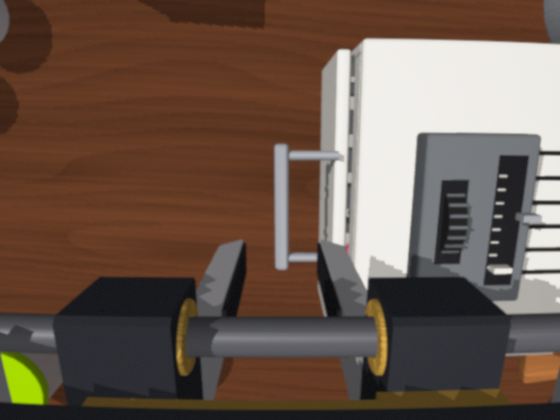

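Run:
```python
from h import *
import pickle
c=pickle.load(open('w37.pkl','rb'))
print('bar',onz(c,[(281,146),(282,267)],.129))
crop(cv2.imread('pics/w37.png'),400,120,560,310,4,'pics/w37c.png')
```

```text
bar [[ 0.62117767 -0.19305797  0.129     ]
 [ 0.51664116 -0.19966381  0.129     ]]
```

View pics/w37c.png

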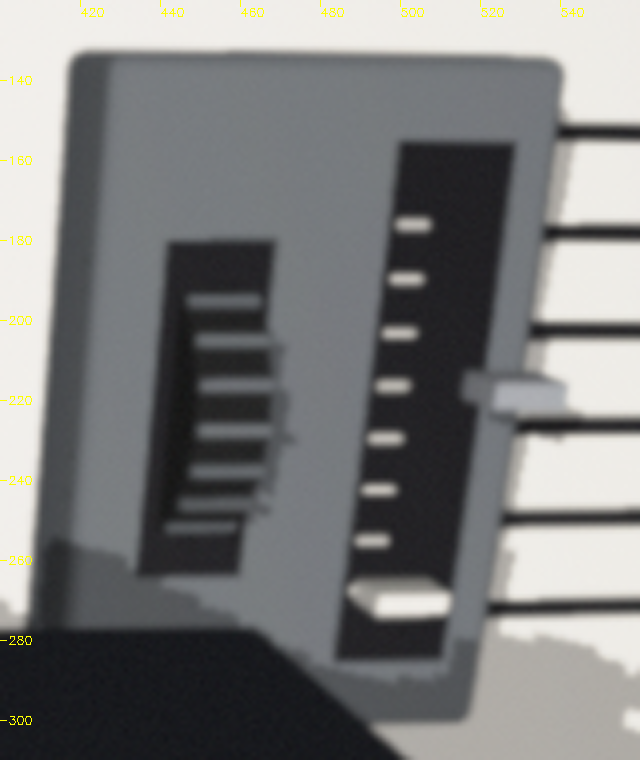

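Run:
```python
from h import *
import pickle
c=pickle.load(open('w37.pkl','rb')); o=(400,120)
v=np.array([.9984,.0567]);u=np.array([.0567,-.9984])
def P(q,z): return onz(c,un(q,4,o),z)[:,:2]
S=P([(167,240),(275,240),(240,575),(137,575)],.175); print('slot',S.round(4).tolist(),'c',S.mean(0))
B=P([(400,142),(515,142),(443,660),(335,658)],.175); print('scale',B.mean(0), np.linalg.norm(B[0]-B[3]))
ptr=P([(398,592)],.181); 
for z in(.175,.181,.185): print(z,'ptr',P([(411,603)],z),'tab',P([(530,397)],z), 'tab base L',P([(468,385)],z))
# wall edges direction
e=P([(85,60),(555,60)],.175); print('cons edge',e, np.degrees(np.arctan2(*(e[1]-e[0])[::-1])))
```

```text
slot [[0.6068, -0.3086], [0.608, -0.3285], [0.5442, -0.3326], [0.5433, -0.3126]] c [ 0.57557804 -0.32059204]
scale [ 0.57795544 -0.36258211] 0.09886904180935228
0.175 ptr [[ 0.54003473 -0.36762726]] tab [[ 0.58168864 -0.38293551]] tab base L [[ 0.58332427 -0.37021196]]
0.181 ptr [[ 0.54227765 -0.36360712]] tab [[ 0.5829819  -0.37856637]] tab base L [[ 0.58458024 -0.3661329 ]]
0.185 ptr [[ 0.54377292 -0.36092704]] tab [[ 0.58384407 -0.37565361]] tab base L [[ 0.58541755 -0.36341353]]
cons edge [[ 0.63728154 -0.2894919 ]
 [ 0.64319731 -0.37518762]] -86.05100501197435
```

```bash
python3 -m jog '[[0,0,0,0,0,-6.9,0.7],[0,0,0,0,0,-6.9,0.8],[0,0,0,0,0,-6.9,0.9],[0,0,0,0,0,-6.9,1],[0,0,0,0,0,-6.9,1],[0,0,0,0,0,-6.9,1],[0,0,0,0,0,-6.9,1],[0,0,0,0,0,-6.9,1],[0,0,0,0,0,-6.9,1],[0,0,0,0,0,-6.9,1],[0,0,0,0,0,-6.9,1],[0,0,0,0,0,-6.9,1],[0,0,0,0,0,-6.9,1],[0,0,0,0,0,-0.3,1],[0,0,0,0,0,0,1]]' 20
python3 go.py 0.566 -0.3195 0.20 3.2
```

```text
clock: 74.22
tcp_pos: [0.5703, -0.1935, 0.2154]
orientation: [[-0.052, 0.999, -0.004], [0.999, 0.052, 0.002], [0.002, -0.004, -1.0]]
ft_force: [0.1, 0.0, -0.6]
finger_gap: 0.006
shift cm in current tool axes [-12.57  -1.07   1.52]
shift cm in target tool axes [-12.56  -1.13   1.54]
turn deg [-0.24 -0.11 -0.24]
now [ 0.5703 -0.1935  0.2154] yaw 2.96 f [ 0.07  0.   -0.56] gap mm 0.6 t 74.22 q [-0.47  0.24  1.41 -0.    1.5  -0.52]
```

```bash
python3 -m jog '[[-1.5,-0.1,0,0,0,0,1],[-2.5,-0.2,0,0,0,0,1],[-2.5,-0.25,0,0,0,0,1],[-2.5,-0.25,0,0,0,0,1],[-2.2,-0.2,0,0,0,0,1],[-1.4,-0.1,0,0,0,0,1],[0,0,1.5,0,0,0,1],[0,0,1.5,0,0,0,1],[0,0,1,0,0,0,1],[0,0,0.8,0,0,0,1],[0,0,0,0,0,0,1],[0,0,0,0,0,0,1]]'
python3 go.py 0.566 -0.3195 0.15 3.2
python3 - <<'E'
from h import *
import pickle
c=optics.calibration('wrist');im=optics.capture('wrist');cv2.imwrite('pics/w38.png',im);pickle.dump(c,open('w38.pkl','wb'))
im=optics.capture('scene');crop(im,90,210,290,360,4,'pics/s38c.png')
E
```

```text
clock: 75.22
tcp_pos: [0.5671, -0.3201, 0.1691]
orientation: [[-0.055, 0.999, -0.002], [0.999, 0.055, 0.001], [0.001, -0.002, -1.0]]
ft_force: [0.0, 0.3, 0.7]
finger_gap: 0.009
shift cm in current tool axes [ 0.07 -0.1   1.91]
shift cm in target tool axes [ 0.07 -0.11  1.91]
turn deg [-0.1  -0.04 -0.07]
now [ 0.5671 -0.3201  0.1691] yaw 3.13 f [0.04 0.33 0.66] gap mm 0.8 t 75.22 q [-0.65  0.37  1.34 -0.    1.44 -0.7 ]
```

View pics/w38.png

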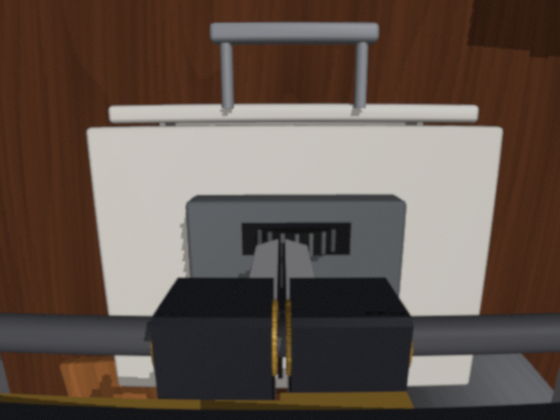

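View pics/s38c.png

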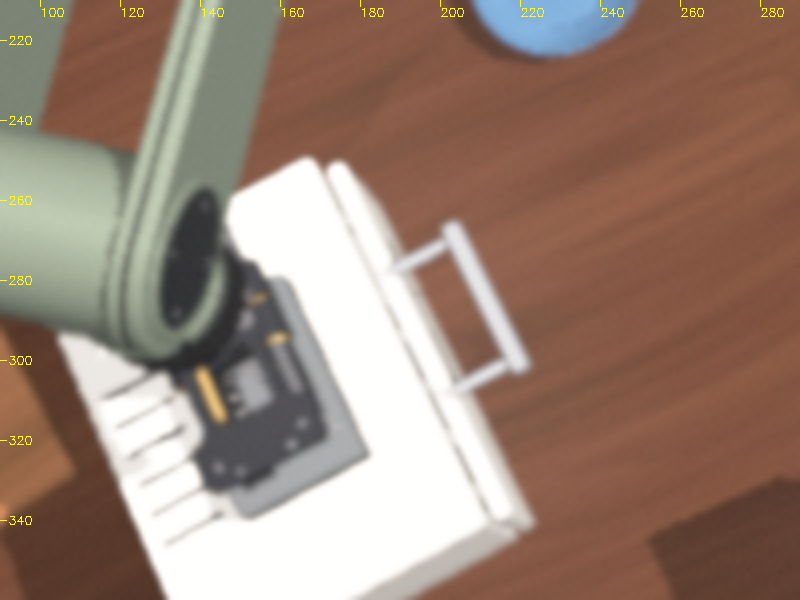

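Run:
```python
from h import *
import pickle
c=pickle.load(open('w38.pkl','rb'))
print('tcp xy at .175/.187',proj(c,[[.5671,-.3201,.175],[.5671,-.3201,.187]]))
crop(cv2.imread('pics/w38.png'),180,180,420,340,3,'pics/w38c.png')
print(onz(c,[(242,222),(350,222),(350,256),(242,256)],.175))
```

```text
tcp xy at .175/.187 [[281.6339398  237.18068845]
 [281.62180284 243.60106903]]
[[ 0.5435692  -0.31216617  0.175     ]
 [ 0.60634665 -0.30870921  0.175     ]
 [ 0.60841239 -0.32959034  0.175     ]
 [ 0.5441916  -0.33310683  0.175     ]]
```

View pics/w38c.png

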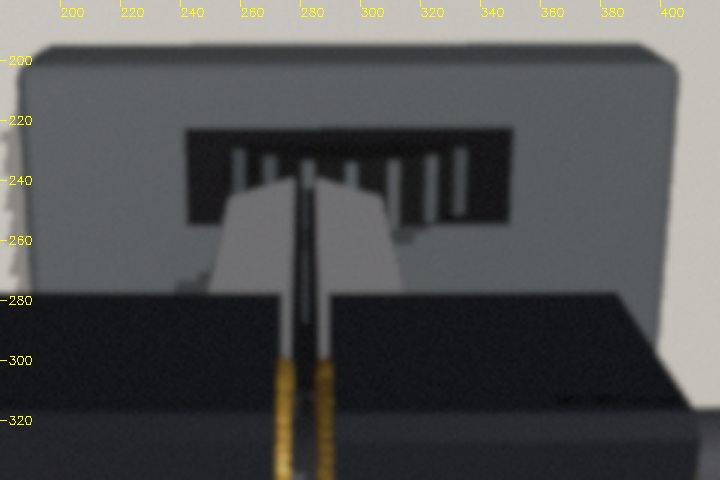

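```bash
python3 -m jog '[[0,0,0.8,0,0,0,1],[0,0,0.5,0,0,0,1],[0,0,0.2,0,0,0,1],[0,0,0,0,0,0,1],[0,0,0,0,0,0,1]]'
python3 -m jog '[[0,0,0.15,0,0,0,1],[0,0,0,0,0,0,1],[0,0,0,0,0,0,1]]'
python3 -m jog '[[0,0,0.15,0,0,0,1],[0,0,0,0,0,0,1],[0,0,0,0,0,0,1]]'
```

```text
clock: 75.73
tcp_pos: [0.5671, -0.3203, 0.1542]
orientation: [[-0.054, 0.999, -0.001], [0.999, 0.054, 0.0], [0.0, -0.001, -1.0]]
ft_force: [-0.2, 0.0, 0.3]
finger_gap: 0.007
clock: 75.98
tcp_pos: [0.5673, -0.3205, 0.1532]
orientation: [[-0.054, 0.999, -0.001], [0.999, 0.054, -0.0], [-0.0, -0.001, -1.0]]
ft_force: [-0.7, -0.5, -0.2]
finger_gap: 0.003
clock: 76.23
tcp_pos: [0.5672, -0.3204, 0.1515]
orientation: [[-0.054, 0.999, -0.001], [0.999, 0.054, 0.0], [0.0, -0.001, -1.0]]
ft_force: [-0.7, -0.7, 0.1]
finger_gap: 0.01
```

```bash
python3 -m jog '[[0,0,0.1,0,0,0,1],[0,0,0,0,0,0,1],[0,0,0,0,0,0,1]]'
python3 -m jog '[[0,0,0.1,0,0,0,1],[0,0,0,0,0,0,1],[0,0,0,0,0,0,1]]'
python3 -m jog '[[0,0,0.1,0,0,0,1],[0,0,0,0,0,0,1],[0,0,0,0,0,0,1]]'
```

```text
clock: 76.48
tcp_pos: [0.5672, -0.3204, 0.1504]
orientation: [[-0.054, 0.999, -0.001], [0.999, 0.054, 0.0], [0.0, -0.001, -1.0]]
ft_force: [-1.4, -0.0, 0.4]
finger_gap: 0.008
clock: 76.73
tcp_pos: [0.5672, -0.3204, 0.1494]
orientation: [[-0.054, 0.999, -0.001], [0.999, 0.054, 0.0], [0.0, -0.001, -1.0]]
ft_force: [-0.5, -0.5, 0.2]
finger_gap: 0.003
clock: 76.98
tcp_pos: [0.5673, -0.3206, 0.1488]
orientation: [[-0.054, 0.999, -0.001], [0.999, 0.054, -0.0], [-0.0, -0.001, -1.0]]
ft_force: [-0.0, -0.1, 0.5]
finger_gap: 0.005
```

```bash
python3 -m jog '[[0,0,0.1,0,0,0,1],[0,0,0,0,0,0,1],[0,0,0,0,0,0,1]]'
python3 -m jog '[[0,0,0.1,0,0,0,1],[0,0,0,0,0,0,1],[0,0,0,0,0,0,1]]'
python3 -m jog '[[0,0,0.1,0,0,0,1],[0,0,0,0,0,0,1],[0,0,0,0,0,0,1]]'
```

```text
clock: 77.23
tcp_pos: [0.5674, -0.3206, 0.1479]
orientation: [[-0.054, 0.999, -0.0], [0.999, 0.054, -0.0], [-0.0, -0.0, -1.0]]
ft_force: [-0.5, 0.1, 1.6]
finger_gap: 0.005
clock: 77.48
tcp_pos: [0.5674, -0.3206, 0.1469]
orientation: [[-0.054, 0.999, -0.0], [0.999, 0.054, -0.0], [-0.0, -0.0, -1.0]]
ft_force: [-0.9, 0.4, 3.8]
finger_gap: 0.008
clock: 77.73
tcp_pos: [0.5674, -0.3206, 0.1458]
orientation: [[-0.054, 0.999, -0.0], [0.999, 0.054, -0.0], [-0.0, -0.0, -1.0]]
ft_force: [-0.0, -0.1, 3.0]
finger_gap: 0.007
```

```bash
python3 -m jog '[[0,0.2,0,0,0,0,1],[0,0.3,0,0,0,0,1],[0,0.4,0,0,0,0,1],[0,0.4,0,0,0,0,1],[0,0.4,0,0,0,0,1],[0,0.3,0,0,0,0,1],[0,0,0,0,0,0,1],[0,0,0,0,0,0,1]]'
python3 -m jog '[[0,0,-1,0,0,0,1],[0,0,-2,0,0,0,1],[3,0,-2,0,0,0,1],[4,0,0,0,0,0,1],[0,0,0,0,0,0,1],[0,0,0,0,0,0,1]]'
python3 - <<'E'
from h import *
import pickle
c=optics.calibration('wrist');im=optics.capture('wrist');cv2.imwrite('pics/w39.png',im);pickle.dump(c,open('w39.pkl','wb'))
E
```

```text
clock: 78.4
tcp_pos: [0.5882, -0.3194, 0.1455]
orientation: [[-0.055, 0.998, 0.001], [0.998, 0.055, -0.0], [-0.0, 0.001, -1.0]]
ft_force: [1.6, 0.4, 3.3]
finger_gap: 0.003
clock: 78.9
tcp_pos: [0.5828, -0.2476, 0.1957]
orientation: [[-0.057, 0.998, -0.002], [0.998, 0.057, 0.0], [0.0, -0.002, -1.0]]
ft_force: [-0.2, -0.8, -0.3]
finger_gap: 0.004
```

View pics/w39.png

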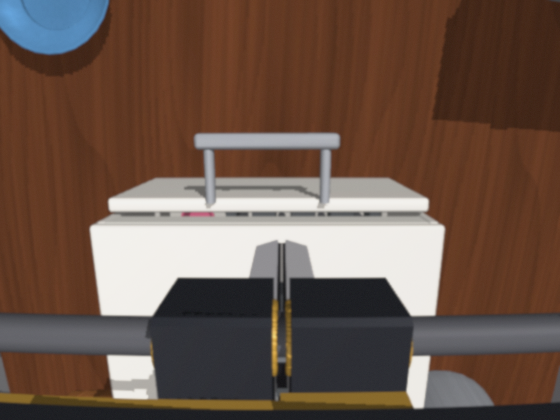

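Run:
```python
from h import *
im=optics.capture('scene');cv2.imwrite('pics/s39.png',im);a=im[225:375,90:290]
im=optics.capture('top');cv2.imwrite('pics/t39.png',im);b=im[110:260,300:500]
cv2.imwrite('pics/st39.png',cv2.resize(np.hstack([a,b]),None,fx=2,fy=2,interpolation=cv2.INTER_CUBIC))
```

```text
(no output)
```

View pics/st39.png

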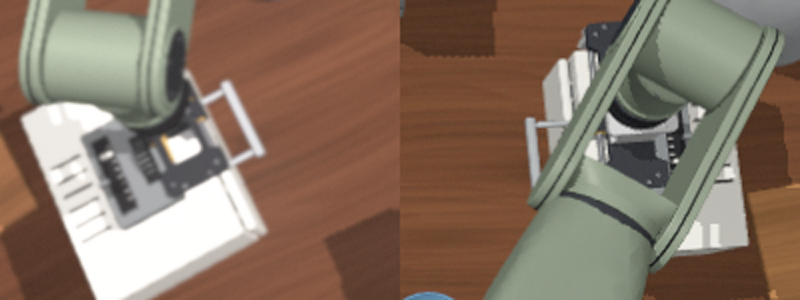

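Run:
```python
from h import *
a=cv2.imread('pics/s39.png'); b=cv2.imread('pics/scene0.png')
o=np.hstack([x[275:350,125:185] for x in(b,a)]); cv2.imwrite('pics/s39c.png',cv2.resize(o,None,fx=6,fy=6,interpolation=cv2.INTER_CUBIC))
```

```text
(no output)
```

View pics/s39c.png

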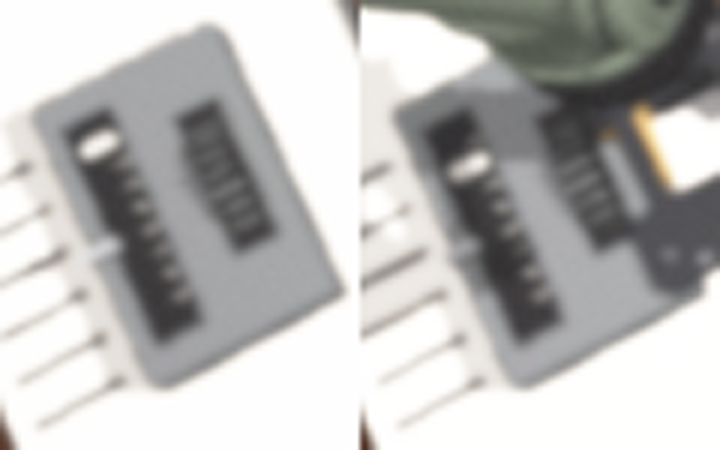

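```bash
cat > ptr.py <<'E'
from h import *
import sys
v=np.array([.9984,.0567]); c=optics.calibration('scene')
f=sys.argv[1]
im=cv2.imread(f) if len(sys.argv)>1 and f!='live' else optics.capture('scene')
if f=='live': cv2.imwrite(sys.argv[2],im)
g=cv2.cvtColor(im,cv2.COLOR_BGR2GRAY)
# scale slot polygon on the console from dryer pose: bright blob inside black slot
ctr=np.array([.578,-.3626]); u=np.array([.0567,-.9984])
pts=[]
for a in np.arange(-.047,.047,.0005):
    col=[]
    for b in np.arange(-.003,.010,.001):   # pointer side (away from the ticks)
        P=ctr+a*v+b*u; q=proj(c,[[P[0],P[1],.178]])[0]
        col.append(cv2.getRectSubPix(g,(1,1),(float(q[0]),float(q[1])))[0,0])
    pts.append((a,np.mean(col)))
p=np.array(pts); w=np.clip(p[:,1]-130,0,None); k=np.argmax(p[:,1]); 
s=abs(p[:,0]-p[k,0])<.008
print('peak',p[k],'centroid a mm',1e3*(p[s,0]*w[s]).sum()/w[s].sum()); print(p[::6,1].astype(int))
E
python3 ptr.py pics/scene0.png; python3 ptr.py pics/s39.png
python3 - <<'E'
from h import *
c=optics.calibration('scene'); v=np.array([.9984,.0567])
o=lambda q:((np.array(q)+.5)/6-.5+np.array([125,275]))
ctr=np.array([.578,-.3626])
for n,q,z in[('p0',(98,145),.178),('p1',(108,164),.178),('tab',(103,246),.185),('tabc',(105,245),.185)]:
    print(n,((onz(c,[o(q)],z)[0,:2]-ctr)@v*1e3).round(1))
E
```

```text
peak [-3.65000000e-02  1.92615385e+02] centroid a mm -36.51369863013698
[ 94  88 132 185 184 132  85  75  73  73  75  75  74  73  73  76  92 104
  94  78  74  73  71  72  73  73  72  73  74  72  71  80]
peak [-2.60000000e-02  1.57384615e+02] centroid a mm -26.20926243567751
[ 72  60  59  59  63  87 134 157 128  86  68  66  65  65  65  68  77  84
  77  65  61  60  59  64  71  75  76  76  76  75  74  83]
p0 -36.2
p1 -27.1
tab 4.4
tabc 4.5
```

```bash
python3 go.py 0.5636 -0.3213 0.165 3.2;  python3 -m jog '[[-2.5,-0.7,0,0,0,0,1],[-2.5,-0.8,0,0,0,0,1],[-2.3,-0.8,0,0,0,0,1],[0,0,1,0,0,0,1],[0,0,1,0,0,0,1],[0,0,1,0,0,0,1],[0,0,0,0,0,0,1],[0,0,0,0,0,0,1],[0,0,0,0,0,0,1]]'
python3 go.py 0.5636 -0.3213 0.1455 3.2
```

```text
shift cm in current tool axes [-7.02 -2.28  2.98]
shift cm in target tool axes [-7.01 -2.31  2.97]
turn deg [-0.15 -0.03 -0.11]
now [ 0.5827 -0.25    0.1947] yaw 3.09 f [0.23 0.03 0.89] gap mm 0.5 t 79.05 q [-0.54  0.31  1.35 -0.    1.48 -0.59]
clock: 79.8
tcp_pos: [0.5647, -0.3227, 0.1653]
orientation: [[-0.056, 0.998, -0.001], [0.998, 0.056, 0.0], [0.0, -0.001, -1.0]]
ft_force: [0.1, -0.7, -0.9]
finger_gap: 0.003
shift cm in current tool axes [ 0.14 -0.1   1.98]
shift cm in target tool axes [ 0.14 -0.1   1.98]
turn deg [-0.07 -0.03 -0.01]
now [ 0.5647 -0.3227  0.1653] yaw 3.19 f [ 0.1  -0.73 -0.91] gap mm 0.3 t 79.8 q [-0.65  0.37  1.34 -0.    1.43 -0.71]
```

```bash
python3 -m jog '[[0.1,-0.1,0.8,0,0,0,1],[0,0,0.6,0,0,0,1],[0,0,0.3,0,0,0,1],[0,0,0.2,0,0,0,1],[0,0,0.1,0,0,0,1],[0,0,0,0,0,0,1],[0,0,0,0,0,0,1]]'
python3 -m jog '[[0,0.2,0,0,0,0,1],[0,0.4,0,0,0,0,1],[0,0.4,0,0,0,0,1],[0,0.4,0,0,0,0,1],[0,0.4,0,0,0,0,1],[0,0.4,0,0,0,0,1],[0,0.3,0,0,0,0,1],[0,0,0,0,0,0,1],[0,0,0,0,0,0,1]]'
python3 -m jog '[[0,0,-1,0,0,0,1],[0,0,-1,0,0,0,1],[0,-0.8,0,0,0,0,1],[0,-1.7,0,0,0,0,1],[0,0,0.8,0,0,0,1],[0,0,0.6,0,0,0,1],[0,0,0,0,0,0,1],[0,0,0,0,0,0,1]]'
python3 go.py 0.5636 -0.3213 0.1455 3.2
```

```text
clock: 80.38
tcp_pos: [0.5632, -0.3222, 0.1459]
orientation: [[-0.055, 0.999, -0.001], [0.999, 0.055, 0.001], [0.001, -0.001, -1.0]]
ft_force: [-1.9, 1.8, 2.9]
finger_gap: 0.003
clock: 81.13
tcp_pos: [0.5893, -0.3215, 0.1455]
orientation: [[-0.055, 0.999, 0.001], [0.999, 0.055, -0.001], [-0.001, 0.001, -1.0]]
ft_force: [1.9, 1.5, 3.4]
finger_gap: 0.005
clock: 81.8
tcp_pos: [0.5629, -0.3222, 0.1503]
orientation: [[-0.054, 0.999, -0.003], [0.999, 0.054, 0.001], [0.001, -0.002, -1.0]]
ft_force: [0.9, -0.2, 0.8]
finger_gap: 0.007
shift cm in current tool axes [0.09 0.08 0.48]
shift cm in target tool axes [0.09 0.08 0.48]
turn deg [-0.14 -0.08 -0.08]
now [ 0.5629 -0.3222  0.1503] yaw 3.12 f [ 0.94 -0.17  0.76] gap mm 0.7 t 81.8 q [-0.65  0.38  1.36 -0.    1.41 -0.71]
```

```bash
python3 -m jog '[[0.1,0,0.3,0,0,0,1],[0,0,0.15,0,0,0,1],[0,0,0,0,0,0,1],[0,0,0,0,0,0,1],[0,0.2,0,0,0,0,1],[0,0.4,0,0,0,0,1],[0,0.4,0,0,0,0,1],[0,0.4,0,0,0,0,1],[0,0.4,0,0,0,0,1],[0,0.4,0,0,0,0,1],[0,0.3,0,0,0,0,1],[0,0,0,0,0,0,1],[0,0,0,0,0,0,1]]'
python3 -m jog '[[0,0,-1,0,0,0,1],[0,0,-2,0,0,0,1],[3,0,-2,0,0,0,1],[4,0,0,0,0,0,1],[0,0,0,0,0,0,1],[0,0,0,0,0,0,1]]'
python3 ptr.py live pics/s40.png
python3 - <<'E'
from h import *
a=cv2.imread('pics/s40.png'); o=a[275:350,125:185]; cv2.imwrite('pics/s40c.png',cv2.resize(o,None,fx=8,fy=8,interpolation=cv2.INTER_CUBIC))
E
```

```text
clock: 82.88
tcp_pos: [0.5891, -0.3203, 0.1469]
orientation: [[-0.055, 0.999, 0.0], [0.999, 0.055, -0.0], [-0.0, 0.0, -1.0]]
ft_force: [1.5, -0.3, 1.5]
finger_gap: 0.003
clock: 83.38
tcp_pos: [0.5843, -0.2488, 0.1978]
orientation: [[-0.057, 0.998, -0.001], [0.998, 0.057, -0.0], [-0.0, -0.001, -1.0]]
ft_force: [-0.2, -0.9, 0.3]
finger_gap: 0.003
peak [4.16333634e-17 1.79000000e+02] centroid a mm -0.1464328737785689
[ 72  60  58  59  59  60  63  66  67  67  68  68  68  79 123 170 175 138
  92  67  61  59  59  64  71  75  76  77  76  74  74  83]
```

View pics/s40c.png

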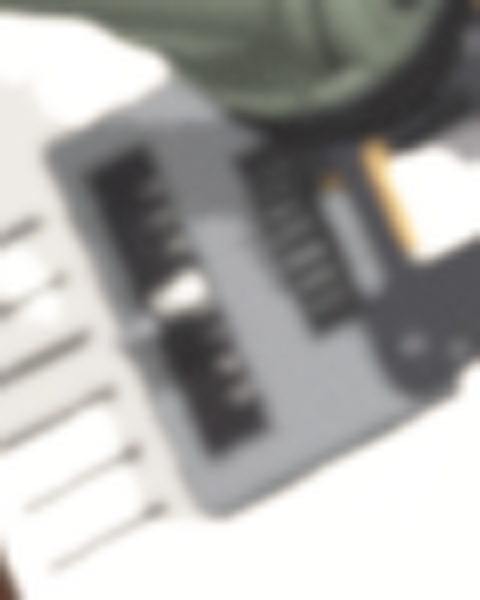

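```bash
python3 go.py 0.571 -0.3208 0.165 3.2;  python3 -m jog '[[-2.5,-0.5,0,0,0,0,1],[-2.5,-0.5,0,0,0,0,1],[-2.1,-0.55,0,0,0,0,1],[0,0,1,0,0,0,1],[0,0,1,0,0,0,1],[0,0,1.2,0,0,0,1],[0,0,0.8,0,0,0,1],[0,0,0.5,0,0,0,1],[0,0,0,0,0,0,1],[0,0,0,0,0,0,1]]'
python3 go.py 0.571 -0.3208 0.1455 3.2
```

```text
shift cm in current tool axes [-6.99 -1.7   3.23]
shift cm in target tool axes [-7.   -1.7   3.23]
turn deg [-0.09  0.03 -0.01]
now [ 0.5841 -0.25    0.1973] yaw 3.19 f [-0.32  0.09  0.81] gap mm 0.6 t 83.43 q [-0.54  0.31  1.35 -0.    1.48 -0.6 ]
clock: 84.27
tcp_pos: [0.5729, -0.3213, 0.1516]
orientation: [[-0.055, 0.998, -0.002], [0.998, 0.055, 0.0], [0.001, -0.001, -1.0]]
ft_force: [-0.3, -0.3, -0.5]
finger_gap: 0.003
shift cm in current tool axes [ 0.06 -0.18  0.61]
shift cm in target tool axes [ 0.06 -0.19  0.61]
turn deg [-0.08 -0.03 -0.02]
now [ 0.5729 -0.3213  0.1516] yaw 3.18 f [-0.27 -0.29 -0.45] gap mm 0.3 t 84.27 q [-0.64  0.39  1.34 -0.    1.41 -0.7 ]
```

```bash
python3 -m jog '[[0,-0.2,0.2,0,0,0,1],[0,0,0.2,0,0,0,1],[0,0,0.15,0,0,0,1],[0,0,0,0,0,0,1],[0,0,0,0,0,0,1],[0,0.2,0,0,0,0,1],[0,0.3,0,0,0,0,1],[0,0.3,0,0,0,0,1],[0,0.1,0,0,0,0,1],[0,0,0,0,0,0,1],[0,0,0,0,0,0,1]]'
python3 -m jog '[[0,0,-1,0,0,0,1],[0,0,-2,0,0,0,1],[3,0,-3,0,0,0,1],[4,0,-3,0,0,0,1],[4,0,0,0,0,0,1],[4,0,0,0,0,0,1],[4,0,0,0,0,0,1],[3,0,0,0,0,0,1],[0,0,0,0,0,0,1],[0,0,0,0,0,0,1]]'
python3 ptr.py live pics/s41.png
python3 - <<'E'
from h import *
a=cv2.imread('pics/s41.png'); t=optics.capture('top'); cv2.imwrite('pics/t41.png',t)
o=np.hstack([a[275:350,120:190],t[145:220,400:470]]); cv2.imwrite('pics/s41c.png',cv2.resize(o,None,fx=5,fy=5,interpolation=cv2.INTER_CUBIC))
E
```

```text
clock: 85.18
tcp_pos: [0.5806, -0.3218, 0.1468]
orientation: [[-0.055, 0.999, 0.001], [0.999, 0.055, -0.0], [-0.0, 0.001, -1.0]]
ft_force: [0.5, 0.7, 4.0]
finger_gap: 0.007
clock: 86.02
tcp_pos: [0.5679, -0.108, 0.2311]
orientation: [[-0.057, 0.998, -0.001], [0.998, 0.057, -0.001], [-0.001, -0.001, -1.0]]
ft_force: [-0.2, -0.6, -1.1]
finger_gap: 0.005
peak [3.50000000e-03 2.30538462e+02] centroid a mm 3.7445054945055394
[ 98  80  78  78  78  78  77  78  78  78  79  80  78  78  83 125 203 230
 190 116  82  78  76  77  79  78  78  78  78  77  76  84]
```

View pics/s41c.png

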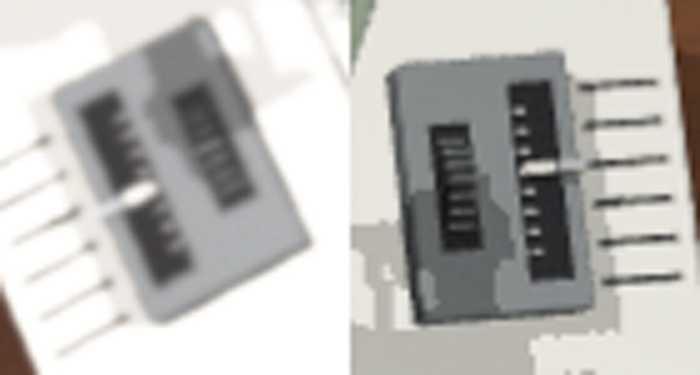

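View pics/t41.png

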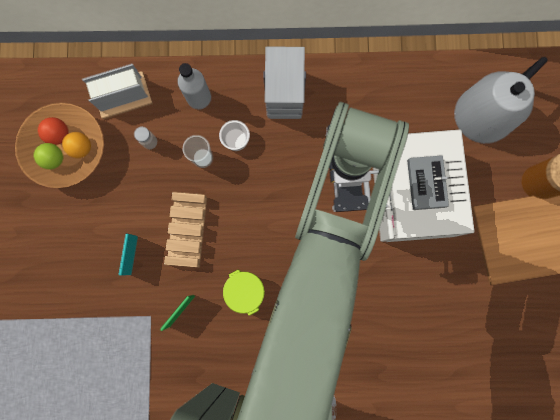

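Run:
```python
from h import *
im=optics.capture('wrist');cv2.imwrite('pics/w41.png',im)
```

```text
(no output)
```

View pics/w41.png

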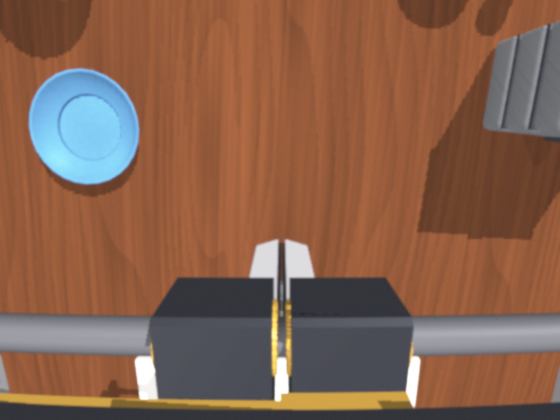

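Run:
```python
from h import *
print(r.finish_job()); print(get_state()['clock'])
```

```text
the job is handed in; nothing more can be done
None
the job is handed in; nothing more can be done
```

I did every step and handed the job in at about 86 s; no verdict was reported.

**What I did:** All four steel lids stand in separate grooves of the drawer and the spoon lies along the trough. I pushed the drawer home, tugged the handle, and rolled the thumbwheel until the pointer stood level with the tab. The gripper was clear of everything when I handed in.

**Last checks:**
- **Lids and spoon:** the wrist pictures just before shutting showed all four lids upright in their grooves and the spoon flat in the trough. I could not see inside once the drawer was shut.
- **Drawer and catch:** the drawer stopped hard after about 166 mm of travel against about 24 N. The tug then moved the handle grip about 10 mm in all, against 7–8 N. Taking off the catch's play of about 2.5 mm leaves roughly 7 mm of handle draw with the catch held, though I did not read the handle directly. The handle bar measured at its home position afterwards.
- **Pointer:** within about 1 mm of the tab in both the scene and top views, against the 4 mm allowed.

**What disagreed or went wrong:**
- **Fingertip height:** the real fingertips sit about 38 mm higher than the reported tool position. The first grasps of the second lid and of the spoon closed on little or nothing because of this. I corrected for it from there on.
- **Second lid:** it slipped out of a weak grip on its first lift and stayed in the stand. I picked it up again and placed it.
- **Ramekin:** it was found a few centimetres from where it started. I never moved near it, so I take this to be the announced knock. The tumbler had not moved in the pictures.

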